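# Load the meeting-room marker rack from the tilting tubes

### The arm

A 6-joint arm with a two-finger parallel gripper is mounted at the origin on the work surface. World frame = base frame: x ahead of the robot, y to its left, z up, the work surface at z = 0. Lengths are in m, angles in degrees, forces in N, time in s.
With the tool pointing down it reaches from about 0.25 to 0.725 m from the base axis. Payload 9.7 kg.
Tool frame: the origin (TCP) lies at the centre of the arm's flange, where the gripper is bolted on; the fingertips stand 173 mm ahead of it and the grasp point (between the pads) lies bot.grip_depth ahead of it (bot.grip_depth is the distance from the TCP to the grasp point, in m); z points along the fingers, y is the direction in which the jaws open and shut (so a half turn about z gives the same grasp; the last joint's range is limited). The gripper opens to 85 mm and grips with 20 to 120 N. Pads are 22 mm wide; open, the fingers measure 114 mm over their backs; the gripper's body (76 mm by 85 mm) begins 54 mm behind the grasp point. The pads swing forward as they close: fully open they stand 13 mm farther back than shut.
Start: joints at [-70.474, 4.979, 10.078, 95.1, 0, 90], TCP at [0.184, -0.518, 0.405] pointing down, gripper open.
Joint ranges: [-179.16, 179.16], [-48.56, 103.87], [-65.8, 70.77], [-126.05, 130.52], [-82.76, 87.17], [-180, 180]. Speed limits (degrees/s): [127.2, 127.2, 147.25, 180, 180, 180].

### API

Orientations are given as [roll, pitch, yaw] about the fixed x, y, z axes, in that order (R = Rz(yaw) Ry(pitch) Rx(roll)).
In Python, from workcell import status, viewer, bot gives the robot as it stands. The module is installed in compiled form; this text tells all that it offers.
- The arm moves only by the tool move_arm, never from a script. Its argument "commands" is a list of rows, each an object with "claw": the gripper's target within -1 to 1 (fully open at 1, half-way at 0, shut at -1); "travel": the shift along the tool's x, y, z in cm, a list of three; "turn": the turn about the tool's z in degrees. A call has 1 to 5 rows; each row shifts and turns the commanded pose from where the row before left it, along the tool's axes as they then stand; what a row does not reach is not made up. A row lasts 1/12 s, in which the tool goes at most 41.7 mm and 7.16 degrees, less where a joint would pass 70% of its speed; a pose out of reach is approached as far as the arm can. A call is refused whole if a number of a shift passes 4.17 or a number of a turn 7.16, either way. A call with a gripper value outside its range is refused whole. The fingers move at their own pace and stop on an object; "squeeze" is the grip in N (left out, the last holds). Time passes only in rows, so rows that do not move let the fingers close. It gives the time, the measured TCP pose, the force and the opening at its end, in the units of the state.
- status.get_obs(): the state, without advancing time (a new reading comes with each control period).
- viewer.camera(name): name is "scene" or "top" or "wrist"; returns the picture (400x640x3 uint8, blue, green, red); there is no depth.
- viewer.camera_params(name): a dict with "camera_matrix" (3x3 intrinsics, pixels), "xyz" and "rotation" of the camera in the world. Camera axes: x right, y up, looking along -z (the intrinsics and any distortion apply to the point x, -y, -z); pixel columns grow to the right and rows downward; lengths in m; the calibration is good to about 2 mm. A picture is of the moment at which its call begins: read the wrist's pose just before it. camera_params takes no time and is no camera call; for the wrist camera it gives the pose at the moment of the call.
- bot.job_done(): hands the job in, once; it reports no verdict.
The state is a dict: "time": time; "q": joint angles; "qd": joint speeds; "joint_efforts": joint torques, N m; "ee_pos": TCP position; "tcp_rot": TCP orientation; "wrist_force": force on the tool from outside, world axes, zero at the start; "torque": the same for the moment, N m; "opening": finger opening in m.
Only numpy, scipy, OpenCV 4.12 (cv2) and the standard library are available. Lean on these libraries where they do the work, as an engineer would, in place of code of your own. Each camera call takes 0.05 s, during which the arm holds its last target.

### The job

Get the whiteboard kit ready for the meeting: tip the stand's tubes so that each marker inside slides out to the lip, draw it out by its exposed end and press it fully home under the sprung jaw of a free clip in the black rack, about centred lengthwise; two or three markers are in the tubes today. Lay the board eraser flat in the rack's pocket, and leave all three tubes level again. Do not disturb the tape roll, the note block or the mouse.

Things in the scene. Friction and masses are not known exactly. Their poses are not given: they have to be found in the camera images.
- marker0_mid (a point): Chunky whiteboard marker, a plain cylinder 24 mm in diameter and 150 mm long, 45 g, white barrel and black cap (the cap is the same thickness). Point at its centre, x along its length, towards the cap end. It starts hidden deep in one of the tubes, about 8 mm behind the mouth; None if this marker is absent today (its tube is then empty).
- marker1_mid (a point): Chunky whiteboard marker, a plain cylinder 24 mm in diameter and 150 mm long, 45 g, white barrel and black cap (the cap is the same thickness). Point at its centre, x along its length, towards the cap end. It starts hidden deep in one of the tubes, about 8 mm behind the mouth; None if this marker is absent today (its tube is then empty).
- marker2_mid (a point): Chunky whiteboard marker, a plain cylinder 24 mm in diameter and 150 mm long, 45 g, white barrel and black cap (the cap is the same thickness). Point at its centre, x along its length, towards the cap end. It starts hidden deep in one of the tubes, about 8 mm behind the mouth; None if this marker is absent today (its tube is then empty).
- tube0_pivot (a point): Fixed point on the pivot axis of a grey closed-end tube of the stand, 130 mm above the desk (three tubes, 74 mm apart). x runs level from mouth to closed end, z up. Level tube: 46 mm across, top 23 mm and inside roof 17 mm above the pivot, mouth at x = -50 mm, closed end at x = +113 mm. A marker in it lies with its axis 6 mm below the pivot's level, middle at x = +33 mm.
- tube0_stop (a point): Moves with the tube: end of its lip, at marker-axis height, x = -100 mm when level. The 12 mm wide lip runs from the mouth to a stop that rises 6 mm above a marker's underside. Tipped, the slick tube lets the marker slide to the stop: 50 mm exposed, sides and top free; it stays so when levelled. To take it: lift 8 to 10 mm over the stop, then pull straight out level to -x, 105 mm or more.
- tube0 (a joint): Tilt of this tube, rad: 0 = level (a stop), 0.6 = mouth fully down (a stop). A stiff friction pivot (about 0.15 N m) keeps it where it is left. Pressing down on its top near the mouth (x = -40 mm, about 5 N) tips it, pressing down on its top near the closed end (x = +80 mm, about 3 N) levels it again.
- tube1_pivot (a point): Fixed point on the pivot axis of a grey closed-end tube of the stand, 130 mm above the desk (three tubes, 74 mm apart). x runs level from mouth to closed end, z up. Level tube: 46 mm across, top 23 mm and inside roof 17 mm above the pivot, mouth at x = -50 mm, closed end at x = +113 mm. A marker in it lies with its axis 6 mm below the pivot's level, middle at x = +33 mm.
- tube1_stop (a point): Moves with the tube: end of its lip, at marker-axis height, x = -100 mm when level. The 12 mm wide lip runs from the mouth to a stop that rises 6 mm above a marker's underside. Tipped, the slick tube lets the marker slide to the stop: 50 mm exposed, sides and top free; it stays so when levelled. To take it: lift 8 to 10 mm over the stop, then pull straight out level to -x, 105 mm or more.
- tube1 (a joint): Tilt of this tube, rad: 0 = level (a stop), 0.6 = mouth fully down (a stop). A stiff friction pivot (about 0.15 N m) keeps it where it is left. Pressing down on its top near the mouth (x = -40 mm, about 5 N) tips it, pressing down on its top near the closed end (x = +80 mm, about 3 N) levels it again.
- tube2_pivot (a point): Fixed point on the pivot axis of a grey closed-end tube of the stand, 130 mm above the desk (three tubes, 74 mm apart). x runs level from mouth to closed end, z up. Level tube: 46 mm across, top 23 mm and inside roof 17 mm above the pivot, mouth at x = -50 mm, closed end at x = +113 mm. A marker in it lies with its axis 6 mm below the pivot's level, middle at x = +33 mm.
- tube2_stop (a point): Moves with the tube: end of its lip, at marker-axis height, x = -100 mm when level. The 12 mm wide lip runs from the mouth to a stop that rises 6 mm above a marker's underside. Tipped, the slick tube lets the marker slide to the stop: 50 mm exposed, sides and top free; it stays so when levelled. To take it: lift 8 to 10 mm over the stop, then pull straight out level to -x, 105 mm or more.
- tube2 (a joint): Tilt of this tube, rad: 0 = level (a stop), 0.6 = mouth fully down (a stop). A stiff friction pivot (about 0.15 N m) keeps it where it is left. Pressing down on its top near the mouth (x = -40 mm, about 5 N) tips it, pressing down on its top near the closed end (x = +80 mm, about 3 N) levels it again.
- clip0 (a point): Fork clip of the black rack, 70 mm beside the next: where a fully seated marker's centre belongs, 45 mm above the desk; x along the marker, z up. Two aluminium forks at x = +-25.5 mm (7 mm thick, 26 mm between the prongs, flared to about 44 mm at their tops, 34 mm above the point). Use the clips in any order, marker either way round.
- jaw0 (a joint): Sprung steel jaw (14 mm wide, at x = 0 of this clip, hinged on its +y side), rad: 0 = closed, more when pushed aside. A marker let into the forks rests on it about 20 mm above the clip point; pressing down on the marker's top at x = 0 with 10 to 16 N drives it past, and the jaw springs back over it. A seated marker's top is 12 mm above the clip point.
- clip1 (a point): Fork clip of the black rack, 70 mm beside the next: where a fully seated marker's centre belongs, 45 mm above the desk; x along the marker, z up. Two aluminium forks at x = +-25.5 mm (7 mm thick, 26 mm between the prongs, flared to about 44 mm at their tops, 34 mm above the point). Use the clips in any order, marker either way round.
- jaw1 (a joint): Sprung steel jaw (14 mm wide, at x = 0 of this clip, hinged on its +y side), rad: 0 = closed, more when pushed aside. A marker let into the forks rests on it about 20 mm above the clip point; pressing down on the marker's top at x = 0 with 10 to 16 N drives it past, and the jaw springs back over it. A seated marker's top is 12 mm above the clip point.
- clip2 (a point): Fork clip of the black rack, 70 mm beside the next: where a fully seated marker's centre belongs, 45 mm above the desk; x along the marker, z up. Two aluminium forks at x = +-25.5 mm (7 mm thick, 26 mm between the prongs, flared to about 44 mm at their tops, 34 mm above the point). Use the clips in any order, marker either way round.
- jaw2 (a joint): Sprung steel jaw (14 mm wide, at x = 0 of this clip, hinged on its +y side), rad: 0 = closed, more when pushed aside. A marker let into the forks rests on it about 20 mm above the clip point; pressing down on the marker's top at x = 0 with 10 to 16 N drives it past, and the jaw springs back over it. A seated marker's top is 12 mm above the clip point.
- pocket (a point): Centre of the floor of the shallow eraser pocket at the rack's end, 6 mm above the desk; inside 60 mm along x and 124 mm along y, rim 10 mm high. The eraser lies in it flat with its long side along y (either way round).
- eraser_mid (a point): Board eraser, grey block 110 x 50 x 40 mm (x, y, z), 90 g, felt side down; its centre. It lies on the desk between robot and fixtures.
- tape_roll_mid (a point): Roll of tape lying flat, 90 mm across, 24 mm high: a bystander; its centre.
- note_block_mid (a point): Paper note block, 76 x 76 x 35 mm: a bystander; its centre.
- mouse_mid (a point): Computer mouse, 105 x 60 x 32 mm: a bystander; its centre.
Things that resemble listed ones, but are neither listed nor needed, are in the scene too. Leave any orange or red look-alike of the part that bears eraser_mid alone.

How it is judged:
By the outcome, as a careful person would: the job done as asked, in the order asked, and still so for the second after the job is handed in, with the robot touching nothing.
Of marker0, marker1, marker2 only 2 to 3 are there at a start; the rules pass over those that are not, and their reading is None.
At some moment in a run one of eraser may be knocked a few centimetres aside while the robot is not near it.
Once in a run the grip may slacken for a moment while it holds something.
It also fails if it takes over 210 s, if anything falls off the work surface, if the arm or the gripper's body presses on something with over 40 N, if the wrist force passes 120 N, or if a joint passes its speed limit or range.

## Working session

There is one attempt and no reset: what is moved stays moved. The work goes in short steps, Python scripts to look and compute and a tool call to move; the robot and the scene stay as the last step left them, time stands still between calls to the robot, and variables do not carry over. Pictures are saved under pics/ and viewed, and the job is handed in when it is done.

Besides the shell and the picture viewer there is one more tool, called after ">>>" by a JSON object that holds its "api" and its "payload". move_arm: Moves the arm, as the interface text tells. Its arguments: {"type":"object","properties":{"commands":{"type":"array"},"squeeze":{"type":"number"}},"required":["commands"]}

I'll start with the state and the cameras.

```bash
mkdir -p pics; cat > h.py <<'E'
import numpy as np, cv2
from workcell import status, viewer, bot
def cam(n,fn=None):
    p=viewer.camera_params(n); im=viewer.camera(n)
    if fn: cv2.imwrite('pics/'+fn,im)
    return im,p
def ray(p,u,v):
    K=np.array(p['camera_matrix']); d=np.linalg.inv(K)@np.array([u,v,1.]); d=np.array([d[0],-d[1],-d[2]])
    R=np.array(p['rotation']); return np.array(p['xyz']), R@d
def atz(p,u,v,z):
    o,d=ray(p,u,v); return o+d*(z-o[2])/d[2]
def proj(p,X):
    R=np.array(p['rotation']); c=R.T@(np.array(X)-np.array(p['xyz'])); c=np.array([c[0],-c[1],-c[2]])
    k=np.array(p['camera_matrix'])@c; return k[:2]/k[2]
E
python3 - <<'E'
from h import *
o=status.get_obs()
for k,v in o.items(): print(k,np.round(v,4))
print(bot.grip_depth)
for n in ['scene','top','wrist']:
    im,p=cam(n,n+'0.png'); print(n,{k:np.round(v,4).tolist() for k,v in p.items()})
E
```

```text
time 0.0
q [-7.04743e+01  5.01040e+00  1.00338e+01  9.50993e+01  9.00000e-04
  8.99983e+01]
qd [ 0.0673  0.0182 -0.0404  0.0546 -0.0983  0.0187]
joint_efforts [ 7.00000e-04 -5.20387e+01  4.64809e+01  1.62000e-02  1.00000e-04
  0.00000e+00]
ee_pos [ 0.1838 -0.5184  0.404 ]
tcp_rot [-1.799241e+02 -9.000000e-04  1.952740e+01]
wrist_force [ 0.3971 -0.0722 -0.5368]
torque [-0.0329 -0.0227  0.0166]
opening 0.0854
0.1547
scene {'camera_matrix': [[454.6678, 0.0, 318.7432], [0.0, 454.6678, 196.6352], [0.0, 0.0, 1.0]], 'xyz': [1.0834, 0.6018, 1.1356], 'rotation': [35.1714, -0.9486, 136.6941]}
top {'camera_matrix': [[486.5272, 0.0, 314.7594], [0.0, 486.5272, 200.04], [0.0, 0.0, 1.0]], 'xyz': [0.4004, 0.0975, 1.5843], 'rotation': [6.57, -1.043, -88.7088]}
wrist {'camera_matrix': [[322.623, 0.0, 321.3156], [0.0, 322.623, 199.5528], [0.0, 0.0, 1.0]], 'xyz': [0.2585, -0.4915, 0.3736], 'rotation': [-17.8139, 0.0602, -70.4487]}
```

```bash
sed -i "1i from scipy.spatial.transform import Rotation as Ro" h.py; sed -i "s/R=np.array(p\['rotation'\])/R=Ro.from_euler('xyz',p['rotation'],degrees=True).as_matrix()/" h.py; cat h.py | head -20
```

```text
from scipy.spatial.transform import Rotation as Ro
import numpy as np, cv2
from workcell import status, viewer, bot
def cam(n,fn=None):
    p=viewer.camera_params(n); im=viewer.camera(n)
    if fn: cv2.imwrite('pics/'+fn,im)
    return im,p
def ray(p,u,v):
    K=np.array(p['camera_matrix']); d=np.linalg.inv(K)@np.array([u,v,1.]); d=np.array([d[0],-d[1],-d[2]])
    R=Ro.from_euler('xyz',p['rotation'],degrees=True).as_matrix(); return np.array(p['xyz']), R@d
def atz(p,u,v,z):
    o,d=ray(p,u,v); return o+d*(z-o[2])/d[2]
def proj(p,X):
    R=Ro.from_euler('xyz',p['rotation'],degrees=True).as_matrix(); c=R.T@(np.array(X)-np.array(p['xyz'])); c=np.array([c[0],-c[1],-c[2]])
    k=np.array(p['camera_matrix'])@c; return k[:2]/k[2]
```

View pics/top0.png

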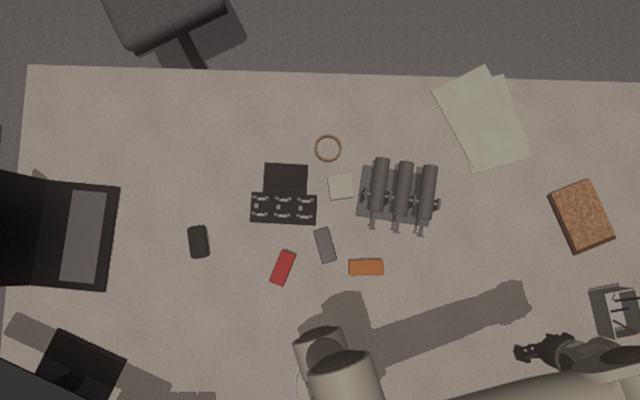

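View pics/scene0.png

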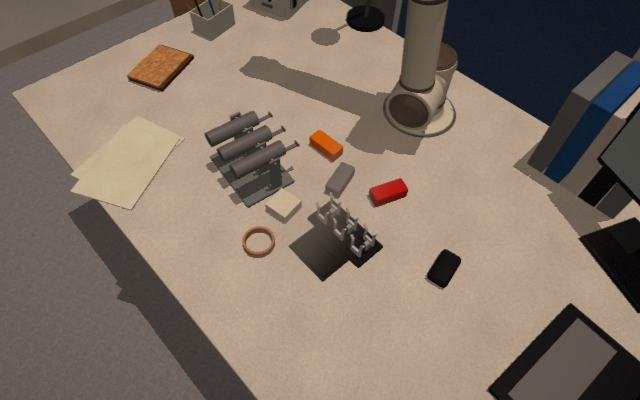

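View pics/wrist0.png

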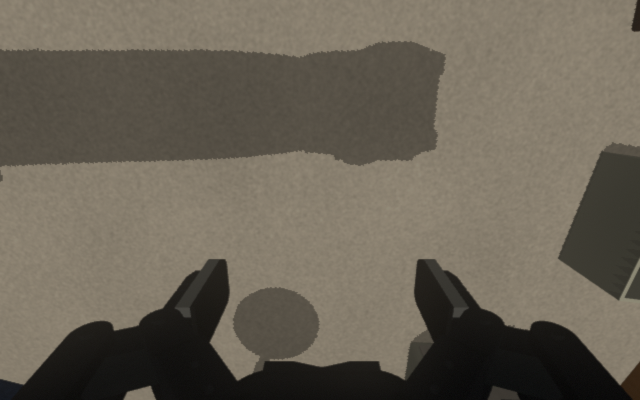

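Top view: tubes at about (372–430, 195), rack at (283, 208) with the pocket at (286, 178), grey eraser at (325, 245), orange and red look-alikes at (366, 267) and (283, 268). Enlarging next.

```bash
python3 - <<'E'
from h import *
im=cv2.imread('pics/top0.png')
cv2.imwrite('pics/top_c1.png',cv2.resize(im[145:245,345:450],None,fx=6,fy=6,interpolation=cv2.INTER_CUBIC)[:600])
cv2.imwrite('pics/top_c2.png',cv2.resize(im[155:275,240:345],None,fx=5,fy=5,interpolation=cv2.INTER_CUBIC)[:600])
im=cv2.imread('pics/scene0.png')
cv2.imwrite('pics/sc_c1.png',cv2.resize(im[105:275,200:400],None,fx=3.5,fy=3.5,interpolation=cv2.INTER_CUBIC))
E
```

```text
(no output)
```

View pics/top_c1.png

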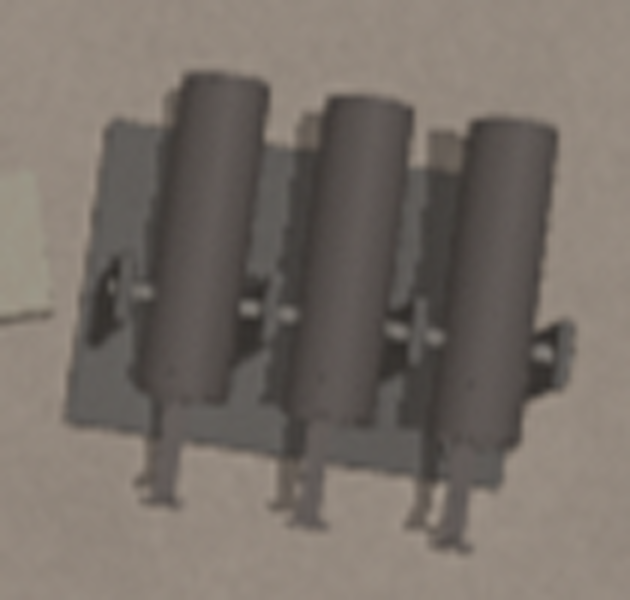

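View pics/top_c2.png

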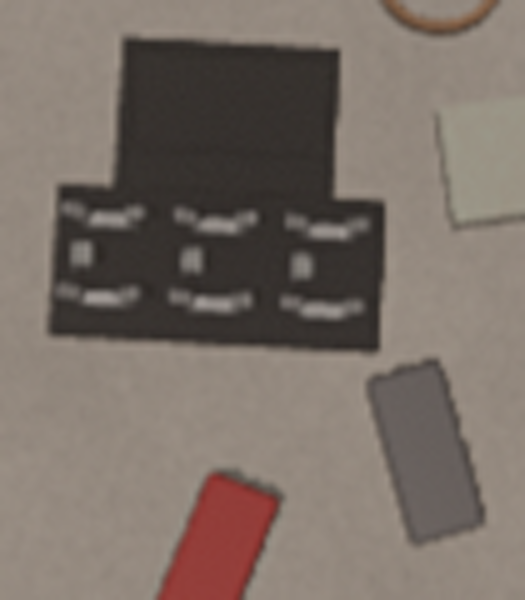

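View pics/sc_c1.png

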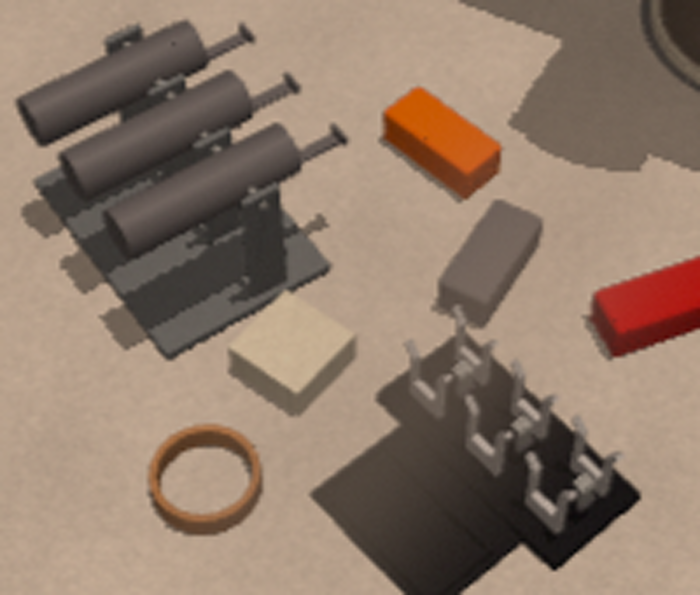

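```bash
python3 - <<'E'
from h import *
p=viewer.camera_params('top')
c1=lambda X,Y,z: atz(p,345+(X-2.5)/6,145+(Y-2.5)/6,z)
c2=lambda X,Y,z: atz(p,240+(X-2)/5,155+(Y-2)/5,z)
for n,a,b,s,m,e in [('A',(143,292),(250,308),(160,503),(180,395),(226,78)),('B',(288,314),(397,330),(308,525),(331,418),(370,102)),('C',(435,337),(543,352),(452,548),(478,442),(512,126))]:
    P=(c1(*a,.13)+c1(*b,.13))/2; S=c1(*s,.118); M=c1(*m,.13); E=c1(*e,.14)
    print(n,'piv',P.round(4),'stop',S.round(4),'mouth',M.round(4),'end',E.round(4),'yaw',np.degrees(np.arctan2(*(P-S)[1::-1])), np.degrees(np.arctan2(*(E-M)[1::-1])), np.linalg.norm((P-S)[:2]))
for n,f,b in [('0',(102,217),(98,297)),('1',(215,226),(211,303)),('2',(327,232),(321,309))]:
    F=c2(*f,.035);B=c2(*b,.035); print(n,(F+B)[:2]/2,(F-B)[:2])
print('base corners',[c2(*x,.006)[:2].round(4) for x in [(58,185),(385,203),(378,350),(50,333)]])
print('pocket',[c2(*x,.016)[:2].round(4) for x in [(122,38),(340,50),(333,200),(116,186)]])
er=[c2(*x,.04)[:2].round(4) for x in [(367,380),(437,360),(485,522),(415,545)]]; print('eraser',er,np.mean(er,axis=0))
E
```

```text
A piv [ 0.5897 -0.1138  0.13  ] stop [ 0.4878 -0.0979  0.118 ] mouth [ 0.5415 -0.1059  0.13  ] end [ 0.7017 -0.1264  0.14  ] yaw -8.851810517204564 -7.293528989397658 0.10313352429544344
B piv [ 0.5804 -0.1876  0.13  ] stop [ 0.4785 -0.1727  0.118 ] mouth [ 0.5317 -0.1819  0.13  ] end [ 0.6913 -0.1993  0.14  ] yaw -8.29947023340668 -6.2302480775859665 0.10296466131545501
C piv [ 0.5708 -0.2616  0.13  ] stop [ 0.4686 -0.2454  0.118 ] mouth [ 0.5214 -0.2558  0.13  ] end [ 0.6808 -0.2712  0.14  ] yaw -8.970378850412114 -5.489706002150737 0.10343538599674221
0 [0.55598248 0.24908147] [ 0.05141628 -0.00072736]
1 [0.55292167 0.17682971] [ 0.04950377 -0.0010609 ]
2 [0.55079404 0.1058079 ] [ 0.04955432 -0.00260052]
base corners [array([0.6054, 0.281 ]), array([0.5989, 0.0672]), array([0.5026, 0.0696]), array([0.5086, 0.2825])]
pocket [array([0.702 , 0.2417]), array([0.6977, 0.0991]), array([0.5987, 0.1012]), array([0.6044, 0.2422])]
eraser [array([0.4812, 0.0768]), array([0.4949, 0.0326]), array([3.934e-01, 3.000e-04]), array([0.378 , 0.0442])] [0.436875 0.038475]
```

```bash
cat >> h.py <<'E'
import sys, json
def pose():
    o=status.get_obs(); return np.array(o['ee_pos']), o['tcp_rot'][2], o
def plan(tx,ty,tz,tyaw=None,step=.0400,turnstep=7.0,smooth=True):
    """print rows from measured pose to target TCP; grasp point = z - 0.1547"""
    P,yaw,o=pose(); T=np.array([tx,ty,tz]); 
    if tyaw is None: tyaw=yaw
    dy=(tyaw-yaw+180)%360-180
    D=T-P; n=int(max(np.ceil(np.linalg.norm(D)/step),np.ceil(abs(dy)/turnstep),1))
    rows=[]; pos=P.copy(); y=yaw
    for i in range(n):
        d=D/n; ps=np.radians(y)
        t=[d[0]*np.cos(ps)+d[1]*np.sin(ps), d[0]*np.sin(ps)-d[1]*np.cos(ps), -d[2]]
        rows.append((np.round(np.array(t)*100,2).tolist(), round(-dy/n,2))); y+=dy/n
    print('from',P.round(4),round(yaw,2),'F',np.round(o['wrist_force'],1),'op',round(o['opening'],4),'t',round(o['time'],2),'D',D.round(4),'rows',n)
    for r in rows: print(r)
if __name__=='__main__':
    plan(*[float(a) for a in sys.argv[1:]])
E
python3 h.py 0.47 -0.17 0.43 -7
```

```text
from [ 0.1838 -0.5184  0.4041] 19.53 F [-0.6 -0.5  0.1] op 0.0853 t 0.15 D [0.2862 0.3484 0.0259] rows 12
([3.22, -1.94, -0.22], np.float64(2.21))
([3.14, -2.06, -0.22], np.float64(2.21))
([3.06, -2.18, -0.22], np.float64(2.21))
([2.97, -2.3, -0.22], np.float64(2.21))
([2.88, -2.41, -0.22], np.float64(2.21))
([2.79, -2.52, -0.22], np.float64(2.21))
([2.69, -2.63, -0.22], np.float64(2.21))
([2.58, -2.73, -0.22], np.float64(2.21))
([2.48, -2.82, -0.22], np.float64(2.21))
([2.37, -2.92, -0.22], np.float64(2.21))
([2.25, -3.01, -0.22], np.float64(2.21))
([2.13, -3.09, -0.22], np.float64(2.21))
```

>>> {"api": "move_arm", "payload": {"commands": [{"claw":-1,"travel":[3.2,-1.9,-0.2],"turn":2.2},{"claw":-1,"travel":[3.1,-2.1,-0.2],"turn":2.2},{"claw":-1,"travel":[3.1,-2.2,-0.2],"turn":2.2},{"claw":-1,"travel":[3.0,-2.3,-0.2],"turn":2.2},{"claw":-1,"travel":[2.9,-2.4,-0.2],"turn":2.2}]}}

```text
time: 0.57
ee_pos: [0.3039, -0.3716, 0.4146]
tcp_rot: [-180.0, 0.0, 8.4]
wrist_force: [1.0, -0.6, -0.0]
opening: 0.0256
```

>>> {"api": "move_arm", "payload": {"commands": [{"claw":-1,"travel":[2.8,-2.5,-0.2],"turn":2.2},{"claw":-1,"travel":[2.7,-2.6,-0.2],"turn":2.2},{"claw":-1,"travel":[2.6,-2.7,-0.2],"turn":2.2},{"claw":-1,"travel":[2.5,-2.8,-0.2],"turn":2.2},{"claw":-1,"travel":[2.4,-2.9,-0.2],"turn":2.2}]}}

```text
time: 0.98
ee_pos: [0.4242, -0.2271, 0.4248]
tcp_rot: [180.0, -0.0, -2.6]
wrist_force: [0.6, -1.1, 0.4]
opening: -0.0002
```

>>> {"api": "move_arm", "payload": {"commands": [{"claw":-1,"travel":[2.2,-3.0,-0.2],"turn":2.2},{"claw":-1,"travel":[2.1,-3.1,-0.2],"turn":2.2},{"claw":-1,"travel":[0,0,0],"turn":0},{"claw":-1,"travel":[0,0,0],"turn":0}]}}

```text
time: 1.32
ee_pos: [0.4711, -0.1691, 0.4282]
tcp_rot: [-180.0, 0.1, -6.7]
wrist_force: [-0.2, -0.9, 0.4]
opening: -0.0001
```

```bash
python3 - <<'E'
from h import *
P,y,o=pose(); print(P,y,o['time'],o['qd'],o['opening'])
im,p=cam('wrist','w1.png'); print(p['xyz'],p['rotation'])
E
```

```text
[ 0.47107048 -0.16914968  0.42820597] -6.662080262095681 1.3167 [-3.04053403 -0.94710802 -0.68174403  0.28093934 -0.47123622 -1.74746072] -9.727115839767801e-05
[ 0.54974631 -0.17754706  0.39769906] [-1.78615479e+01  5.92207758e-04 -9.66356744e+01]
```

View pics/w1.png

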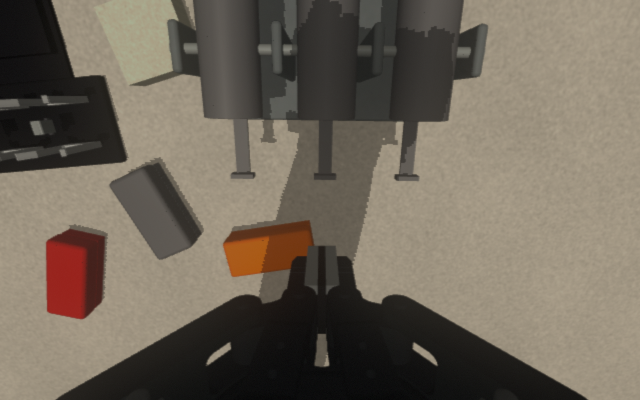

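The wrist view shows the three stops at (243,176), (325,177), (406,178), and the pivot pins at v≈49. Computing positions.

```bash
python3 - <<'E'
from h import *
im=cv2.imread('pics/w1.png')
cv2.imwrite('pics/w1c.png',cv2.resize(im[0:200,160:500],None,fx=2.3,fy=2.3,interpolation=cv2.INTER_CUBIC))
p={'camera_matrix':viewer.camera_params('wrist')['camera_matrix'],'xyz':[ 0.54974631,-0.17754706,0.39769906],'rotation':[-17.8615479,0,-96.6356744]}
S=[atz(p,*a,.118) for a in [(243,176),(325,177),(406,178)]]
for s in S: print('stop',s.round(4))
for a in [(265,49,),(388,49),(464,50),(185,48)]: print('pin',atz(p,*a,.13).round(4))
print(np.degrees(np.arctan2((S[2]-S[0])[0],-(S[2]-S[0])[1])))
E
```

```text
stop [ 0.4901 -0.1004  0.118 ]
stop [ 0.4808 -0.1728  0.118 ]
stop [ 0.4715 -0.2445  0.118 ]
pin [ 0.5881 -0.139   0.13  ]
pin [ 0.5773 -0.2316  0.13  ]
pin [ 0.5699 -0.2888  0.13  ]
pin [ 0.5957 -0.079   0.13  ]
-7.357953176739918
```

View pics/w1c.png

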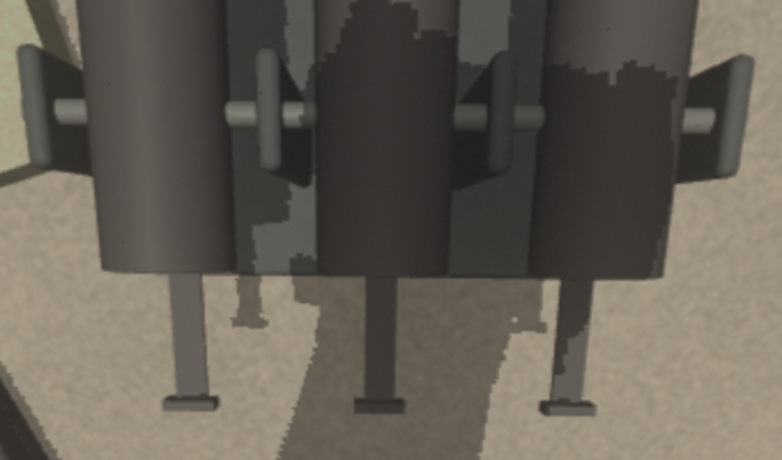

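```bash
python3 h.py 0.5498 -0.1077 0.340 -7.36
```

```text
from [ 0.4704 -0.1701  0.4283] -6.74 F [-0.9  0.4  0.1] op 0.0002 t 1.37 D [ 0.0794  0.0624 -0.0883] rows 4
([1.79, -1.78, 2.21], np.float64(0.15))
([1.78, -1.79, 2.21], np.float64(0.15))
([1.78, -1.79, 2.21], np.float64(0.15))
([1.77, -1.8, 2.21], np.float64(0.15))
```

>>> {"api": "move_arm", "payload": {"commands": [{"claw":-1,"travel":[1.8,-1.8,2.2],"turn":0.15},{"claw":-1,"travel":[1.8,-1.8,2.2],"turn":0.15},{"claw":-1,"travel":[1.8,-1.8,2.2],"turn":0.15},{"claw":-1,"travel":[1.75,-1.8,2.2],"turn":0.15},{"claw":-1,"travel":[0,0,0],"turn":0}]}}

```text
time: 1.78
ee_pos: [0.551, -0.1073, 0.3354]
tcp_rot: [-179.9, 0.3, -7.5]
wrist_force: [-0.9, -0.2, -0.3]
opening: -0.0001
```

>>> {"api": "move_arm", "payload": {"commands": [{"claw":-1,"travel":[0,0,0.9],"turn":0},{"claw":-1,"travel":[0,0,0.9],"turn":0},{"claw":-1,"travel":[0,0,0.7],"turn":0},{"claw":-1,"travel":[0,0,0],"turn":0}]}}

```text
time: 2.12
ee_pos: [0.5486, -0.1093, 0.3155]
tcp_rot: [180.0, 0.1, -7.6]
wrist_force: [-1.1, 0.4, 1.1]
opening: -0.0001
```

>>> {"api": "move_arm", "payload": {"commands": [{"claw":-1,"travel":[0,0,0.4],"turn":0},{"claw":-1,"travel":[0,0,0.4],"turn":0},{"claw":-1,"travel":[0,0,0],"turn":0}]}}

```text
time: 2.37
ee_pos: [0.5481, -0.1091, 0.3079]
tcp_rot: [180.0, 0.2, -7.6]
wrist_force: [-9.3, 1.1, 5.2]
opening: -0.0001
```

```bash
python3 - <<'E'
from h import *
im,p=cam('wrist','w2.png')
im,p=cam('scene','s2.png')
cv2.imwrite('pics/s2c.png',cv2.resize(im[75:225,170:350],None,fx=4,fy=4,interpolation=cv2.INTER_CUBIC))
E
```

```text
(no output)
```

View pics/w2.png

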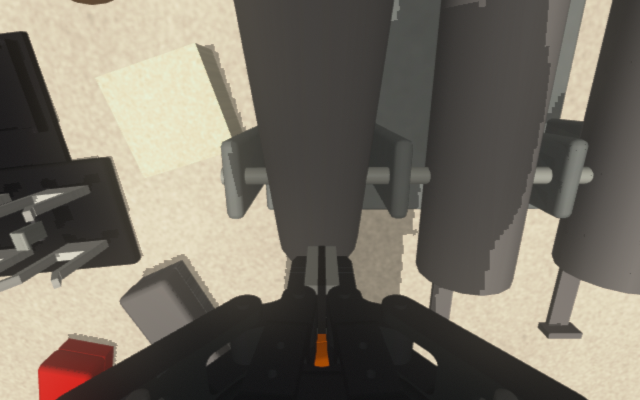

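View pics/s2c.png

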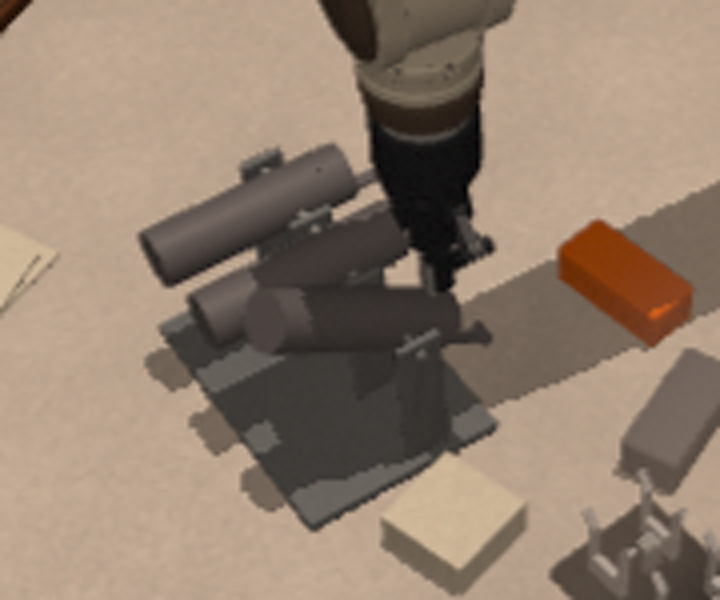

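>>> {"api": "move_arm", "payload": {"commands": [{"claw":-1,"travel":[0,0,-3.5],"turn":0},{"claw":-1,"travel":[0,0,-3.5],"turn":0},{"claw":-1,"travel":[0,0,0],"turn":0},{"claw":-1,"travel":[0,0,0],"turn":0}]}}

```text
time: 2.8
ee_pos: [0.5497, -0.1092, 0.3806]
tcp_rot: [180.0, -0.3, -7.6]
wrist_force: [0.5, 0.4, -0.1]
opening: 0.0001
```

```bash
python3 - <<'E'
from h import *
im,p=cam('wrist','w3.png')
im,p=cam('scene','s3.png')
cv2.imwrite('pics/s3c.png',cv2.resize(im[75:225,170:350],None,fx=4,fy=4,interpolation=cv2.INTER_CUBIC))
E
python3 h.py 0.5403 -0.1811 0.340 -7.36
```

```text
from [ 0.5496 -0.1089  0.3776] -7.54 F [-0.4  0.9  0.5] op 0.0003 t 2.9 D [-0.0093 -0.0722 -0.0376] rows 3
([0.01, 2.43, 1.25], np.float64(-0.06))
([0.01, 2.43, 1.25], np.float64(-0.06))
([0.0, 2.43, 1.25], np.float64(-0.06))
```

View pics/s3c.png

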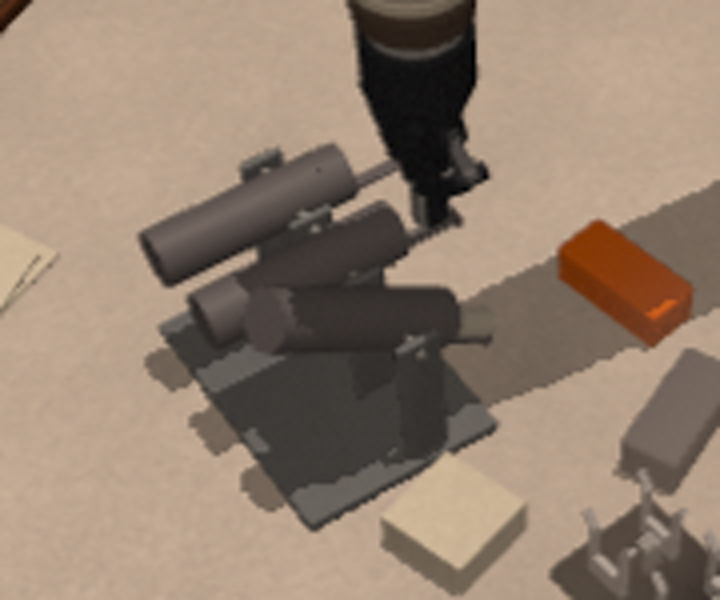

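View pics/w3.png

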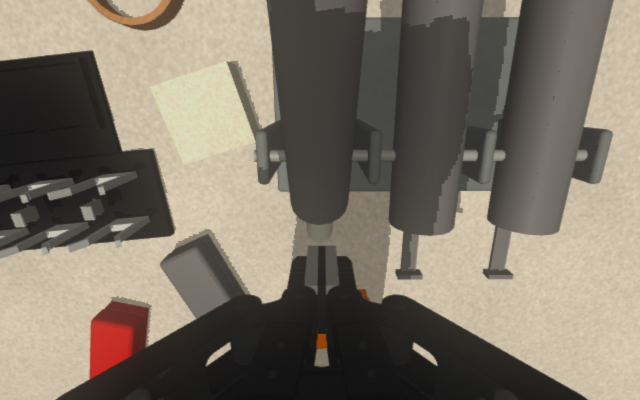

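Tube A now has a whitish marker end at the mouth (320,230). Next tube B.

>>> {"api": "move_arm", "payload": {"commands": [{"claw":-1,"travel":[0,2.4,1.0],"turn":0},{"claw":-1,"travel":[0,2.45,1.2],"turn":-0.1},{"claw":-1,"travel":[0,2.45,1.2],"turn":0},{"claw":-1,"travel":[0,0,0.9],"turn":0},{"claw":-1,"travel":[0,0,0.9],"turn":0}]}}

```text
time: 3.32
ee_pos: [0.5397, -0.1816, 0.324]
tcp_rot: [-180.0, 0.1, -7.5]
wrist_force: [-5.3, -1.4, 10.9]
opening: 0.0001
```

>>> {"api": "move_arm", "payload": {"commands": [{"claw":-1,"travel":[0,0,0.8],"turn":0},{"claw":-1,"travel":[0,0,0.6],"turn":0},{"claw":-1,"travel":[0,0,0.3],"turn":0},{"claw":-1,"travel":[0,0,0],"turn":0}]}}

```text
time: 3.65
ee_pos: [0.5391, -0.1799, 0.3073]
tcp_rot: [180.0, 0.3, -7.4]
wrist_force: [-6.7, 0.2, 3.9]
opening: -0.0001
```

Same as A. Lift, move to C, press.

```bash
python3 h.py 0.5308 -0.2545 0.3073 -7.36
```

```text
from [ 0.5391 -0.1799  0.3073] -7.38 F [-6.7  0.2  3.9] op -0.0001 t 3.65 D [-0.0083 -0.0746 -0.    ] rows 2
([0.07, 3.75, 0.0], np.float64(-0.01))
([0.07, 3.75, 0.0], np.float64(-0.01))
```

>>> {"api": "move_arm", "payload": {"commands": [{"claw":-1,"travel":[0,0,-4.0],"turn":0},{"claw":-1,"travel":[0,2.5,-0.5],"turn":0},{"claw":-1,"travel":[0.1,2.5,0],"turn":0},{"claw":-1,"travel":[0,2.5,0.5],"turn":0},{"claw":-1,"travel":[0,0,1.0],"turn":0}]}}

```text
time: 4.07
ee_pos: [0.5316, -0.2574, 0.3388]
tcp_rot: [179.9, -0.1, -7.5]
wrist_force: [0.2, -0.4, -0.3]
opening: 0.0001
```

>>> {"api": "move_arm", "payload": {"commands": [{"claw":-1,"travel":[0,0,0.9],"turn":0},{"claw":-1,"travel":[0,0,0.9],"turn":0},{"claw":-1,"travel":[0,0,0.8],"turn":0},{"claw":-1,"travel":[0,0,0.4],"turn":0},{"claw":-1,"travel":[0,0,0],"turn":0}]}}

```text
time: 4.48
ee_pos: [0.5306, -0.2536, 0.3076]
tcp_rot: [180.0, 0.3, -7.3]
wrist_force: [-9.1, 0.1, 5.7]
opening: -0.0001
```

>>> {"api": "move_arm", "payload": {"commands": [{"claw":-1,"travel":[0,0,-4.0],"turn":0},{"claw":-1,"travel":[-1.5,-2.0,-3.0],"turn":0},{"claw":-1,"travel":[-2.5,-3.0,-1.5],"turn":0},{"claw":-1,"travel":[-2,-3.0,0],"turn":0},{"claw":-1,"travel":[0,0,0],"turn":0}]}}

```text
time: 4.9
ee_pos: [0.4806, -0.1634, 0.3948]
tcp_rot: [-179.9, -0.1, -7.2]
wrist_force: [-0.3, -0.1, -0.2]
opening: -0.0002
```

```bash
python3 - <<'E'
from h import *
im,p=cam('wrist','w4.png')
E
python3 h.py 0.6688 -0.1230 0.36 -7.36
```

```text
from [ 0.4817 -0.1649  0.3941] -7.17 F [ 0.4 -0.3 -0.2] op -0.0002 t 4.95 D [ 0.1871  0.0419 -0.0341] rows 5
([3.61, -1.3, 0.68], np.float64(0.04))
([3.61, -1.3, 0.68], np.float64(0.04))
([3.61, -1.3, 0.68], np.float64(0.04))
([3.61, -1.31, 0.68], np.float64(0.04))
([3.6, -1.31, 0.68], np.float64(0.04))
```

View pics/w4.png

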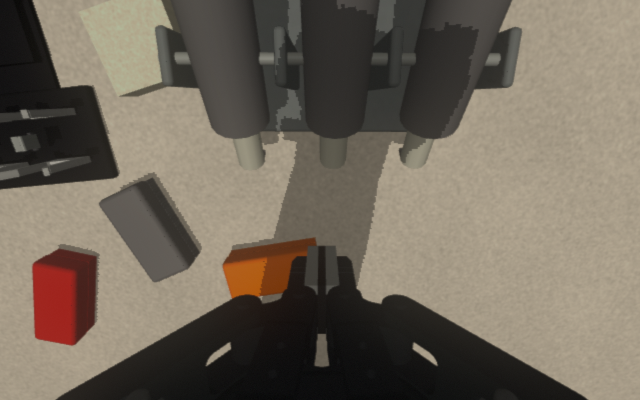

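All three tubes hold a marker (ends visible at (250,150), (333,150), (416,150)). Now level each, pressing at x≈+65 mm.

```bash
python3 h.py 0.6540 -0.1211 0.41 -7.36
```

```text
from [ 0.4817 -0.1649  0.3941] -7.17 F [ 0.4 -0.3 -0.2] op -0.0002 t 4.95 D [0.1723 0.0438 0.0159] rows 5
([3.31, -1.3, -0.32], np.float64(0.04))
([3.31, -1.3, -0.32], np.float64(0.04))
([3.31, -1.3, -0.32], np.float64(0.04))
([3.31, -1.31, -0.32], np.float64(0.04))
([3.31, -1.31, -0.32], np.float64(0.04))
```

>>> {"api": "move_arm", "payload": {"commands": [{"claw":-1,"travel":[3.3,-1.3,-0.5],"turn":0.1},{"claw":-1,"travel":[3.3,-1.3,-0.5],"turn":0.1},{"claw":-1,"travel":[3.3,-1.3,-0.3],"turn":0},{"claw":-1,"travel":[3.3,-1.3,0],"turn":0},{"claw":-1,"travel":[3.3,-1.3,0],"turn":0}]}}

```text
time: 5.37
ee_pos: [0.6567, -0.1241, 0.4053]
tcp_rot: [-180.0, 0.0, -7.5]
wrist_force: [-0.0, -0.9, 0.5]
opening: -0.0002
```

>>> {"api": "move_arm", "payload": {"commands": [{"claw":-1,"travel":[0,0,1.0],"turn":0},{"claw":-1,"travel":[0,0,1.5],"turn":0},{"claw":-1,"travel":[0,0,1.5],"turn":0},{"claw":-1,"travel":[0,0,1.5],"turn":0},{"claw":-1,"travel":[0,0,1.5],"turn":0}]}}

```text
time: 5.78
ee_pos: [0.6554, -0.1246, 0.3346]
tcp_rot: [-180.0, 0.0, -7.5]
wrist_force: [1.3, 0.4, 3.1]
opening: 0.0003
```

>>> {"api": "move_arm", "payload": {"commands": [{"claw":-1,"travel":[0,0,0.5],"turn":0},{"claw":-1,"travel":[0,0,0.4],"turn":0},{"claw":-1,"travel":[0,0,0.2],"turn":0},{"claw":-1,"travel":[0,0,0],"turn":0}]}}

```text
time: 6.12
ee_pos: [0.6548, -0.1248, 0.3264]
tcp_rot: [-180.0, -0.0, -7.6]
wrist_force: [-2.0, 1.8, 4.2]
opening: -0.0
```

>>> {"api": "move_arm", "payload": {"commands": [{"claw":-1,"travel":[0,0,0.2],"turn":0},{"claw":-1,"travel":[0,0,0.2],"turn":0},{"claw":-1,"travel":[0,0,0],"turn":0}]}}

```text
time: 6.37
ee_pos: [0.6543, -0.1247, 0.3262]
tcp_rot: [-180.0, -0.2, -7.6]
wrist_force: [-9.2, 2.6, 24.9]
opening: 0.0002
```

```bash
python3 h.py 0.6445 -0.1945 0.41 -7.36
```

```text
from [ 0.6543 -0.1247  0.3262] -7.55 F [-9.2  2.6 24.9] op 0.0002 t 6.37 D [-0.0098 -0.0698  0.0838] rows 3
([-0.02, 2.35, -2.79], np.float64(-0.06))
([-0.02, 2.35, -2.79], np.float64(-0.06))
([-0.02, 2.35, -2.79], np.float64(-0.06))
```

>>> {"api": "move_arm", "payload": {"commands": [{"claw":-1,"travel":[0,0,-4.1],"turn":-0.1},{"claw":-1,"travel":[0,0,-4.1],"turn":-0.1},{"claw":-1,"travel":[0,3.5,-0.6],"turn":0},{"claw":-1,"travel":[0,3.5,0],"turn":0},{"claw":-1,"travel":[0,0,0.5],"turn":0}]}}

```text
time: 6.78
ee_pos: [0.6452, -0.199, 0.4065]
tcp_rot: [179.9, -0.2, -7.6]
wrist_force: [0.6, 0.0, -0.3]
opening: 0.0001
```

>>> {"api": "move_arm", "payload": {"commands": [{"claw":-1,"travel":[0,0,1.5],"turn":0},{"claw":-1,"travel":[0,0,1.5],"turn":0},{"claw":-1,"travel":[0,0,1.5],"turn":0},{"claw":-1,"travel":[0,0,1.5],"turn":0},{"claw":-1,"travel":[0,0,1.0],"turn":0}]}}

```text
time: 7.2
ee_pos: [0.6459, -0.1945, 0.3333]
tcp_rot: [-180.0, 0.0, -7.4]
wrist_force: [0.5, -0.5, 2.9]
opening: -0.0001
```

>>> {"api": "move_arm", "payload": {"commands": [{"claw":-1,"travel":[0,0,0.5],"turn":0},{"claw":-1,"travel":[0,0,0.4],"turn":0},{"claw":-1,"travel":[0,0,0.2],"turn":0},{"claw":-1,"travel":[0,0,0.1],"turn":0},{"claw":-1,"travel":[0,0,0],"turn":0}]}}

```text
time: 7.62
ee_pos: [0.6454, -0.1944, 0.3263]
tcp_rot: [180.0, -0.2, -7.4]
wrist_force: [-6.8, 2.5, 17.7]
opening: -0.0002
```

Level stop reached on B. Now C.

>>> {"api": "move_arm", "payload": {"commands": [{"claw":-1,"travel":[0,0,-4.1],"turn":0},{"claw":-1,"travel":[0,0,-4.1],"turn":0},{"claw":-1,"travel":[0,3.7,-0.4],"turn":0},{"claw":-1,"travel":[0,3.7,0],"turn":0},{"claw":-1,"travel":[0,0,0.5],"turn":0}]}}

```text
time: 8.03
ee_pos: [0.6354, -0.2728, 0.4055]
tcp_rot: [179.9, -0.2, -7.6]
wrist_force: [-0.2, 1.5, -1.3]
opening: -0.0001
```

>>> {"api": "move_arm", "payload": {"commands": [{"claw":-1,"travel":[0,0,1.5],"turn":0},{"claw":-1,"travel":[0,0,1.5],"turn":0},{"claw":-1,"travel":[0,0,1.5],"turn":0},{"claw":-1,"travel":[0,0,1.5],"turn":0},{"claw":-1,"travel":[0,0,1.0],"turn":0}]}}

```text
time: 8.45
ee_pos: [0.6364, -0.268, 0.3328]
tcp_rot: [-180.0, 0.0, -7.4]
wrist_force: [1.7, -0.3, 2.8]
opening: -0.0003
```

>>> {"api": "move_arm", "payload": {"commands": [{"claw":-1,"travel":[0,0,0.5],"turn":0},{"claw":-1,"travel":[0,0,0.4],"turn":0},{"claw":-1,"travel":[0,0,0.2],"turn":0},{"claw":-1,"travel":[0,0,0.1],"turn":0},{"claw":-1,"travel":[0,0,0],"turn":0}]}}

```text
time: 8.87
ee_pos: [0.6358, -0.2676, 0.3262]
tcp_rot: [179.9, -0.2, -7.4]
wrist_force: [-7.1, 3.4, 19.4]
opening: 0.0001
```

>>> {"api": "move_arm", "payload": {"commands": [{"claw":0.2,"travel":[0,0,-4.0],"turn":0},{"claw":0.2,"travel":[-4.1,-0.5,-2.0],"turn":0},{"claw":0.2,"travel":[-4.1,-1.0,0],"turn":0},{"claw":0.2,"travel":[-4.1,-1.5,0],"turn":0},{"claw":0.2,"travel":[-4.1,-1.5,0],"turn":0}]}}

```text
time: 9.28
ee_pos: [0.4857, -0.2048, 0.3801]
tcp_rot: [180.0, -0.0, -7.4]
wrist_force: [-0.1, 0.1, 0.9]
opening: 0.0512
```

>>> {"api": "move_arm", "payload": {"commands": [{"claw":0.2,"travel":[-3.0,-1.5,0],"turn":0},{"claw":0.2,"travel":[0,0,0],"turn":0},{"claw":0.2,"travel":[0,0,0],"turn":0}]}}

```text
time: 9.53
ee_pos: [0.4582, -0.1858, 0.3814]
tcp_rot: [180.0, -0.1, -7.3]
wrist_force: [0.0, 0.1, 0.7]
opening: 0.0511
```

```bash
python3 - <<'E'
from h import *
P,y,o=pose(); print(P,y,o['opening'],bot.grip_depth)
im,p=cam('wrist','w5.png'); print(p)
cv2.imwrite('pics/w5c.png',cv2.resize(im[60:260,160:500],None,fx=2.3,fy=2.3,interpolation=cv2.INTER_CUBIC))
E
```

```text
[ 0.45819897 -0.18580703  0.38135225] -7.3468476952199815 0.051147522722571864 0.1547
{'camera_matrix': array([[322.62303006,   0.        , 321.31558269],
       [  0.        , 322.62303006, 199.55280733],
       [  0.        ,   0.        ,   1.        ]]), 'xyz': array([ 0.53684833, -0.19516605,  0.35108231]), 'rotation': array([-1.76694065e+01, -4.86209010e-02, -9.73221494e+01])}
```

View pics/w5.png

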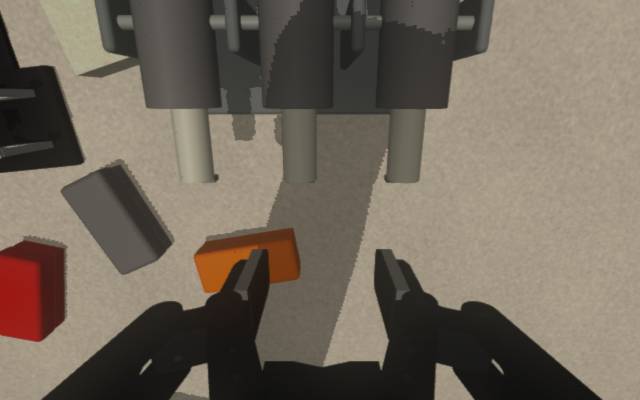

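View pics/w5c.png

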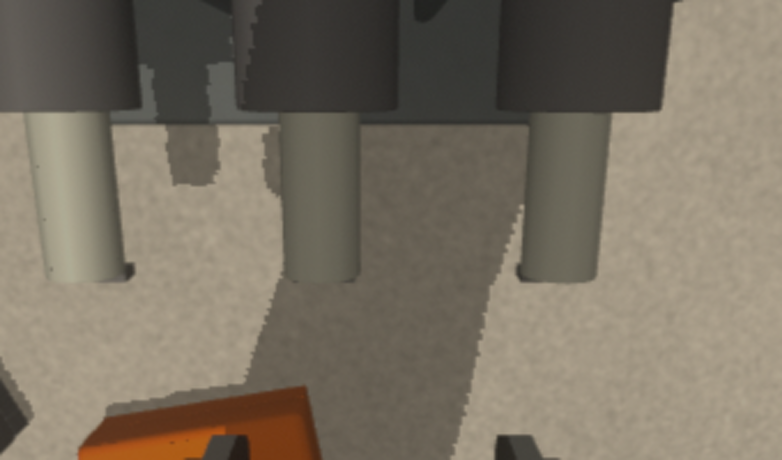

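```bash
python3 - <<'E'
from h import *
p={'camera_matrix':viewer.camera_params('wrist')['camera_matrix'],'xyz':[ 0.53684833, -0.19516605,  0.35108231],'rotation':[-1.76694065e+01, -4.86209010e-02, -9.73221494e+01]}
piv={'A':(.5895,-.1128),'B':(.58,-.1862),'C':(.5705,-.2596)}
u=np.array([.9918,-.1281]);v=np.array([.1281,.9918])
for n,e,m in [('A',(84,280),(70,112)),('B',(322,280),(320,112)),('C',(560,280),(570,112))]:
    for q in (e,m):
        X=atz(p,160+q[0]/2.3,60+q[1]/2.3,.124)[:2]; d=X-np.array(piv[n]); print(n,X.round(4),'along',(d@u).round(4),'side',(d@v).round(4))
    print(' nominal grasp x=-78',np.array(piv[n])-.078*u)
E
```

```text
A [ 0.4901 -0.098 ] along -0.1005 side 0.0019
A [ 0.5405 -0.1064] along -0.0494 side 0.0001
 nominal grasp x=-78 [ 0.5121396 -0.1028082]
B [ 0.4805 -0.1725] along -0.1004 side 0.0008
B [ 0.5311 -0.1795] along -0.0494 side 0.0004
 nominal grasp x=-78 [ 0.5026396 -0.1762082]
C [ 0.4709 -0.247 ] along -0.1004 side -0.0003
C [ 0.5217 -0.2526] along -0.0493 side 0.0007
 nominal grasp x=-78 [ 0.4931396 -0.2496082]
```

```bash
python3 h.py 0.47 0.16 0.385 -2 
```

```text
from [ 0.4592 -0.1863  0.381 ] -7.36 F [1.3 0.4 0.3] op 0.0509 t 9.58 D [0.0108 0.3463 0.004 ] rows 9
([-0.37, -3.83, -0.04], np.float64(-0.6))
([-0.33, -3.84, -0.04], np.float64(-0.6))
([-0.29, -3.84, -0.04], np.float64(-0.6))
([-0.25, -3.84, -0.04], np.float64(-0.6))
([-0.21, -3.84, -0.04], np.float64(-0.6))
([-0.17, -3.85, -0.04], np.float64(-0.6))
([-0.13, -3.85, -0.04], np.float64(-0.6))
([-0.09, -3.85, -0.04], np.float64(-0.6))
([-0.05, -3.85, -0.04], np.float64(-0.6))
```

>>> {"api": "move_arm", "payload": {"commands": [{"claw":0.2,"travel":[-0.4,-3.8,0],"turn":-0.6},{"claw":0.2,"travel":[-0.3,-3.8,0],"turn":-0.6},{"claw":0.2,"travel":[-0.3,-3.8,0],"turn":-0.6},{"claw":0.2,"travel":[-0.3,-3.8,0],"turn":-0.6},{"claw":0.2,"travel":[-0.2,-3.8,0],"turn":-0.6}]}}

```text
time: 10.0
ee_pos: [0.4644, -0.0181, 0.38]
tcp_rot: [-179.0, 0.0, -2.3]
wrist_force: [0.2, -0.6, -0.2]
opening: 0.0512
```

>>> {"api": "move_arm", "payload": {"commands": [{"claw":0.2,"travel":[-0.2,-3.8,0],"turn":-0.6},{"claw":0.2,"travel":[-0.1,-3.8,0],"turn":-0.6},{"claw":0.2,"travel":[-0.1,-3.8,0],"turn":-0.6},{"claw":0.2,"travel":[0,-3.8,0],"turn":-0.6},{"claw":0.2,"travel":[0,0,0],"turn":0}]}}

```text
time: 10.42
ee_pos: [0.4638, 0.0508, 0.3853]
tcp_rot: [-175.9, -0.1, 5.3]
wrist_force: [0.2, 0.3, 0.2]
opening: 0.0512
```

>>> {"api": "move_arm", "payload": {"commands": [{"claw":0.2,"travel":[0,0,0],"turn":0}]}}

```text
time: 10.5
ee_pos: [0.4636, 0.0493, 0.385]
tcp_rot: [-176.0, -0.0, 5.2]
wrist_force: [0.7, -1.3, 0.0]
opening: 0.0507
```

```bash
python3 - <<'E'
from h import *
P,y,o=pose(); print(P,y,o['qd'])
im,p=cam('wrist','w6.png'); print(p['xyz'].tolist(),p['rotation'].tolist())
cv2.imwrite('pics/w6c.png',cv2.resize(im[0:240,140:480],None,fx=2.3,fy=2.3,interpolation=cv2.INTER_CUBIC))
E
```

```text
[0.46359643 0.04932928 0.38502761] 5.167656655295409 [-1.4102347  -0.44190667 -0.72008843 -0.04650861 -0.53982003 -0.11292783]
[0.5423211744153671, 0.05924203190620386, 0.35469349976166276] [-17.781635261418774, 4.033810177983693, -84.80400306740948]
```

View pics/w6.png

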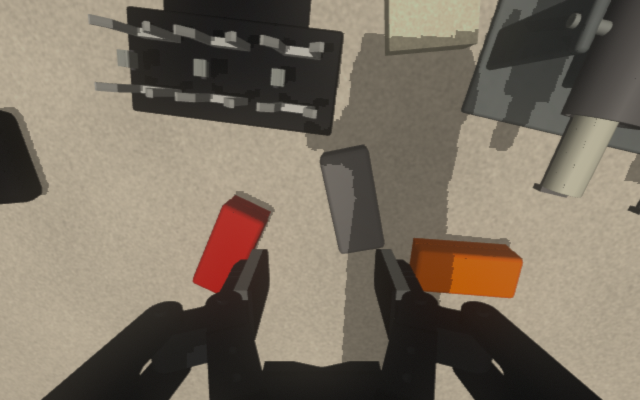

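View pics/w6c.png

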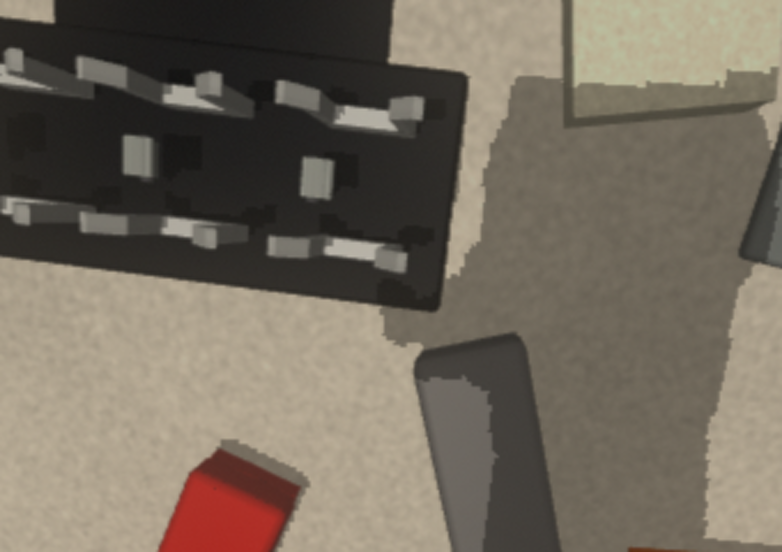

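```bash
python3 - <<'E'
from h import *
P,y,o=pose(); print(P,o['tcp_rot'],o['q'])
E
python3 h.py 0.47 0.16 0.385 -2
```

```text
[0.46341182 0.04883058 0.38491031] [-1.75966220e+02 -1.54131670e-02  5.10890034e+00] [  5.04983949  -6.87772858  -3.84948218  93.01699817   4.0337938
 179.94079248]
from [0.4634 0.0488 0.3849] 5.11 F [ 0.6 -0.3  0. ] op 0.0512 t 10.55 D [6.600e-03 1.112e-01 1.000e-04] rows 3
([0.55, -3.67, -0.0], np.float64(2.37))
([0.4, -3.69, -0.0], np.float64(2.37))
([0.24, -3.7, -0.0], np.float64(2.37))
```

The last joint (q6) hit its 180° range, so I'll use the half-turned grasp (yaw ≈ 173–178°) from here on. Unwinding the wrist.

>>> {"api": "move_arm", "payload": {"commands": [{"claw":0.2,"travel":[0,0,0],"turn":-7.1},{"claw":0.2,"travel":[0,0,0],"turn":-7.1},{"claw":0.2,"travel":[0,0,0],"turn":-7.1},{"claw":0.2,"travel":[0,0,0],"turn":-7.1},{"claw":0.2,"travel":[0,0,0],"turn":-7.1}]}}

```text
time: 10.97
ee_pos: [0.463, 0.048, 0.385]
tcp_rot: [-176.7, -2.4, 40.8]
wrist_force: [0.3, 0.1, 0.2]
opening: 0.0511
```

>>> {"api": "move_arm", "payload": {"commands": [{"claw":0.2,"travel":[0,0,0],"turn":-7.1},{"claw":0.2,"travel":[0,0,0],"turn":-7.1},{"claw":0.2,"travel":[0,0,0],"turn":-7.1},{"claw":0.2,"travel":[0,0,0],"turn":-7.1},{"claw":0.2,"travel":[0,0,0],"turn":-7.1}]}}

```text
time: 11.38
ee_pos: [0.463, 0.048, 0.385]
tcp_rot: [-178.7, -3.8, 76.3]
wrist_force: [0.3, 0.1, -0.5]
opening: 0.0514
```

>>> {"api": "move_arm", "payload": {"commands": [{"claw":0.2,"travel":[0,0,0],"turn":-7.1},{"claw":0.2,"travel":[0,0,0],"turn":-7.1},{"claw":0.2,"travel":[0,0,0],"turn":-7.1},{"claw":0.2,"travel":[0,0,0],"turn":-7.1},{"claw":0.2,"travel":[0,0,0],"turn":-7.1}]}}

```text
time: 11.8
ee_pos: [0.463, 0.048, 0.385]
tcp_rot: [178.8, -3.9, 111.9]
wrist_force: [1.4, 0.4, 0.4]
opening: 0.0514
```

```bash
python3 - <<'E'
from h import *
P,y,o=pose(); print(P,o['tcp_rot'],o['q'])
E
python3 h.py 0.53 0.16 0.385 178
```

```text
[0.46303078 0.04795361 0.38499697] [178.79608325  -3.85506564 111.89915153] [ 4.94535435 -6.95040036 -3.90548621 93.01637619  4.03830975 73.08772764]
from [0.463 0.048 0.385] 111.9 F [1.4 0.4 0.4] op 0.0514 t 11.8 D [0.067 0.112 0.   ] rows 10
([0.79, 1.04, -0.0], np.float64(-6.61))
([0.66, 1.12, -0.0], np.float64(-6.61))
([0.53, 1.19, -0.0], np.float64(-6.61))
([0.39, 1.25, -0.0], np.float64(-6.61))
([0.24, 1.28, -0.0], np.float64(-6.61))
([0.1, 1.3, -0.0], np.float64(-6.61))
([-0.06, 1.3, -0.0], np.float64(-6.61))
([-0.21, 1.29, -0.0], np.float64(-6.61))
([-0.35, 1.26, -0.0], np.float64(-6.61))
([-0.49, 1.21, -0.0], np.float64(-6.61))
```

```bash
cat >> h.py <<'E'
def rp(p0,R0,cmds):
    pass
E
python3 - <<'E'
s=open('h.py').read()
i=s.index("if __name__"); j=s.index("def rp(")
s=s[:i]+'''
def plan2(tx,ty,tz,tyaw=None,L=.1547,step=.040,ts=7.0,n=None,show=True):
    """target of the point L ahead of TCP along tool z; yaw of tool"""
    o=status.get_obs(); R=Ro.from_euler('xyz',o['tcp_rot'],degrees=True).as_matrix()
    P=np.array(o['ee_pos']); tip=P+R[:,2]*L; yaw=o['tcp_rot'][2]
    if tyaw is None: tyaw=yaw
    dy=(tyaw-yaw+180)%360-180
    Rf=R@Ro.from_euler('z',-dy,degrees=True).as_matrix()
    D=np.array([tx,ty,tz])-tip
    n=n or int(max(np.ceil(np.linalg.norm(D)/step),np.ceil(abs(dy)/ts),1))
    print('tip',tip.round(4),'rot',np.round(o['tcp_rot'],2),'F',np.round(o['wrist_force'],1),'op',round(o['opening'],4),'t',round(o['time'],2),'D',D.round(4),'rows',n,'q',np.round(o['q'],1))
    for i in range(n):
        t=R.T@(D/n)*100; print(np.round(t,2).tolist(), round(float(-dy/n),2))
        R=R@Ro.from_euler('z',-dy/n,degrees=True).as_matrix()
def up(h):
    R=Ro.from_euler('xyz',status.get_obs()['tcp_rot'],degrees=True).as_matrix(); return (R.T@[0,0,h*100]).round(2)
if __name__=='__main__':
    a=[float(x) for x in sys.argv[1:]]
    plan2(a[0],a[1],a[2],a[3] if len(a)>3 else None, L=a[4] if len(a)>4 else .1547)
'''
open('h.py','w').write(s)
E
python3 h.py 0.53 0.17 0.22 178
```

```text
tip [0.4622 0.0588 0.2307] rot [178.8   -3.86 111.9 ] F [1.4 0.4 0.4] op 0.0514 t 11.8 D [ 0.0678  0.1112 -0.0107] rows 10 q [ 4.9 -7.  -3.9 93.   4.  73.1]
[0.77, 1.04, 0.18] -6.61
[0.64, 1.12, 0.18] -6.61
[0.51, 1.19, 0.18] -6.61
[0.37, 1.24, 0.18] -6.61
[0.23, 1.27, 0.18] -6.61
[0.08, 1.29, 0.18] -6.61
[-0.07, 1.29, 0.18] -6.61
[-0.22, 1.28, 0.18] -6.61
[-0.37, 1.24, 0.18] -6.61
[-0.51, 1.19, 0.18] -6.61
```

>>> {"api": "move_arm", "payload": {"commands": [{"claw":0.2,"travel":[0.8,1.0,0.2],"turn":-6.6},{"claw":0.2,"travel":[0.6,1.1,0.2],"turn":-6.6},{"claw":0.2,"travel":[0.5,1.2,0.2],"turn":-6.6},{"claw":0.2,"travel":[0.4,1.2,0.2],"turn":-6.6},{"claw":0.2,"travel":[0.2,1.3,0.2],"turn":-6.6}]}}

```text
time: 12.22
ee_pos: [0.4971, 0.1035, 0.3786]
tcp_rot: [176.9, -2.6, 144.9]
wrist_force: [-0.2, 0.7, 0.5]
opening: 0.0513
```

>>> {"api": "move_arm", "payload": {"commands": [{"claw":0.2,"travel":[0.1,1.3,0.2],"turn":-6.6},{"claw":0.2,"travel":[-0.1,1.3,0.2],"turn":-6.6},{"claw":0.2,"travel":[-0.2,1.3,0.2],"turn":-6.6},{"claw":0.2,"travel":[-0.4,1.2,0.2],"turn":-6.6},{"claw":0.2,"travel":[-0.5,1.2,0.2],"turn":-6.6}]}}

```text
time: 12.63
ee_pos: [0.5318, 0.159, 0.3722]
tcp_rot: [176.0, -0.5, 177.8]
wrist_force: [-0.5, -0.1, 0.2]
opening: 0.0514
```

>>> {"api": "move_arm", "payload": {"commands": [{"claw":0.2,"travel":[0,0,0],"turn":0},{"claw":0.2,"travel":[0,0,0],"turn":0}]}}

```text
time: 12.8
ee_pos: [0.5312, 0.159, 0.3719]
tcp_rot: [176.0, -0.6, 177.4]
wrist_force: [0.2, -0.5, 0.3]
opening: 0.0512
```

```bash
python3 - <<'E'
from h import *
P,y,o=pose(); print(P,o['tcp_rot'],o['q'])
im,p=cam('wrist','w7.png'); print(p['xyz'].tolist(),p['rotation'].tolist())
E
```

```text
[0.53122846 0.15897085 0.37193005] [176.01020203  -0.55458668 177.42401972] [15.86349334  4.55961529  5.96042492 90.66289334  3.96003836 18.48430224]
[0.45362303402478366, 0.16533806544295918, 0.3423215548913299] [-17.257843093204798, -3.983059122394134, 87.41143380040187]
```

View pics/w7.png

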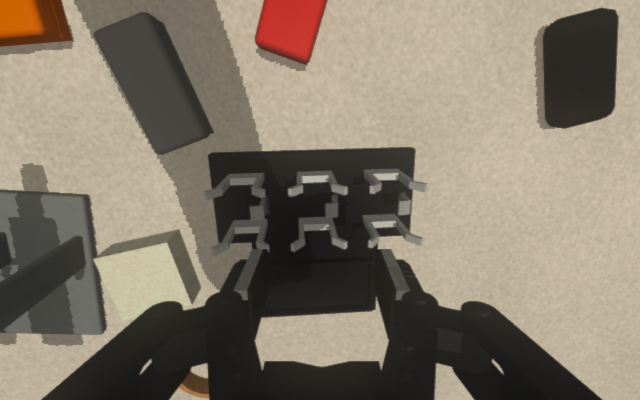

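```bash
python3 - <<'E'
from h import *
im=cv2.imread('pics/w7.png')
c=cv2.resize(im[140:340,195:435],None,fx=3,fy=3,interpolation=cv2.INTER_CUBIC)
c=np.clip(c.astype(float)*1.6,0,255).astype(np.uint8)
cv2.imwrite('pics/w7c.png',c)
E
```

```text
(no output)
```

View pics/w7c.png

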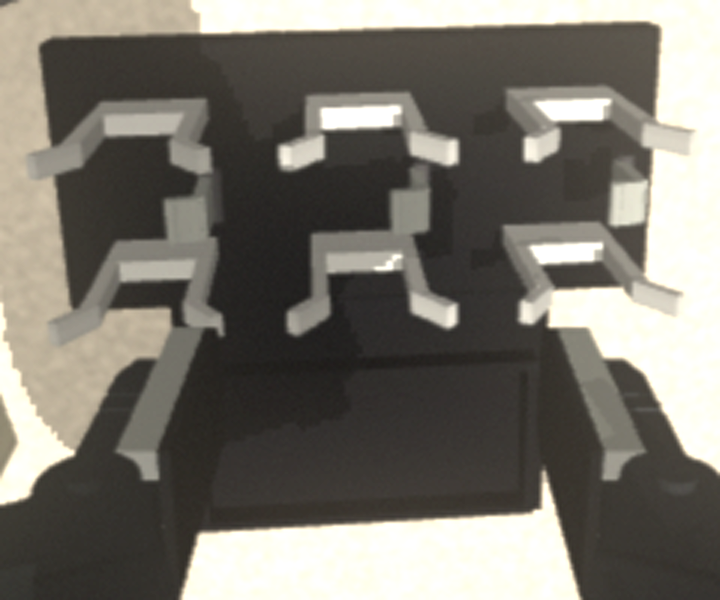

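```bash
cat > rack.py <<'E'
from h import *
p={'camera_matrix':viewer.camera_params('wrist')['camera_matrix'],'xyz':[0.45362303402478366, 0.16533806544295918, 0.3423215548913299],'rotation':[-17.257843093204798, -3.983059122394134, 87.41143380040187]}
c=lambda X,Y,z: atz(p,195+(X-1)/3,140+(Y-1)/3,z)
for n,f,b in [('L(-y)',(144,123),(158,270)),('M',(361,117),(366,260)),('R(+y)',(572,110),(568,253))]:
    F=c(*f,.033);B=c(*b,.033); print(n,F[:2].round(4),B[:2].round(4),'clip',((F+B)/2)[:2].round(4),'len',np.linalg.norm(F-B).round(4),'yaw',np.degrees(np.arctan2(*(B-F)[1::-1])).round(2))
for n,q in [('M',((300,152),(435,148),(308,315),(435,307))),('R',((542,145),(668,138),(534,305),(657,298))),('L',((52,162),(190,157),(75,327),(205,320)))]:
    print(n,'prong mids',[((c(*q[i],.079)+c(*q[i+1],.079))/2)[:2].round(4) for i in (0,2)])
print('rack corners',[c(*q,.006)[:2].round(4) for q in [(45,42),(658,27),(645,287)]])
print('pocket', [c(*q,.016)[:2].round(4) for q in [(218,370),(540,358),(527,375),(525,492),(540,508),(205,528)]])
E
python3 rack.py
```

```text
L(-y) [0.5265 0.1069] [0.5779 0.1056] clip [0.5522 0.1063] len 0.0514 yaw -1.44
M [0.5289 0.1773] [0.5794 0.1764] clip [0.5541 0.1768] len 0.0505 yaw -0.97
R(+y) [0.5308 0.2476] [0.582  0.2469] clip [0.5564 0.2472] len 0.0511 yaw -0.75
M prong mids [array([0.5274, 0.1769]), array([0.5771, 0.1757])]
R prong mids [array([0.5292, 0.2451]), array([0.5793, 0.2435])]
L prong mids [array([0.5257, 0.1082]), array([0.5759, 0.1075])]
rack corners [array([0.5026, 0.0719]), array([0.5092, 0.2853]), array([0.6095, 0.2843])]
pocket [array([0.6262, 0.1198]), array([0.6312, 0.2411]), array([0.638 , 0.2361]), array([0.6901, 0.2353]), array([0.6982, 0.2414]), array([0.6946, 0.1083])]
```

```bash
python3 h.py 0.5122 -0.1018 0.20 172.6
```

```text
tip [0.53   0.1696 0.2179] rot [176.    -0.54 177.38] F [ 0.6 -0.4 -0.1] op 0.0514 t 12.85 D [-0.0178 -0.2714 -0.0179] rows 7 q [15.8  4.5  5.9 90.7  4.  18.5]
[0.07, -3.89, -0.02] 0.68
[0.03, -3.89, -0.02] 0.68
[-0.02, -3.89, -0.02] 0.68
[-0.06, -3.89, -0.02] 0.68
[-0.11, -3.89, -0.02] 0.68
[-0.16, -3.89, -0.02] 0.68
[-0.2, -3.89, -0.02] 0.68
```

>>> {"api": "move_arm", "payload": {"commands": [{"claw":0.2,"travel":[0.1,-3.9,0],"turn":0.7},{"claw":0.2,"travel":[0,-3.9,0],"turn":0.7},{"claw":0.2,"travel":[0,-3.9,0],"turn":0.7},{"claw":0.2,"travel":[-0.1,-3.9,0],"turn":0.7},{"claw":0.2,"travel":[-0.1,-3.9,0],"turn":0.7}]}}

```text
time: 13.27
ee_pos: [0.5178, -0.0371, 0.3591]
tcp_rot: [176.0, -0.7, 173.9]
wrist_force: [0.9, -0.4, 0.0]
opening: 0.0512
```

>>> {"api": "move_arm", "payload": {"commands": [{"claw":0.2,"travel":[-0.2,-3.9,0],"turn":0.7},{"claw":0.2,"travel":[-0.2,-3.9,0],"turn":0.6},{"claw":0.2,"travel":[0,0,0],"turn":0},{"claw":0.2,"travel":[0,0,0],"turn":0}]}}

```text
time: 13.6
ee_pos: [0.5134, -0.115, 0.3534]
tcp_rot: [176.0, -0.8, 172.4]
wrist_force: [-0.1, 0.2, 0.1]
opening: 0.0514
```

```bash
python3 - <<'E'
from h import *
plan2(0.5122,-0.1018,0.126,172.6)
im,p=cam('wrist','w8.png'); print(p['xyz'].tolist(),p['rotation'].tolist())
E
```

```text
tip [ 0.5126 -0.1041  0.1991] rot [176.03  -0.84 172.42] F [-0.1  0.2  0.1] op 0.0514 t 13.6 D [-0.0004  0.0023 -0.0731] rows 2 q [-13.4   1.7   0.9  90.5   3.9  -5.9]
[-0.02, -0.14, 3.65] -0.09
[-0.02, -0.14, 3.65] -0.09
[0.4364629994304302, -0.10183609727883229, 0.3241410582964395] [-16.967679756008952, -3.964518300242884, 82.38833805464701]
```

View pics/w8.png

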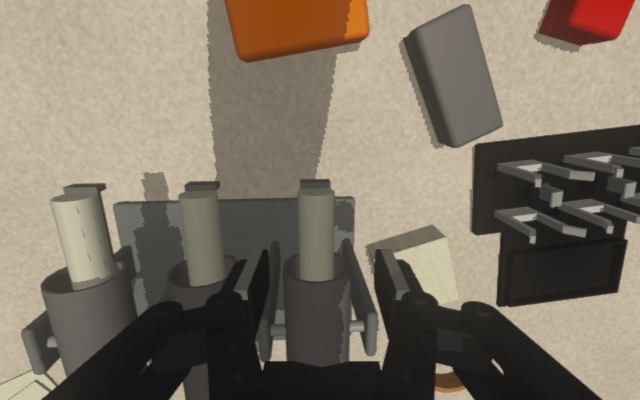

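Marker A sits centred between the fingers (column ~317 against finger mid ~320). Descending and gripping.

>>> {"api": "move_arm", "payload": {"commands": [{"claw":0.2,"travel":[0,-0.1,3.0],"turn":0},{"claw":0.2,"travel":[0,-0.1,2.8],"turn":0},{"claw":0.2,"travel":[0,-0.05,1.5],"turn":0},{"claw":0.2,"travel":[0,0,0],"turn":0},{"claw":-1,"travel":[0,0,0],"turn":0}], "squeeze": 50}}

```text
time: 14.07
ee_pos: [0.5134, -0.1088, 0.2804]
tcp_rot: [176.0, -0.9, 172.9]
wrist_force: [-0.2, -0.1, 1.3]
opening: 0.0403
```

>>> {"api": "move_arm", "payload": {"commands": [{"claw":-1,"travel":[0,0,0],"turn":0},{"claw":-1,"travel":[0,0,0],"turn":0},{"claw":-1,"travel":[0,0,0],"turn":0},{"claw":-1,"travel":[0,0,0],"turn":0}]}}

```text
time: 14.4
ee_pos: [0.5139, -0.1098, 0.2817]
tcp_rot: [176.0, -0.7, 172.8]
wrist_force: [-0.4, -0.9, 4.0]
opening: 0.0229
```

```bash
python3 - <<'E'
from h import *
o=status.get_obs()
R=Ro.from_euler('xyz',o['tcp_rot'],degrees=True).as_matrix(); tip=np.array(o['ee_pos'])+R[:,2]*.1547
print(o['opening'],tip,o['wrist_force'])
# lift 9mm world
print('lift',R.T@[0,0,.9])
u=np.array([.9918,-.1281,0]); print('pull per 3.5cm', R.T@(-3.5*u))
E
```

```text
0.02289610450415177 [ 0.51343894 -0.09886499  0.12741034] [-0.39202764 -0.9494213   4.03238064]
lift [ 0.01079713  0.06246949 -0.89776444]
pull per 3.5cm [3.49985936 0.00981004 0.04277434]
```

>>> {"api": "move_arm", "payload": {"commands": [{"claw":-1,"travel":[0,0.03,-0.5],"turn":0},{"claw":-1,"travel":[0,0.03,-0.4],"turn":0},{"claw":-1,"travel":[0,0,0],"turn":0},{"claw":-1,"travel":[1.0,0,0],"turn":0},{"claw":-1,"travel":[2.0,0,0],"turn":0}]}}

```text
time: 14.82
ee_pos: [0.4846, -0.1062, 0.2896]
tcp_rot: [176.0, -0.7, 172.9]
wrist_force: [0.7, -1.0, 1.3]
opening: 0.0223
```

```bash
python3 - <<'E'
from h import *
o=status.get_obs()
R=Ro.from_euler('xyz',o['tcp_rot'],degrees=True).as_matrix(); tip=np.array(o['ee_pos'])+R[:,2]*.1547
print(o['opening'],tip,o['wrist_force'],o['tcp_rot'])
im,p=cam('wrist','w9.png')
E
```

```text
0.02225972946627129 [ 0.48393428 -0.09527295  0.13532786] [ 0.69888884 -0.98877251  1.26478626] [176.01340247  -0.74430378 172.86007772]
```

View pics/w9.png

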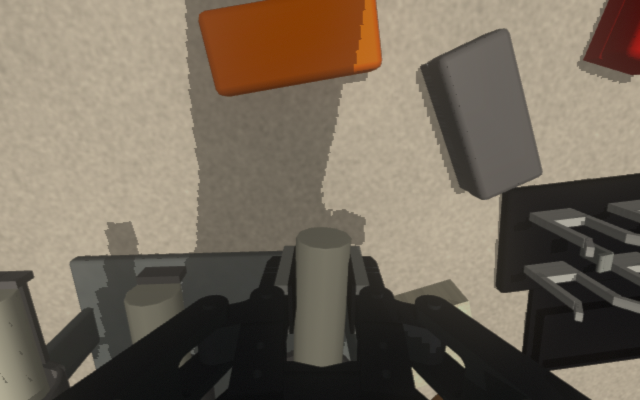

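The marker is coming along with the grip. Continue pulling.

>>> {"api": "move_arm", "payload": {"commands": [{"claw":-1,"travel":[2.0,0,0],"turn":0},{"claw":-1,"travel":[2.5,0,0],"turn":0},{"claw":-1,"travel":[2.5,0,0],"turn":0},{"claw":-1,"travel":[2.5,0,0],"turn":0},{"claw":-1,"travel":[0,0,-1.0],"turn":0}]}}

```text
time: 15.28
ee_pos: [0.3858, -0.0942, 0.2995]
tcp_rot: [176.0, -1.1, 172.8]
wrist_force: [-0.2, -0.0, 0.2]
opening: 0.0223
```

```bash
python3 - <<'E'
from h import *
im,p=cam('scene','s10.png')
cv2.imwrite('pics/s10c.png',cv2.resize(im[75:285,170:400],None,fx=2.8,fy=2.8,interpolation=cv2.INTER_CUBIC))
plan2(0.42,-0.09,0.18,172.6)
E
```

```text
tip [ 0.3872 -0.0838  0.1483] rot [176.02  -0.78 172.83] F [1.  0.2 1.8] op 0.0224 t 15.33 D [ 0.0328 -0.0062  0.0317] rows 2 q [-14.8 -15.9 -20.5  86.7   3.8  -7.6]
[-1.64, 0.01, -1.61] 0.11
[-1.64, 0.01, -1.61] 0.11
```

View pics/s10c.png

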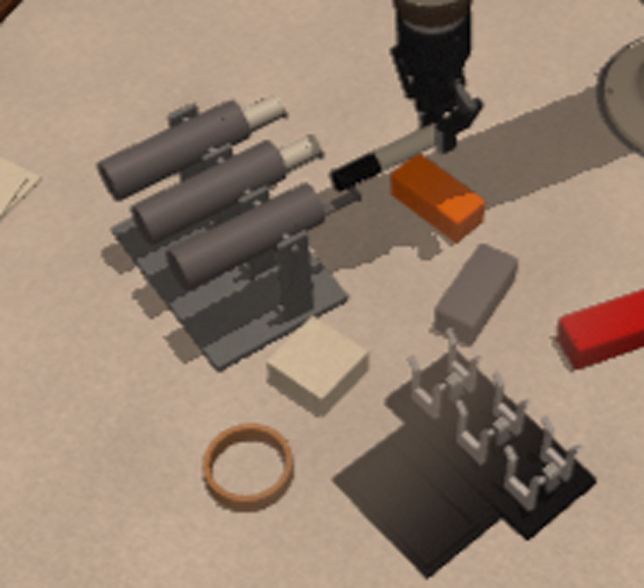

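```bash
python3 h.py 0.5044 0.2482 0.15 178.4
```

```text
tip [ 0.3872 -0.0838  0.1483] rot [176.02  -0.78 172.83] F [1.  0.2 1.8] op 0.0224 t 15.33 D [0.1172 0.332  0.0017] rows 9 q [-14.8 -15.9 -20.5  86.7   3.8  -7.6]
[-0.83, 3.82, 0.24] -0.62
[-0.87, 3.81, 0.24] -0.62
[-0.91, 3.8, 0.24] -0.62
[-0.95, 3.79, 0.24] -0.62
[-1.0, 3.78, 0.24] -0.62
[-1.04, 3.77, 0.24] -0.62
[-1.08, 3.75, 0.24] -0.62
[-1.12, 3.74, 0.24] -0.62
[-1.16, 3.73, 0.24] -0.62
```

>>> {"api": "move_arm", "payload": {"commands": [{"claw":-1,"travel":[-0.5,2.5,0],"turn":-0.6},{"claw":-1,"travel":[-0.9,3.8,0.2],"turn":-0.6},{"claw":-1,"travel":[-0.9,3.8,0.2],"turn":-0.6},{"claw":-1,"travel":[-1.0,3.8,0.2],"turn":-0.6},{"claw":-1,"travel":[-1.0,3.8,0.2],"turn":-0.6}]}}

```text
time: 15.75
ee_pos: [0.4514, 0.0788, 0.3052]
tcp_rot: [176.0, -0.5, 175.8]
wrist_force: [1.0, -1.5, -0.7]
opening: 0.0227
```

>>> {"api": "move_arm", "payload": {"commands": [{"claw":-1,"travel":[-1.0,3.8,0.2],"turn":-0.6},{"claw":-1,"travel":[-1.1,3.8,0.2],"turn":-0.6},{"claw":-1,"travel":[-1.1,3.7,0.2],"turn":-0.6},{"claw":-1,"travel":[-1.2,3.0,0.2],"turn":-0.6},{"claw":-1,"travel":[0,0,0],"turn":0}]}}

```text
time: 16.17
ee_pos: [0.5046, 0.2221, 0.3055]
tcp_rot: [175.9, -0.4, 178.5]
wrist_force: [-0.1, -0.1, -0.9]
opening: 0.023
```

```bash
python3 h.py 0.5044 0.2482 0.12 178.4
```

```text
tip [0.5038 0.2332 0.1512] rot [175.88  -0.43 178.49] F [-0.1 -0.1 -0.9] op 0.023 t 16.17 D [ 0.0006  0.015  -0.0312] rows 1 q [23.   3.5 -2.5 82.7  3.9 24.5]
[-0.05, 1.27, 3.22] 0.09
```

>>> {"api": "move_arm", "payload": {"commands": [{"claw":-1,"travel":[0,1.0,0.5],"turn":0},{"claw":-1,"travel":[-0.05,0.4,1.0],"turn":0},{"claw":-1,"travel":[0,0,0.5],"turn":0},{"claw":-1,"travel":[0,0,0],"turn":0},{"claw":-1,"travel":[0,0,0],"turn":0}]}}

```text
time: 16.58
ee_pos: [0.5035, 0.232, 0.2871]
tcp_rot: [176.0, -0.5, 178.2]
wrist_force: [-0.0, -0.3, -0.0]
opening: 0.0226
```

```bash
python3 - <<'E'
from h import *
im,p=cam('wrist','w11.png');print(p['xyz'].tolist(),p['rotation'].tolist())
im,p=cam('scene','s11.png')
cv2.imwrite('pics/s11c.png',cv2.resize(im[150:300,260:430],None,fx=4,fy=4,interpolation=cv2.INTER_CUBIC))
plan2(0.5044,0.2482,0.09,178.4)
E
```

```text
[0.42581595710229236, 0.2373076469298766, 0.25741936195154125] [-17.320450401061585, -4.006062472241781, 88.17917478725093]
tip [0.5029 0.243  0.1337] rot [175.95  -0.41 178.18] F [ 0.1  0.8 -0.4] op 0.0226 t 16.68 D [ 0.0015  0.0052 -0.0437] rows 2 q [24.   4.  -3.9 80.7  3.8 25.8]
[-0.08, 0.11, 2.2] -0.11
[-0.08, 0.11, 2.2] -0.11
```

View pics/s11c.png

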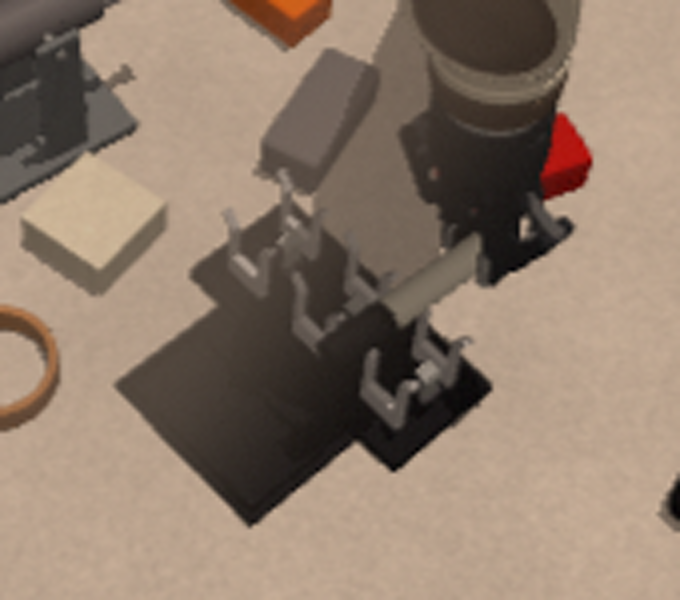

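View pics/w11.png

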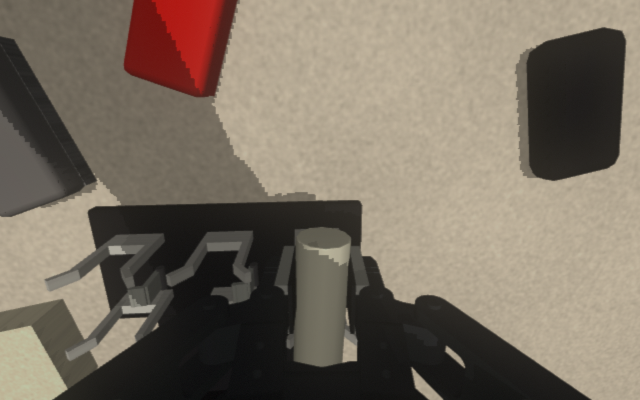

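>>> {"api": "move_arm", "payload": {"commands": [{"claw":-1,"travel":[-0.1,0.2,1.5],"turn":-0.1},{"claw":-1,"travel":[-0.1,0.1,1.5],"turn":-0.1},{"claw":-1,"travel":[0,0.05,1.5],"turn":0},{"claw":-1,"travel":[0,0.05,1.0],"turn":0},{"claw":-1,"travel":[0,0,0],"turn":0}]}}

```text
time: 17.1
ee_pos: [0.5052, 0.24, 0.2314]
tcp_rot: [176.0, -0.5, 178.4]
wrist_force: [-0.5, -0.6, -1.2]
opening: 0.0222
```

```bash
python3 - <<'E'
from h import *
im,p=cam('wrist','w12.png')
im,p=cam('scene','s12.png')
cv2.imwrite('pics/s12c.png',cv2.resize(im[150:300,260:430],None,fx=4,fy=4,interpolation=cv2.INTER_CUBIC))
plan2(0.5044,0.2482,0.068,178.4)
E
```

```text
tip [0.5047 0.2513 0.0792] rot [175.94  -0.43 178.42] F [-0.6  0.3  0.4] op 0.0225 t 17.2 D [-0.0003 -0.0031 -0.0112] rows 1 q [24.7  5.6 -8.2 74.8  3.8 26.3]
[0.01, -0.39, 1.1] 0.02
```

View pics/s12c.png

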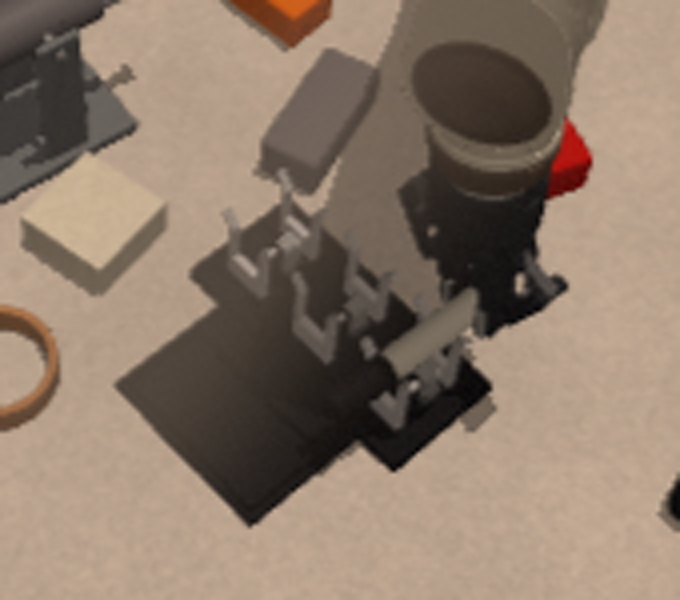

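View pics/w12.png

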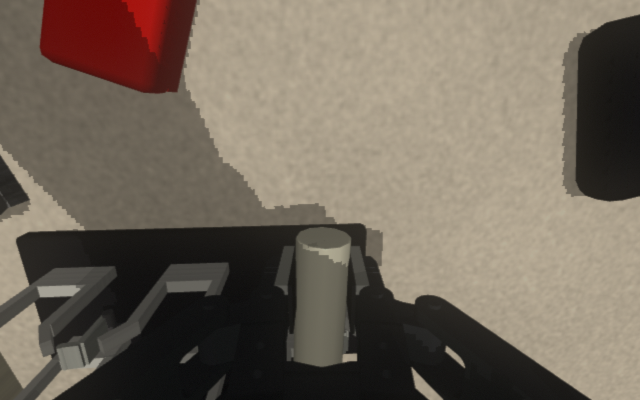

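>>> {"api": "move_arm", "payload": {"commands": [{"claw":-1,"travel":[0,-0.3,0.4],"turn":0},{"claw":-1,"travel":[0,-0.1,0.4],"turn":0},{"claw":-1,"travel":[0,0,0.3],"turn":0},{"claw":-1,"travel":[0,0,0],"turn":0}]}}

```text
time: 17.53
ee_pos: [0.5056, 0.2375, 0.2219]
tcp_rot: [175.9, -0.4, 178.4]
wrist_force: [2.0, 1.9, 1.0]
opening: 0.023
```

```bash
python3 h.py 0.5044 0.2482 0.068 178.4
```

```text
tip [0.5049 0.2485 0.0676] rot [175.91  -0.36 178.44] F [2.  1.9 1. ] op 0.023 t 17.53 D [-0.0005 -0.0003  0.0004] rows 1 q [24.4  5.7 -9.4 73.4  3.8 26. ]
[0.05, -0.03, -0.04] 0.04
```

>>> {"api": "move_arm", "payload": {"commands": [{"claw":-0.1,"travel":[0,0,0],"turn":0},{"claw":-0.1,"travel":[0,0,0],"turn":0},{"claw":-0.1,"travel":[0,0.1,-1.5],"turn":0},{"claw":-0.1,"travel":[0,0.2,-3.0],"turn":0},{"claw":-0.1,"travel":[0,0,0],"turn":0}]}}

```text
time: 17.95
ee_pos: [0.5064, 0.2374, 0.2718]
tcp_rot: [175.8, -0.1, 178.4]
wrist_force: [0.3, 0.5, 0.5]
opening: 0.0386
```

```bash
python3 - <<'E'
from h import *
im,p=cam('wrist','w13.png')
im,p=cam('scene','s13.png')
cv2.imwrite('pics/s13c.png',cv2.resize(im[150:300,260:430],None,fx=4,fy=4,interpolation=cv2.INTER_CUBIC))
plan2(0.5564,0.2472,0.105,178.4,L=.173)
E
```

```text
tip [0.5053 0.2496 0.0956] rot [175.91  -0.32 178.43] F [ 0.7  0.1 -0.9] op 0.0384 t 18.05 D [ 0.0511 -0.0024  0.0094] rows 2 q [24.4  4.8 -5.3 78.4  3.8 26. ]
[-2.55, -0.02, -0.49] 0.01
[-2.55, -0.01, -0.49] 0.01
```

View pics/s13c.png

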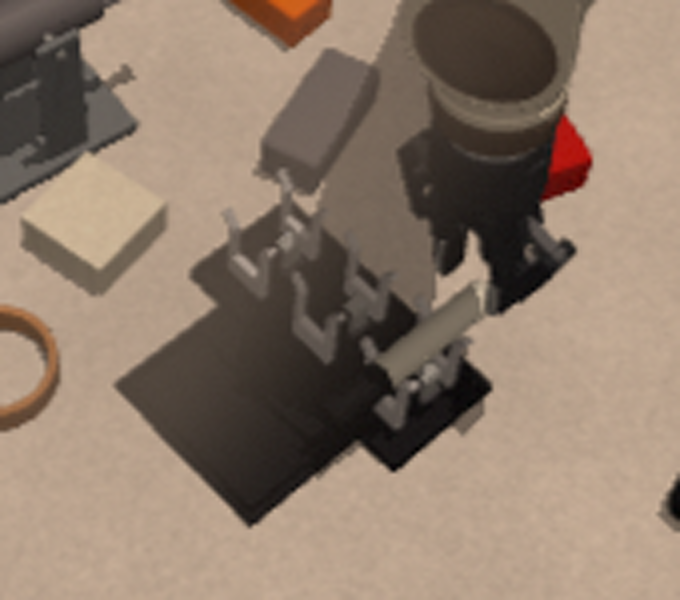

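View pics/w13.png

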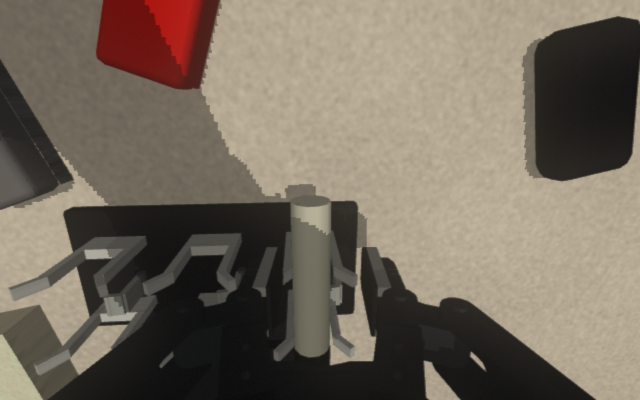

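>>> {"api": "move_arm", "payload": {"commands": [{"claw":-1,"travel":[-1.0,0,-1.5],"turn":0},{"claw":-1,"travel":[-2.0,0,0],"turn":0},{"claw":-1,"travel":[-2.1,0,0],"turn":0},{"claw":-1,"travel":[0,0,0],"turn":0},{"claw":-1,"travel":[0,0,0],"turn":0}], "squeeze": 40}}

```text
time: 18.47
ee_pos: [0.5569, 0.2344, 0.2799]
tcp_rot: [176.0, -0.6, 178.4]
wrist_force: [-0.8, 0.5, 0.7]
opening: 0.0003
```

```bash
python3 h.py 0.5564 0.2472 0.079 178.4 .173
python3 - <<'E'
from h import *
p={'camera_matrix':viewer.camera_params('wrist')['camera_matrix'],'xyz':0,'rotation':0}
im,p=cam('wrist','w14.png');print(p['xyz'].tolist(),p['rotation'].tolist())
E
```

```text
tip [0.5556 0.2465 0.1073] rot [176.02  -0.57 178.39] F [-0.8  0.5  0.7] op 0.0003 t 18.47 D [ 0.0008  0.0007 -0.0283] rows 1 q [22.1 11.1  3.  80.9  3.9 23.8]
[-0.11, -0.12, 2.83] -0.01
[0.4792297637830613, 0.2394578515178225, 0.25025620296961004] [-17.246096974366584, -3.974959029497734, 88.37802887045557]
```

View pics/w14.png

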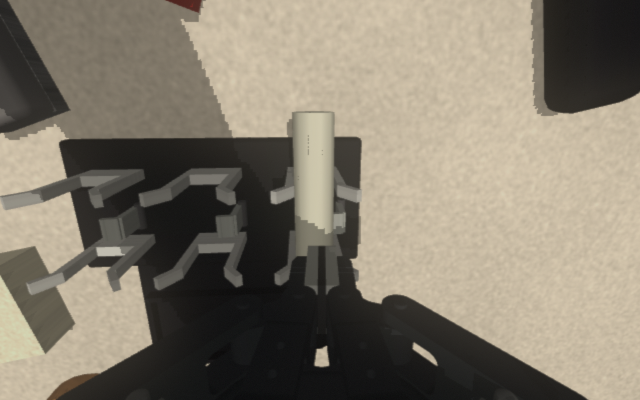

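```bash
python3 - <<'E'
from h import *
p={'camera_matrix':viewer.camera_params('wrist')['camera_matrix'],'xyz':[0.4792297637830613, 0.2394578515178225, 0.25025620296961004],'rotation':[-17.246096974366584, -3.974959029497734, 88.37802887045557]}
print(atz(p,313,112,.07),atz(p,313.5,200,.077))
for X in [(0.5564,.2472,.077),(.5564,.2472,.057)]: print(proj(p,X))
E
```

```text
[0.48595172 0.24729561 0.07      ] [0.53350695 0.24555306 0.077     ]
[317.70359767 237.22612374]
[315.88043582 224.57465424]
```

>>> {"api": "move_arm", "payload": {"commands": [{"claw":-1,"travel":[-0.1,0,1.5],"turn":0},{"claw":-1,"travel":[0,0,1.3],"turn":0},{"claw":-1,"travel":[0,0,0.5],"turn":0},{"claw":-1,"travel":[0,0,0.4],"turn":0},{"claw":-1,"travel":[0,0,0.4],"turn":0}]}}

```text
time: 18.93
ee_pos: [0.5573, 0.237, 0.2428]
tcp_rot: [176.0, -0.2, 178.4]
wrist_force: [0.5, -0.7, 4.5]
opening: -0.0001
```

```bash
python3 h.py 0.5564 0.2472 0.057 178.4 .173
```

```text
tip [0.5569 0.2492 0.0702] rot [175.96  -0.24 178.4 ] F [ 0.5 -0.7  4.5] op -0.0001 t 18.93 D [-0.0005 -0.002  -0.0132] rows 1 q [22.3 11.6 -0.5 76.5  3.8 24. ]
[0.04, -0.3, 1.31] 0.0
```

>>> {"api": "move_arm", "payload": {"commands": [{"claw":-1,"travel":[0,-0.1,0.4],"turn":0},{"claw":-1,"travel":[0,-0.1,0.4],"turn":0},{"claw":-1,"travel":[0,-0.1,0.3],"turn":0},{"claw":-1,"travel":[0,0,0.2],"turn":0}]}}

```text
time: 19.27
ee_pos: [0.5569, 0.2356, 0.2294]
tcp_rot: [175.9, -0.4, 178.5]
wrist_force: [-11.0, -3.5, 34.6]
opening: -0.0004
```

```bash
python3 h.py 0.5564 0.2472 0.057 178.4 .173
```

```text
tip [0.5561 0.2481 0.0569] rot [175.87  -0.37 178.46] F [-11.   -3.5  34.6] op -0.0004 t 19.27 D [ 0.0003 -0.0009  0.0001] rows 1 q [22.2 11.8 -1.7 75.1  3.9 23.8]
[-0.03, -0.09, -0.02] 0.06
```

Bottomed at 57 mm exactly as a seated marker should. Lift and look.

>>> {"api": "move_arm", "payload": {"commands": [{"claw":-1,"travel":[0,0.1,-2.0],"turn":0},{"claw":-1,"travel":[0,0.2,-4.0],"turn":0},{"claw":0.2,"travel":[0,0.2,-4.0],"turn":0},{"claw":0.2,"travel":[0,-2.0,-3.0],"turn":0},{"claw":0.2,"travel":[0,-3.0,0],"turn":0}]}}

```text
time: 19.68
ee_pos: [0.5569, 0.1825, 0.3601]
tcp_rot: [175.8, 0.0, 178.6]
wrist_force: [1.7, 0.2, 0.8]
opening: 0.0359
```

```bash
python3 - <<'E'
from h import *
im,p=cam('wrist','w15.png');print(p['xyz'].tolist(),p['rotation'].tolist())
cv2.imwrite('pics/w15c.png',np.clip(1.4*cv2.resize(im[80:320,240:440],None,fx=2.5,fy=2.5,interpolation=cv2.INTER_CUBIC).astype(float),0,255))
plan2(0.5027,-0.1752,0.20,172.6)
E
```

```text
[0.47948563806987643, 0.18738837624659768, 0.32973164507719366] [-17.820027268805244, -4.210872087966578, 88.6324977878719]
tip [0.5566 0.1885 0.2025] rot [175.98  -0.19 178.43] F [ 3.2 -2.6 -0.8] op 0.0433 t 19.73 D [-0.0539 -0.3637 -0.0025] rows 10 q [17.   8.3  8.4 89.   3.9 18.6]
[0.44, -3.64, -0.23] 0.58
[0.4, -3.65, -0.23] 0.58
[0.36, -3.65, -0.23] 0.58
[0.33, -3.66, -0.23] 0.58
[0.29, -3.66, -0.23] 0.58
[0.25, -3.66, -0.23] 0.58
[0.22, -3.66, -0.23] 0.58
[0.18, -3.67, -0.23] 0.58
[0.14, -3.67, -0.23] 0.58
[0.1, -3.67, -0.23] 0.58[ WARN:0@0.758] global loadsave.cpp:1063 imwrite_ Unsupported depth image for selected encoder is fallbacked to CV_8U.
```

View pics/w15.png

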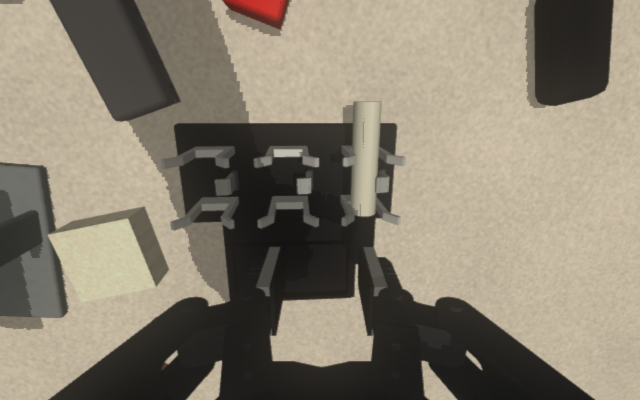

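View pics/w15c.png

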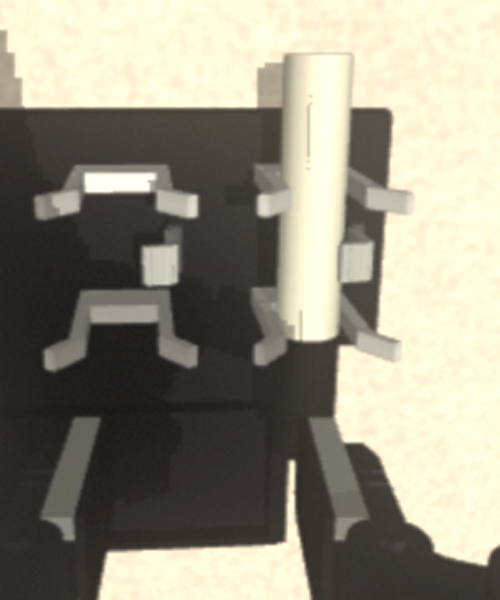

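```bash
python3 - <<'E'
from h import *
p={'camera_matrix':viewer.camera_params('wrist')['camera_matrix'],'xyz':[0.47948563806987643, 0.18738837624659768, 0.32973164507719366],'rotation':[-17.820027268805244, -4.210872087966578, 88.6324977878719]}
print(atz(p,367,102,.05), atz(p,288,153,.033), atz(p,289,206,.033))
for c in [(.5564,.2472),(.5541,.1768)]: print([proj(p,(c[0]+s,c[1],z)) for s,z in [(-.0255,.033),(.0255,.033),(-.075,.045)]])
E
```

```text
[0.48582073 0.2463607  0.05      ] [0.52925227 0.17735316 0.033     ] [0.58068437 0.17546928 0.033     ]
[array([363.15032119, 152.05255804]), array([362.31526825, 203.77916933]), array([366.85592755,  96.44558656])]
[array([287.35587339, 152.3143962 ]), array([290.3198831 , 204.87592321]), array([283.64672028,  95.67847847])]
```

>>> {"api": "move_arm", "payload": {"commands": [{"claw":0.2,"travel":[0.4,-3.6,-0.2],"turn":0.6},{"claw":0.2,"travel":[0.4,-3.7,-0.2],"turn":0.6},{"claw":0.2,"travel":[0.4,-3.7,-0.2],"turn":0.6},{"claw":0.2,"travel":[0.3,-3.7,-0.2],"turn":0.6},{"claw":0.2,"travel":[0.3,-3.7,-0.2],"turn":0.6}]}}

```text
time: 20.15
ee_pos: [0.529, -0.0031, 0.3499]
tcp_rot: [176.0, -0.7, 175.4]
wrist_force: [-1.1, -0.7, -0.3]
opening: 0.0508
```

>>> {"api": "move_arm", "payload": {"commands": [{"claw":0.2,"travel":[0.2,-3.7,-0.2],"turn":0.6},{"claw":0.2,"travel":[0.2,-3.7,-0.2],"turn":0.6},{"claw":0.2,"travel":[0.2,-3.7,-0.2],"turn":0.6},{"claw":0.2,"travel":[0.1,-3.7,-0.2],"turn":0.6},{"claw":0.2,"travel":[0.1,-3.4,-0.2],"turn":0.6}]}}

```text
time: 20.57
ee_pos: [0.5028, -0.184, 0.3473]
tcp_rot: [176.0, -0.9, 172.4]
wrist_force: [0.4, 0.2, 0.6]
opening: 0.0514
```

>>> {"api": "move_arm", "payload": {"commands": [{"claw":0.2,"travel":[0,0,0],"turn":0},{"claw":0.2,"travel":[0,0,0],"turn":0}]}}

```text
time: 20.73
ee_pos: [0.5031, -0.1837, 0.3472]
tcp_rot: [176.0, -1.0, 172.3]
wrist_force: [0.5, 0.6, 0.1]
opening: 0.0513
```

```bash
python3 - <<'E'
from h import *
plan2(0.5027,-0.1756,0.126,172.6)
im,p=cam('wrist','w16.png'); print(p['xyz'].tolist(),p['rotation'].tolist())
E
```

```text
tip [ 0.502  -0.1727  0.1929] rot [175.99  -0.97 172.27] F [0.5 0.6 0.1] op 0.0513 t 20.73 D [ 0.0007 -0.0029 -0.0669] rows 2 q [-20.8   3.3   1.9  90.4   3.7 -13.1]
[-0.11, -0.37, 3.32] -0.16
[-0.11, -0.37, 3.32] -0.16
[0.4261032393269908, -0.1703054205243716, 0.31814168768543805] [-16.84346222215826, -3.998753004215137, 82.23007825802868]
```

View pics/w16.png

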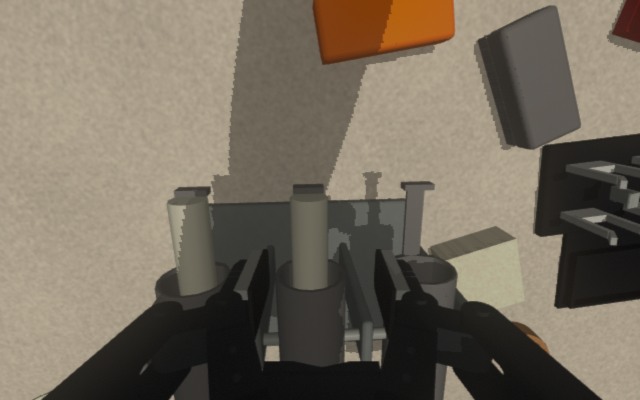

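>>> {"api": "move_arm", "payload": {"commands": [{"claw":0.2,"travel":[-0.1,-0.6,2.5],"turn":-0.2},{"claw":0.2,"travel":[-0.1,-0.15,2.5],"turn":-0.1},{"claw":0.2,"travel":[0,0,1.7],"turn":0},{"claw":0.2,"travel":[0,0,0],"turn":0},{"claw":-1,"travel":[0,0,0],"turn":0}], "squeeze": 50}}

```text
time: 21.2
ee_pos: [0.5043, -0.184, 0.2805]
tcp_rot: [176.0, -0.9, 172.9]
wrist_force: [-0.5, 0.3, 0.4]
opening: 0.0404
```

>>> {"api": "move_arm", "payload": {"commands": [{"claw":-1,"travel":[0,0,0],"turn":0},{"claw":-1,"travel":[0,0,0],"turn":0},{"claw":-1,"travel":[0,0,0],"turn":0},{"claw":-1,"travel":[0,0,0],"turn":0}]}}

```text
time: 21.53
ee_pos: [0.5047, -0.1852, 0.2822]
tcp_rot: [176.0, -0.7, 172.8]
wrist_force: [0.1, 0.6, 3.1]
opening: 0.0225
```

```bash
python3 h.py 0.5027 -0.1756 0.126 172.6
```

```text
tip [ 0.5041 -0.1744  0.1279] rot [176.04  -0.71 172.76] F [0.1 0.6 3.1] op 0.0225 t 21.53 D [-0.0014 -0.0012 -0.0019] rows 1 q [-20.9   3.6  -4.9  83.1   3.7 -13.7]
[0.12, -0.15, 0.18] 0.16
```

>>> {"api": "move_arm", "payload": {"commands": [{"claw":-1,"travel":[0,0.03,-0.5],"turn":0},{"claw":-1,"travel":[0,0.03,-0.4],"turn":0},{"claw":-1,"travel":[0,0,0],"turn":0},{"claw":-1,"travel":[1.0,0,0],"turn":0},{"claw":-1,"travel":[2.0,0,0],"turn":0}]}}

```text
time: 21.95
ee_pos: [0.4752, -0.1818, 0.2902]
tcp_rot: [176.1, -0.8, 172.8]
wrist_force: [1.0, -5.8, 0.2]
opening: 0.0228
```

>>> {"api": "move_arm", "payload": {"commands": [{"claw":-1,"travel":[2.0,0,0],"turn":0},{"claw":-1,"travel":[2.5,0,0],"turn":0},{"claw":-1,"travel":[2.5,0,0],"turn":0},{"claw":-1,"travel":[2.5,0,0],"turn":0},{"claw":-1,"travel":[0,0,-1.0],"turn":0}]}}

```text
time: 22.37
ee_pos: [0.3766, -0.1693, 0.3003]
tcp_rot: [176.0, -1.1, 172.7]
wrist_force: [-0.2, -0.9, 0.1]
opening: 0.0225
```

```bash
python3 - <<'E'
from h import *
im,p=cam('scene','s17.png')
cv2.imwrite('pics/s17c.png',cv2.resize(im[75:285,170:400],None,fx=2.8,fy=2.8,interpolation=cv2.INTER_CUBIC))
im,p=cam('wrist','w17.png')
plan2(0.4991,0.178,0.15,178.4)
E
```

```text
tip [ 0.3795 -0.1595  0.1489] rot [176.06  -0.68 172.71] F [ 0.3 -0.6 -0.2] op 0.0224 t 22.47 D [0.1196 0.3375 0.0011] rows 9 q [-25.1 -13.1 -18.2  86.7   3.5 -17.8]
[-0.84, 3.88, 0.24] -0.63
[-0.88, 3.87, 0.24] -0.63
[-0.93, 3.86, 0.24] -0.63
[-0.97, 3.85, 0.24] -0.63
[-1.01, 3.84, 0.24] -0.63
[-1.06, 3.83, 0.24] -0.63
[-1.1, 3.82, 0.24] -0.63
[-1.14, 3.8, 0.24] -0.63
[-1.18, 3.79, 0.24] -0.63
```

View pics/s17c.png

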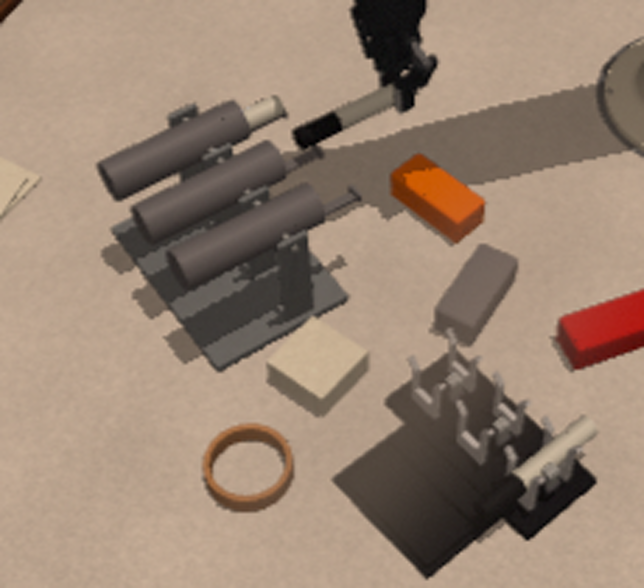

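Lifting higher first so the marker's front clears tube A while crossing.

>>> {"api": "move_arm", "payload": {"commands": [{"claw":-1,"travel":[0,0.2,-2.5],"turn":0},{"claw":-1,"travel":[0,1.5,-2.5],"turn":-0.6},{"claw":-1,"travel":[-0.8,3.8,0],"turn":-0.6},{"claw":-1,"travel":[-0.9,3.8,0.2],"turn":-0.6},{"claw":-1,"travel":[-1.0,3.8,0.2],"turn":-0.6}]}}

```text
time: 22.88
ee_pos: [0.4228, -0.0452, 0.3571]
tcp_rot: [176.0, -0.6, 175.1]
wrist_force: [0.4, -0.4, -0.2]
opening: 0.0223
```

>>> {"api": "move_arm", "payload": {"commands": [{"claw":-1,"travel":[-1.0,3.8,0.2],"turn":-0.6},{"claw":-1,"travel":[-1.1,3.8,0.2],"turn":-0.6},{"claw":-1,"travel":[-1.1,3.8,0.2],"turn":-0.6},{"claw":-1,"travel":[-1.1,3.8,0.2],"turn":-0.6},{"claw":-1,"travel":[-1.2,3.5,0.2],"turn":-0.6}]}}

```text
time: 23.3
ee_pos: [0.4896, 0.1398, 0.3588]
tcp_rot: [175.9, -0.4, 178.2]
wrist_force: [0.7, -1.0, -0.7]
opening: 0.0225
```

```bash
python3 h.py 0.4991 0.178 0.125 178.4
```

```text
tip [0.4888 0.1507 0.2045] rot [175.94  -0.43 178.22] F [ 0.7 -1.  -0.7] op 0.0225 t 23.3 D [ 0.0103  0.0273 -0.0795] rows 3 q [15.1 -1.8 -2.  89.1  4.  16.9]
[-0.33, 0.73, 2.71] -0.06
[-0.33, 0.73, 2.71] -0.06
[-0.34, 0.73, 2.71] -0.06
```

>>> {"api": "move_arm", "payload": {"commands": [{"claw":-1,"travel":[-0.3,0.5,2.5],"turn":-0.1},{"claw":-1,"travel":[-0.3,0.5,2.5],"turn":0},{"claw":-1,"travel":[0,0.4,2.0],"turn":0},{"claw":-1,"travel":[0,0,0],"turn":0},{"claw":-1,"travel":[0,0,0],"turn":0}]}}

```text
time: 23.72
ee_pos: [0.495, 0.156, 0.2894]
tcp_rot: [176.0, -0.6, 178.3]
wrist_force: [-0.2, 0.1, -0.3]
opening: 0.0223
```

```bash
python3 - <<'E'
from h import *
plan2(0.4991,0.178,0.068,178.4)
im,p=cam('wrist','w18.png'); print(p['xyz'].tolist(),p['rotation'].tolist())
E
```

```text
tip [0.4938 0.1668 0.1351] rot [176.    -0.57 178.28] F [-0.2  0.1 -0.3] op 0.0223 t 23.72 D [ 0.0053  0.0112 -0.0671] rows 2 q [16.6 -0.4 -8.3 81.4  4.  18.4]
[-0.28, 0.33, 3.38] -0.06
[-0.28, 0.33, 3.38] -0.06
[0.4172593451353966, 0.16121239447992736, 0.2597914296433338] [-17.245613365372073, -3.993706467595001, 88.26721275622977]
```

View pics/w18.png

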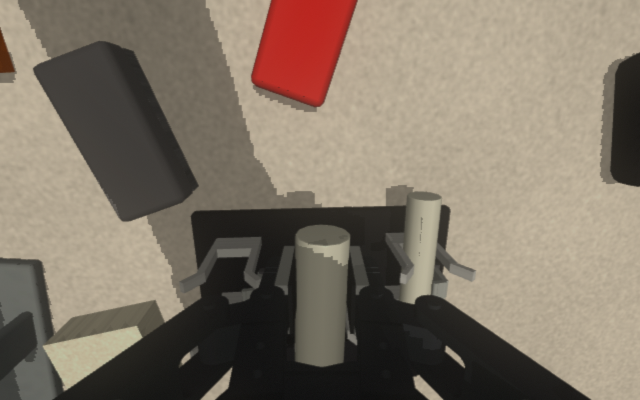

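```bash
python3 - <<'E'
from h import *
p={'camera_matrix':viewer.camera_params('wrist')['camera_matrix'],'xyz':[0.4172593451353966, 0.16121239447992736, 0.2597914296433338],'rotation':[-17.245613365372073, -3.993706467595001, 88.26721275622977]}
print(atz(p,323,235,.132), atz(p,423,197,.045))
E
```

```text
[0.47328983 0.1691708  0.132     ] [0.48638555 0.24688467 0.045     ]
```

>>> {"api": "move_arm", "payload": {"commands": [{"claw":-1,"travel":[-0.4,0.6,1.0],"turn":-0.1},{"claw":-1,"travel":[-0.2,0.1,1.5],"turn":0},{"claw":-1,"travel":[0,-0.1,1.5],"turn":0},{"claw":-1,"travel":[0,-0.1,1.0],"turn":0},{"claw":-1,"travel":[0,0,0],"turn":0}]}}

```text
time: 24.18
ee_pos: [0.5006, 0.1638, 0.2391]
tcp_rot: [176.0, -0.5, 178.3]
wrist_force: [0.4, 0.7, -1.2]
opening: 0.0226
```

```bash
python3 h.py 0.5000 0.1768 0.068 178.4
```

```text
tip [0.4995 0.1747 0.0848] rot [175.99  -0.54 178.32] F [ 0.4  0.7 -1.2] op 0.0226 t 24.18 D [ 0.0005  0.0021 -0.0168] rows 1 q [ 17.3   1.4 -12.   75.8   4.   19. ]
[-0.06, 0.1, 1.69] -0.08
```

>>> {"api": "move_arm", "payload": {"commands": [{"claw":-1,"travel":[-0.05,0.1,0.8],"turn":0},{"claw":-1,"travel":[0,0,0.6],"turn":0},{"claw":-1,"travel":[0,0,0.3],"turn":0},{"claw":-1,"travel":[0,0,0],"turn":0}]}}

```text
time: 24.52
ee_pos: [0.5013, 0.1665, 0.2236]
tcp_rot: [175.9, -0.4, 178.4]
wrist_force: [0.9, 1.9, -0.3]
opening: 0.0224
```

```bash
python3 h.py 0.5000 0.1768 0.068 178.4
```

```text
tip [0.5005 0.1775 0.0693] rot [175.92  -0.42 178.36] F [ 0.9  1.9 -0.3] op 0.0224 t 24.52 D [-0.0005 -0.0007 -0.0013] rows 1 q [ 17.5   1.9 -13.3  73.9   4.   19.2]
[0.04, -0.08, 0.12] -0.04
```

Release, raise, move over the clip centre with the fingers closed.

>>> {"api": "move_arm", "payload": {"commands": [{"claw":-0.1,"travel":[0,0,0],"turn":0},{"claw":-0.1,"travel":[0,0,0],"turn":0},{"claw":-0.1,"travel":[0,0.1,-2.0],"turn":0},{"claw":-0.1,"travel":[0,0.2,-3.5],"turn":0},{"claw":-0.1,"travel":[-1.0,0,-0.6],"turn":0}]}}

```text
time: 24.93
ee_pos: [0.5115, 0.1647, 0.2902]
tcp_rot: [175.9, -0.2, 178.3]
wrist_force: [-0.0, 0.4, 1.6]
opening: 0.0387
```

>>> {"api": "move_arm", "payload": {"commands": [{"claw":-1,"travel":[-2.2,0,0],"turn":0},{"claw":-1,"travel":[-2.2,0,0],"turn":0},{"claw":-1,"travel":[0,0,0],"turn":0},{"claw":-1,"travel":[0,0,0],"turn":0}], "squeeze": 40}}

```text
time: 25.27
ee_pos: [0.556, 0.1631, 0.2841]
tcp_rot: [176.0, -0.5, 178.3]
wrist_force: [-0.8, 0.6, -0.9]
opening: -0.0001
```

```bash
python3 - <<'E'
from h import *
plan2(0.5545,0.1768,0.077,178.4,L=.173)
im,p=cam('wrist','w19.png'); print(p['xyz'].tolist(),p['rotation'].tolist())
E
```

```text
tip [0.5549 0.1753 0.1116] rot [175.98  -0.48 178.29] F [-0.8  0.6 -0.9] op -0.0001 t 25.27 D [-0.0004  0.0015 -0.0346] rows 1 q [15.6  7.8 -0.2 81.3  4.  17.3]
[0.01, -0.09, 3.46] -0.11
[0.4783249164726401, 0.1682657549651556, 0.2544028454141736] [-17.326896177968568, -4.011534254743362, 88.28285915530873]
```

View pics/w19.png

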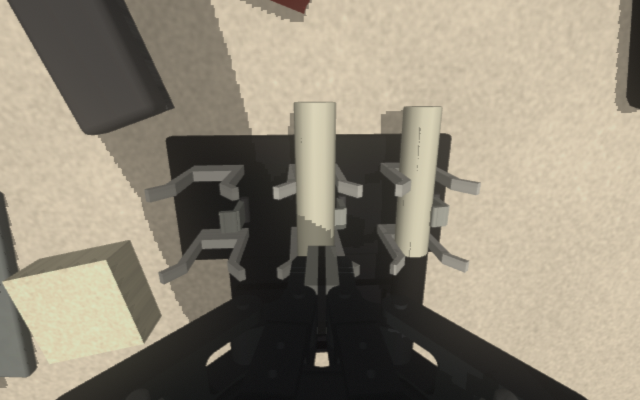

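>>> {"api": "move_arm", "payload": {"commands": [{"claw":-1,"travel":[0,-0.1,1.8],"turn":-0.1},{"claw":-1,"travel":[0,0,1.4],"turn":0},{"claw":-1,"travel":[0,0,0.5],"turn":0},{"claw":-1,"travel":[0,-0.1,0.4],"turn":0},{"claw":-1,"travel":[0,-0.1,0.4],"turn":0}]}}

```text
time: 25.73
ee_pos: [0.555, 0.1631, 0.242]
tcp_rot: [176.0, -0.2, 178.4]
wrist_force: [1.1, -0.2, 3.7]
opening: -0.0004
```

>>> {"api": "move_arm", "payload": {"commands": [{"claw":-1,"travel":[0,-0.1,0.4],"turn":0},{"claw":-1,"travel":[0,0,0.3],"turn":0},{"claw":-1,"travel":[0,0,0.2],"turn":0},{"claw":-1,"travel":[0,0,0.1],"turn":0}]}}

```text
time: 26.07
ee_pos: [0.5547, 0.1633, 0.2297]
tcp_rot: [175.9, -0.4, 178.4]
wrist_force: [-4.3, -0.4, 12.4]
opening: -0.0002
```

```bash
python3 h.py 0.5545 0.1768 0.057 178.4 .173
```

```text
tip [0.5537 0.1756 0.0571] rot [175.94  -0.44 178.45] F [-4.3 -0.4 12.4] op -0.0002 t 26.07 D [ 0.0008  0.0012 -0.0001] rows 1 q [15.6  8.6 -5.4 75.3  4.  17.2]
[-0.07, 0.12, 0.02] 0.05
```

>>> {"api": "move_arm", "payload": {"commands": [{"claw":-1,"travel":[0,0,0.2],"turn":0},{"claw":-1,"travel":[0,0,0.1],"turn":0},{"claw":-1,"travel":[0,0,0],"turn":0}]}}

```text
time: 26.32
ee_pos: [0.5546, 0.1639, 0.2295]
tcp_rot: [175.8, -0.3, 178.5]
wrist_force: [-10.2, -0.8, 24.7]
opening: 0.0004
```

>>> {"api": "move_arm", "payload": {"commands": [{"claw":-1,"travel":[0,0.1,-2.0],"turn":0},{"claw":-1,"travel":[0,0.2,-4.0],"turn":0},{"claw":0.2,"travel":[0,0.2,-4.0],"turn":0},{"claw":0.2,"travel":[0,-3.0,-3.0],"turn":0},{"claw":0.2,"travel":[0,-3.0,0],"turn":0}]}}

```text
time: 26.73
ee_pos: [0.5545, 0.1004, 0.3584]
tcp_rot: [175.9, 0.1, 178.6]
wrist_force: [1.2, -0.3, 1.1]
opening: 0.0358
```

```bash
python3 - <<'E'
from h import *
im,p=cam('wrist','w20.png');print(p['xyz'].tolist(),p['rotation'].tolist())
cv2.imwrite('pics/w20c.png',np.clip(1.4*cv2.resize(im[80:320,200:460],None,fx=2.5,fy=2.5,interpolation=cv2.INTER_CUBIC).astype(float),0,255).astype(np.uint8))
plan2(0.4932,-0.2493,0.20,172.6)
E
```

```text
[0.4771120421924824, 0.10523300422210405, 0.32788800004434054] [-17.8653094546747, -4.138700124923762, 88.6311175055814]
tip [0.5542 0.1067 0.2006] rot [ 1.7602e+02 -1.6000e-01  1.7841e+02] F [ 1.9 -2.2 -0.4] op 0.0432 t 26.78 D [-0.061  -0.356  -0.0006] rows 10 q [ 9.   5.6  5.2 89.   3.9 10.7]
[0.51, -3.57, -0.24] 0.58
[0.47, -3.57, -0.24] 0.58
[0.44, -3.58, -0.24] 0.58
[0.4, -3.58, -0.24] 0.58
[0.37, -3.59, -0.24] 0.58
[0.33, -3.59, -0.24] 0.58
[0.29, -3.59, -0.24] 0.58
[0.26, -3.59, -0.24] 0.58
[0.22, -3.6, -0.24] 0.58
[0.18, -3.6, -0.24] 0.58
```

View pics/w20c.png

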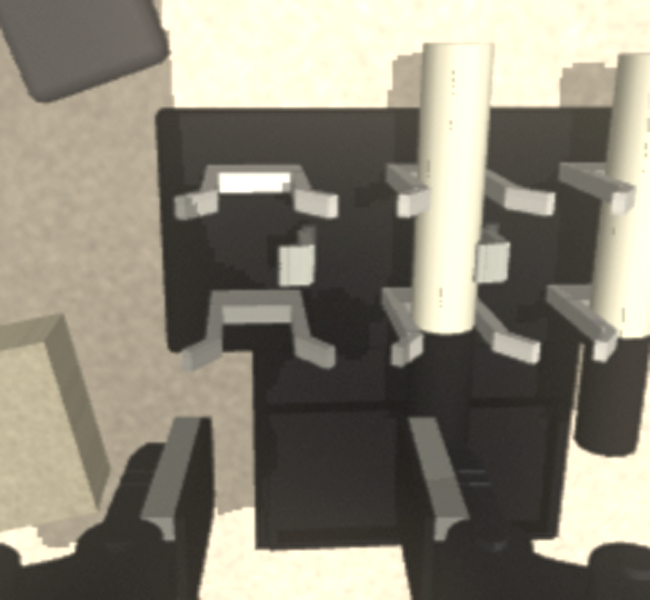

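>>> {"api": "move_arm", "payload": {"commands": [{"claw":0.2,"travel":[0.5,-3.5,-0.2],"turn":0.6},{"claw":0.2,"travel":[0.5,-3.6,-0.2],"turn":0.6},{"claw":0.2,"travel":[0.4,-3.6,-0.2],"turn":0.6},{"claw":0.2,"travel":[0.4,-3.6,-0.2],"turn":0.6},{"claw":0.2,"travel":[0.4,-3.6,-0.2],"turn":0.6}]}}

```text
time: 27.2
ee_pos: [0.5229, -0.0793, 0.3487]
tcp_rot: [176.0, -0.7, 175.4]
wrist_force: [1.3, 0.7, 1.3]
opening: 0.0511
```

>>> {"api": "move_arm", "payload": {"commands": [{"claw":0.2,"travel":[0.3,-3.6,-0.2],"turn":0.6},{"claw":0.2,"travel":[0.3,-3.6,-0.2],"turn":0.6},{"claw":0.2,"travel":[0.3,-3.6,-0.2],"turn":0.6},{"claw":0.2,"travel":[0.2,-3.6,-0.2],"turn":0.5},{"claw":0.2,"travel":[0.2,-3.2,-0.2],"turn":0.5}]}}

```text
time: 27.62
ee_pos: [0.4924, -0.2539, 0.3465]
tcp_rot: [176.0, -0.9, 172.6]
wrist_force: [0.9, -0.8, -0.6]
opening: 0.0513
```

>>> {"api": "move_arm", "payload": {"commands": [{"claw":0.2,"travel":[0,0,0],"turn":0},{"claw":0.2,"travel":[0,0,0],"turn":0}]}}

```text
time: 27.78
ee_pos: [0.4926, -0.2534, 0.3462]
tcp_rot: [176.0, -0.9, 172.5]
wrist_force: [-0.8, -0.1, -0.8]
opening: 0.0513
```

```bash
python3 - <<'E'
from h import *
plan2(0.4932,-0.2495,0.126,172.6)
im,p=cam('wrist','w21.png'); print(p['xyz'].tolist(),p['rotation'].tolist())
E
```

```text
tip [ 0.4916 -0.2423  0.1919] rot [175.98  -0.92 172.49] F [-0.8 -0.1 -0.8] op 0.0513 t 27.78 D [ 0.0016 -0.0072 -0.0659] rows 2 q [-27.9   6.1   4.8  90.9   3.4 -20.4]
[-0.18, -0.57, 3.26] -0.06
[-0.18, -0.57, 3.26] -0.06
[0.4156169251556725, -0.24028390980452882, 0.3170979802557043] [-16.88962255317441, -4.009534973342536, 82.44861668902902]
```

View pics/w21.png

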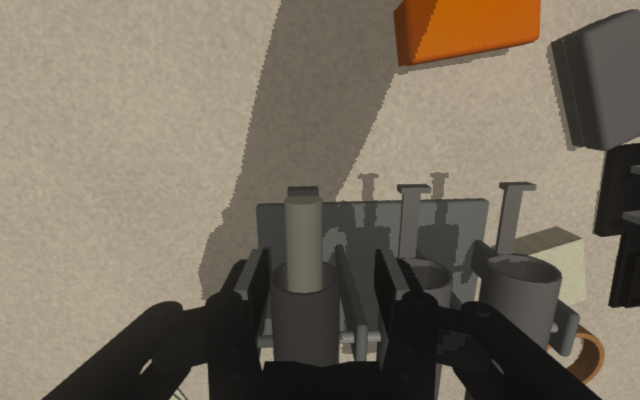

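>>> {"api": "move_arm", "payload": {"commands": [{"claw":0.2,"travel":[-0.2,-0.9,1.5],"turn":-0.1},{"claw":0.2,"travel":[-0.1,-0.4,2.2],"turn":0},{"claw":0.2,"travel":[0,0,2.2],"turn":0},{"claw":0.2,"travel":[0,0,0.7],"turn":0},{"claw":0.2,"travel":[0,0,0],"turn":0}], "squeeze": 50}}

```text
time: 28.25
ee_pos: [0.494, -0.2593, 0.2784]
tcp_rot: [175.9, -1.0, 172.8]
wrist_force: [0.0, 0.2, 1.0]
opening: 0.0513
```

>>> {"api": "move_arm", "payload": {"commands": [{"claw":-1,"travel":[0,0,0],"turn":0},{"claw":-1,"travel":[0,0,0],"turn":0},{"claw":-1,"travel":[0,0,0],"turn":0},{"claw":-1,"travel":[0,0,0],"turn":0},{"claw":-1,"travel":[0,0,0],"turn":0}]}}

```text
time: 28.67
ee_pos: [0.4945, -0.2607, 0.2815]
tcp_rot: [176.0, -0.7, 172.8]
wrist_force: [0.6, 1.7, 2.3]
opening: 0.0228
```

```bash
python3 h.py 0.4932 -0.2495 0.126 172.6
```

```text
tip [ 0.4939 -0.2498  0.1272] rot [176.03  -0.71 172.76] F [0.6 1.7 2.3] op 0.0228 t 28.67 D [-0.0007  0.0003 -0.0012] rows 1 q [-28.5   6.8  -1.6  83.7   3.4 -21.3]
[0.07, 0.01, 0.12] 0.16
```

>>> {"api": "move_arm", "payload": {"commands": [{"claw":-1,"travel":[0,0.03,-0.5],"turn":0},{"claw":-1,"travel":[0,0.03,-0.4],"turn":0},{"claw":-1,"travel":[0,0,0],"turn":0},{"claw":-1,"travel":[1.0,0,0],"turn":0},{"claw":-1,"travel":[2.0,0,0],"turn":0}]}}

```text
time: 29.08
ee_pos: [0.4647, -0.257, 0.289]
tcp_rot: [176.0, -0.9, 172.8]
wrist_force: [-0.0, -0.5, -0.8]
opening: 0.0226
```

>>> {"api": "move_arm", "payload": {"commands": [{"claw":-1,"travel":[2.0,0,0],"turn":0},{"claw":-1,"travel":[2.5,0,0],"turn":0},{"claw":-1,"travel":[2.5,0,0],"turn":0},{"claw":-1,"travel":[2.5,0,0],"turn":0},{"claw":-1,"travel":[0,0,-1.0],"turn":0}]}}

```text
time: 29.5
ee_pos: [0.3663, -0.2446, 0.2994]
tcp_rot: [175.9, -1.1, 172.7]
wrist_force: [0.7, -0.7, -1.1]
opening: 0.0225
```

>>> {"api": "move_arm", "payload": {"commands": [{"claw":-1,"travel":[0,0.2,-2.5],"turn":0},{"claw":-1,"travel":[0,0.2,-2.5],"turn":0}]}}

```text
time: 29.67
ee_pos: [0.3701, -0.245, 0.3514]
tcp_rot: [176.0, -0.9, 172.7]
wrist_force: [-0.3, -0.7, 0.7]
opening: 0.0225
```

```bash
python3 - <<'E'
from h import *
im,p=cam('scene','s22.png')
cv2.imwrite('pics/s22c.png',cv2.resize(im[75:285,170:400],None,fx=2.8,fy=2.8,interpolation=cv2.INTER_CUBIC))
plan2(0.4972,0.108,0.17,178.4)
E
```

```text
tip [ 0.3705 -0.2348  0.2025] rot [176.15  -0.57 172.71] F [-1.8  0.8  3. ] op 0.0223 t 29.72 D [ 0.1267  0.3428 -0.0325] rows 10 q [-34.3  -8.8  -8.7  92.4   3.2 -27. ]
[-0.83, 3.53, 0.56] -0.57
[-0.86, 3.52, 0.56] -0.57
[-0.9, 3.51, 0.56] -0.57
[-0.93, 3.51, 0.56] -0.57
[-0.96, 3.5, 0.56] -0.57
[-1.0, 3.49, 0.56] -0.57
[-1.03, 3.48, 0.56] -0.57
[-1.07, 3.47, 0.56] -0.57
[-1.1, 3.45, 0.56] -0.57
[-1.14, 3.44, 0.56] -0.57
```

View pics/s22c.png

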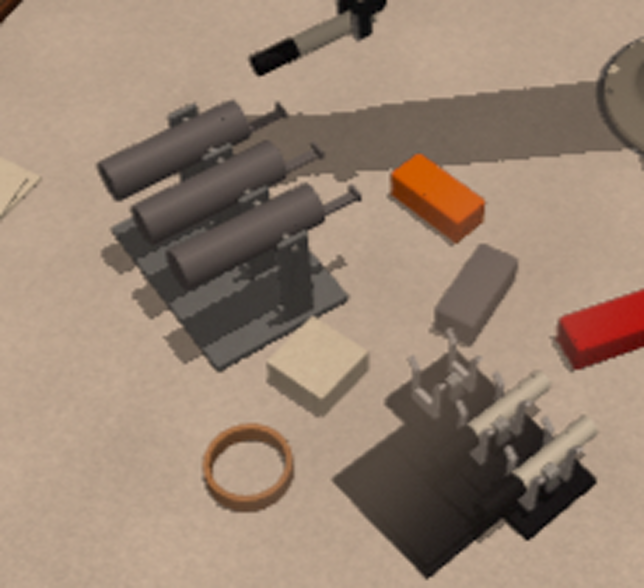

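>>> {"api": "move_arm", "payload": {"commands": [{"claw":-1,"travel":[-0.4,2.5,0.1],"turn":-0.6},{"claw":-1,"travel":[-0.8,3.6,0.2],"turn":-0.6},{"claw":-1,"travel":[-0.9,3.6,0.2],"turn":-0.6},{"claw":-1,"travel":[-0.9,3.6,0.2],"turn":-0.6},{"claw":-1,"travel":[-1.0,3.6,0.2],"turn":-0.6}]}}

```text
time: 30.13
ee_pos: [0.4285, -0.0796, 0.3536]
tcp_rot: [176.0, -0.6, 175.7]
wrist_force: [1.3, -1.3, -0.2]
opening: 0.0222
```

>>> {"api": "move_arm", "payload": {"commands": [{"claw":-1,"travel":[-1.0,3.6,0.4],"turn":-0.6},{"claw":-1,"travel":[-1.1,3.6,0.6],"turn":-0.6},{"claw":-1,"travel":[-1.1,3.6,1.0],"turn":-0.6},{"claw":-1,"travel":[-1.2,3.6,1.5],"turn":-0.6},{"claw":-1,"travel":[-1.2,2.5,1.5],"turn":-0.3}]}}

```text
time: 30.55
ee_pos: [0.4937, 0.0906, 0.315]
tcp_rot: [175.9, -0.4, 178.5]
wrist_force: [0.1, -1.2, -0.6]
opening: 0.0225
```

>>> {"api": "move_arm", "payload": {"commands": [{"claw":-1,"travel":[0,0,1.0],"turn":0},{"claw":-1,"travel":[0,0,0],"turn":0}]}}

```text
time: 30.72
ee_pos: [0.4931, 0.0897, 0.3025]
tcp_rot: [176.0, -0.7, 178.6]
wrist_force: [-0.7, -0.4, -0.9]
opening: 0.0227
```

```bash
python3 - <<'E'
from h import *
plan2(0.4975,0.107,0.13,178.4)
im,p=cam('wrist','w23.png'); print(p['xyz'].tolist(),p['rotation'].tolist())
E
```

```text
tip [0.4916 0.1005 0.1481] rot [176.01  -0.66 178.59] F [-0.7 -0.4 -0.9] op 0.0227 t 30.72 D [ 0.0059  0.0065 -0.0181] rows 1 q [ 9.4 -2.6 -8.9 83.5  4.  10.8]
[-0.6, 0.54, 1.85] 0.19
[0.4153271578820732, 0.09443408747587113, 0.27296723417340524] [-17.14823178942713, -3.976826854637613, 88.56397551697752]
```

View pics/w23.png

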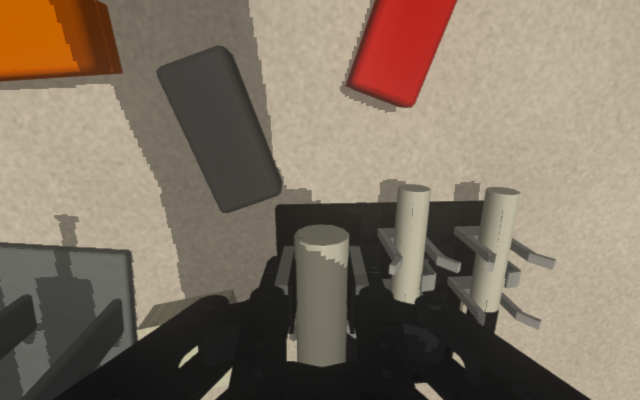

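```bash
python3 - <<'E'
from h import *
p={'camera_matrix':viewer.camera_params('wrist')['camera_matrix'],'xyz':[0.4153271578820732, 0.09443408747587113, 0.27296723417340524],'rotation':[-17.14823178942713, -3.976826854637613, 88.56397551697752]}
print(atz(p,322,234,.145), atz(p,413,189,.045),atz(p,502,191,.045))
er=[atz(p,*q,.04)[:2].round(4) for q in [(157,70),(222,46),(281,188),(225,212)]]; print(er,np.mean(er,axis=0))
E
```

```text
[0.47064151 0.1022419  0.145     ] [0.48114124 0.17751427 0.045     ] [0.48580467 0.2473418  0.045     ]
[array([0.3943, 0.0037]), array([0.3807, 0.047 ]), array([0.4774, 0.0791]), array([0.4942, 0.0362])] [0.43665 0.0415 ]
```

>>> {"api": "move_arm", "payload": {"commands": [{"claw":-1,"travel":[-0.4,0.3,1.0],"turn":0.2},{"claw":-1,"travel":[-0.3,0,1.5],"turn":0},{"claw":-1,"travel":[0,0,1.5],"turn":0},{"claw":-1,"travel":[0,-0.1,1.5],"turn":0},{"claw":-1,"travel":[0,0,0],"turn":0}]}}

```text
time: 31.18
ee_pos: [0.4996, 0.0931, 0.2478]
tcp_rot: [176.0, -0.6, 178.1]
wrist_force: [-1.7, -0.2, -1.1]
opening: 0.0222
```

```bash
python3 h.py 0.4985 0.1067 0.068 178.4
```

```text
tip [0.4983 0.104  0.0935] rot [176.    -0.62 178.12] F [-1.7 -0.2 -1.1] op 0.0222 t 31.18 D [ 0.0002  0.0027 -0.0255] rows 1 q [  9.7  -1.  -13.4  77.3   4.   11.6]
[-0.04, 0.1, 2.56] -0.28
```

>>> {"api": "move_arm", "payload": {"commands": [{"claw":-1,"travel":[0,0.1,1.0],"turn":-0.2},{"claw":-1,"travel":[0,0,0.9],"turn":0},{"claw":-1,"travel":[0,0,0.6],"turn":0},{"claw":-1,"travel":[0,0,0],"turn":0}]}}

```text
time: 31.52
ee_pos: [0.4999, 0.0968, 0.2243]
tcp_rot: [176.0, -0.5, 178.4]
wrist_force: [0.4, -0.1, -1.0]
opening: 0.0225
```

```bash
python3 h.py 0.4985 0.1067 0.068 178.4
```

```text
tip [0.4989 0.1077 0.07  ] rot [175.97  -0.49 178.42] F [ 0.4 -0.1 -1. ] op 0.0225 t 31.52 D [-0.0004 -0.001  -0.002 ] rows 1 q [ 10.1  -0.4 -15.5  74.6   4.   11.7]
[0.03, -0.12, 0.19] 0.02
```

>>> {"api": "move_arm", "payload": {"commands": [{"claw":-1,"travel":[0,-0.1,0.2],"turn":0},{"claw":-0.1,"travel":[0,0,0],"turn":0},{"claw":-0.1,"travel":[0,0,0],"turn":0},{"claw":-0.1,"travel":[0,0.1,-2.0],"turn":0},{"claw":-0.1,"travel":[0,0.2,-3.5],"turn":0}]}}

```text
time: 31.93
ee_pos: [0.4996, 0.0951, 0.2759]
tcp_rot: [176.0, -0.8, 178.4]
wrist_force: [0.7, 0.0, -0.4]
opening: 0.0386
```

>>> {"api": "move_arm", "payload": {"commands": [{"claw":-0.1,"travel":[-1.0,0,-0.6],"turn":0},{"claw":-1,"travel":[-2.2,0,0],"turn":0},{"claw":-1,"travel":[-2.2,0,0],"turn":0},{"claw":-1,"travel":[0,0,0],"turn":0},{"claw":-1,"travel":[0,0,0],"turn":0}], "squeeze": 40}}

```text
time: 32.35
ee_pos: [0.555, 0.0933, 0.2838]
tcp_rot: [176.0, -0.5, 178.4]
wrist_force: [-0.1, 0.8, -0.4]
opening: 0.0002
```

```bash
python3 - <<'E'
from h import *
plan2(0.5528,0.1063,0.077,178.4,L=.173)
im,p=cam('wrist','w24.png'); print(p['xyz'].tolist(),p['rotation'].tolist())
E
```

```text
tip [0.554  0.1055 0.1113] rot [175.96  -0.45 178.42] F [-0.1  0.8 -0.4] op 0.0002 t 32.35 D [-0.0012  0.0008 -0.0343] rows 1 q [ 8.7  5.9 -2.4 81.5  4.1 10.3]
[0.09, -0.17, 3.42] 0.02
[0.4773612457197716, 0.09831308979020201, 0.2540564799090366] [-17.358528721006486, -4.034423921054794, 88.41268068391038]
```

View pics/w24.png

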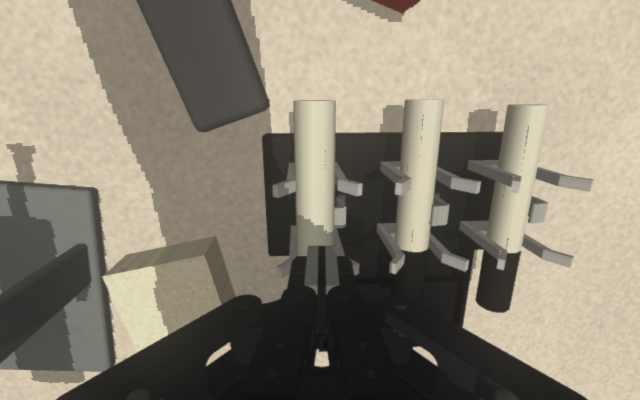

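>>> {"api": "move_arm", "payload": {"commands": [{"claw":-1,"travel":[0.1,-0.1,1.8],"turn":0},{"claw":-1,"travel":[0,0,1.4],"turn":0},{"claw":-1,"travel":[0,0,0.5],"turn":0},{"claw":-1,"travel":[0,-0.1,0.4],"turn":0},{"claw":-1,"travel":[0,-0.1,0.4],"turn":0}]}}

```text
time: 32.82
ee_pos: [0.553, 0.0932, 0.2413]
tcp_rot: [176.0, -0.2, 178.4]
wrist_force: [0.3, -0.4, 5.6]
opening: 0.0001
```

>>> {"api": "move_arm", "payload": {"commands": [{"claw":-1,"travel":[0,-0.1,0.4],"turn":0},{"claw":-1,"travel":[0,0,0.3],"turn":0},{"claw":-1,"travel":[0,0,0.3],"turn":0},{"claw":-1,"travel":[0,0,0.2],"turn":0},{"claw":-1,"travel":[0,0,0],"turn":0}]}}

```text
time: 33.23
ee_pos: [0.5527, 0.0937, 0.2295]
tcp_rot: [175.9, -0.3, 178.5]
wrist_force: [-8.3, -0.4, 21.9]
opening: 0.0003
```

```bash
python3 h.py 0.5528 0.1063 0.057 178.4 .173
```

```text
tip [0.5521 0.1061 0.0569] rot [175.89  -0.32 178.45] F [-8.3 -0.4 21.9] op 0.0003 t 33.23 D [0.0007 0.0002 0.0001] rows 1 q [ 8.8  6.4 -7.8 75.4  4.1 10.4]
[-0.07, 0.02, -0.0] 0.05
```

>>> {"api": "move_arm", "payload": {"commands": [{"claw":-1,"travel":[0,0.1,-2.0],"turn":0},{"claw":-1,"travel":[0,0.2,-4.0],"turn":0},{"claw":1,"travel":[0,0.2,-4.0],"turn":0},{"claw":1,"travel":[-1.0,3.0,-3.0],"turn":0},{"claw":1,"travel":[-1.0,3.0,-1.0],"turn":0}]}}

```text
time: 33.65
ee_pos: [0.575, 0.1461, 0.375]
tcp_rot: [175.9, -0.1, 178.3]
wrist_force: [1.0, 0.0, 0.2]
opening: 0.0359
```

>>> {"api": "move_arm", "payload": {"commands": [{"claw":1,"travel":[-0.5,1.0,-1.0],"turn":0},{"claw":1,"travel":[0,0,0],"turn":0},{"claw":1,"travel":[0,0,0],"turn":0}]}}

```text
time: 33.9
ee_pos: [0.5804, 0.1561, 0.3796]
tcp_rot: [176.0, -0.5, 178.5]
wrist_force: [-0.2, -0.4, -0.6]
opening: 0.0722
```

```bash
python3 - <<'E'
from h import *
im,p=cam('wrist','w25.png');print(p['xyz'].tolist(),p['rotation'].tolist())
im,p=cam('top','t25.png')
cv2.imwrite('pics/t25c.png',np.clip(1.5*cv2.resize(im[150:285,230:350],None,fx=5,fy=5,interpolation=cv2.INTER_CUBIC).astype(float),0,255).astype(np.uint8)[:600])
plan2(0.5528,0.1063,0.057,178.4)
E
```

```text
[0.5027098281364247, 0.1609957715471663, 0.34987014871888145] [-17.34347636669114, -4.014823640886582, 88.49929054642172]
tip [0.5789 0.166  0.2245] rot [176.    -0.55 178.43] F [ 0.3 -1.   0.7] op 0.0846 t 34.0 D [-0.0261 -0.0597 -0.1675] rows 5 q [14.2 11.2 14.1 92.3  4.  15.8]
[0.46, -1.44, 3.26] 0.01
[0.46, -1.44, 3.26] 0.01
[0.46, -1.44, 3.26] 0.01
[0.46, -1.44, 3.26] 0.01
[0.46, -1.44, 3.26] 0.01
```

View pics/w25.png

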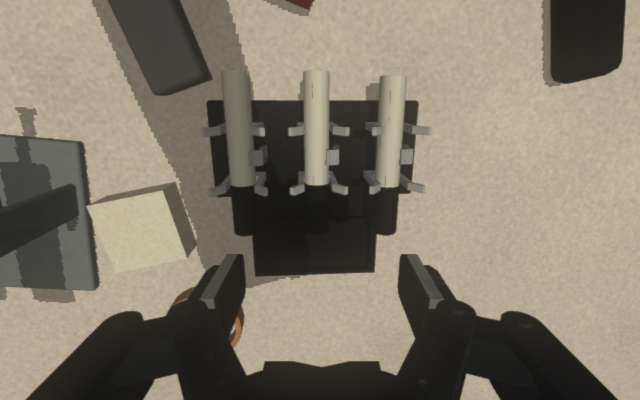

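View pics/t25c.png

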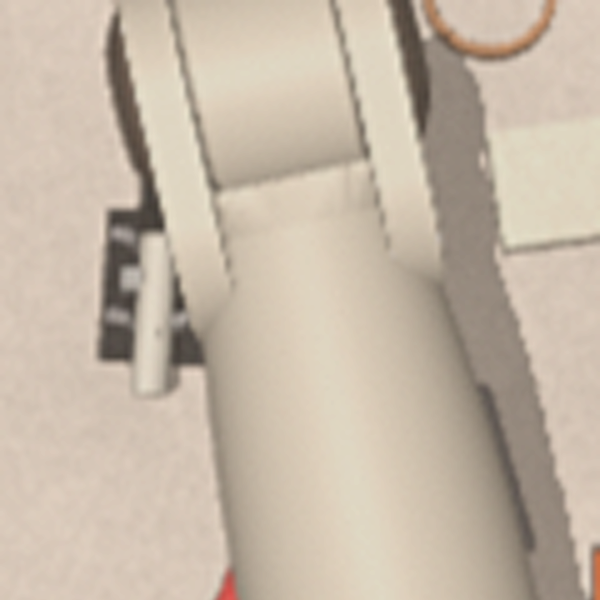

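```bash
python3 - <<'E'
from h import *
im=cv2.imread('pics/w25.png')
cv2.imwrite('pics/w25c.png',np.clip(2.2*cv2.resize(im[50:290,190:450],None,fx=2.5,fy=2.5,interpolation=cv2.INTER_CUBIC).astype(float),0,255).astype(np.uint8))
E
```

```text
(no output)
```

View pics/w25c.png

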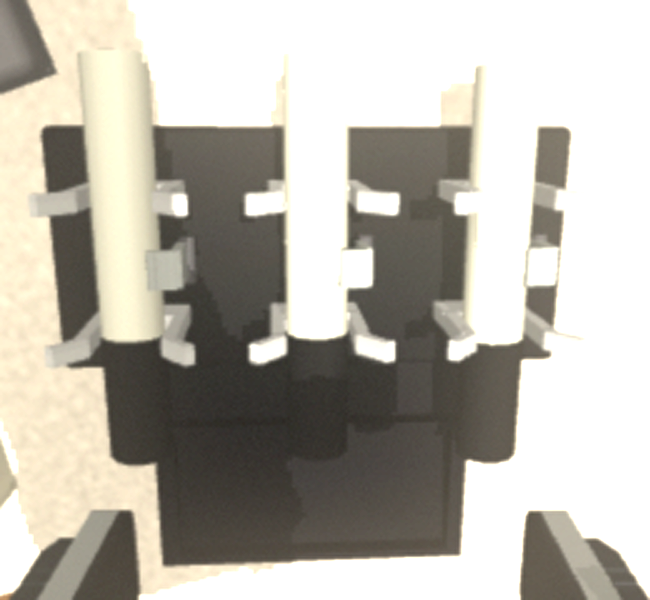

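```bash
python3 - <<'E'
from h import *
p={'camera_matrix':viewer.camera_params('wrist')['camera_matrix'],'xyz':[0.5027098281364247, 0.1609957715471663, 0.34987014871888145],'rotation':[-17.34347636669114, -4.014823640886582, 88.49929054642172]}
c=lambda X,Y,z: atz(p,190+(X-.75)/2.5,50+(Y-.75)/2.5,z)
for n,q in [('oBL',(163,565)),('oBR',(460,553)),('iBL',(178,550)),('iBR',(445,540)),('iTL',(175,427)),('iTR',(446,420)),('oTR',(463,415)),('oTL',(162,420))]: print(n,c(*q,.016)[:2].round(4))
for n,q in [('Lend',(110,50)),('Mend',(316,52)),('Rend',(502,67)),('Lcap',(136,462)),('Mcap',(318,457)),('Rcap',(488,459))]: print(n,c(*q,.048)[:2].round(4))
E
```

```text
oBL [0.6962 0.1025]
oBR [0.6992 0.2414]
iBL [0.6889 0.1099]
iBR [0.6918 0.2341]
iTL [0.6286 0.1136]
iTR [0.6316 0.2335]
oTR [0.6296 0.2412]
oTL [0.625  0.1082]
Lend [0.4775 0.1075]
Mend [0.4796 0.1782]
Rend [0.4859 0.2444]
Lcap [0.6306 0.1015]
Mcap [0.6325 0.1743]
Rcap [0.6373 0.2444]
```

Markers are all seated (jaws overlapping each), lengthwise centres within 2, 2 and 5 mm of the clip points. Pocket centre comes out at about (0.660, 0.1725). Next: eraser; I'll check where the orange block is and hover.

```bash
python3 - <<'E'
from h import *
p=viewer.camera_params('top')
c1=lambda u,v,z: atz(p,u,v,z)[:2].round(4)
print('orange',[c1(*q,.04) for q in [(348,260),(384,258),(384,275),(349,276)]])
print('red',[c1(*q,.04) for q in [(283,249),(296,254),(284,286),(270,281)]])
plan2(0.404,0.029,0.17,-162)
E
```

```text
orange [array([ 0.3911, -0.0358]), array([ 0.3999, -0.1496]), array([ 0.3468, -0.1499]), array([ 0.3412, -0.0396])]
red [array([0.4209, 0.1701]), array([0.4062, 0.1287]), array([0.3059, 0.1635]), array([0.3204, 0.2077])]
tip [0.5789 0.166  0.2245] rot [176.    -0.55 178.43] F [ 0.3 -1.   0.7] op 0.0846 t 34.0 D [-0.1749 -0.137  -0.0545] rows 6 q [14.2 11.2 14.1 92.3  4.  15.8]
[2.84, -2.42, 0.77] -3.26
[2.98, -2.26, 0.77] -3.26
[3.1, -2.08, 0.77] -3.26
[3.21, -1.9, 0.77] -3.26
[3.32, -1.72, 0.77] -3.26
[3.41, -1.53, 0.77] -3.26
```

>>> {"api": "move_arm", "payload": {"commands": [{"claw":0.6,"travel":[2.8,-2.4,0.4],"turn":-3.3},{"claw":0.6,"travel":[3.0,-2.3,0.8],"turn":-3.3},{"claw":0.6,"travel":[3.1,-2.1,0.8],"turn":-3.3},{"claw":0.6,"travel":[3.2,-1.9,0.8],"turn":-3.3},{"claw":0.6,"travel":[3.3,-1.7,0.8],"turn":-3.3}]}}

```text
time: 34.42
ee_pos: [0.4332, 0.0395, 0.3348]
tcp_rot: [176.0, 0.7, -165.0]
wrist_force: [0.5, -1.4, 0.4]
opening: 0.0683
```

>>> {"api": "move_arm", "payload": {"commands": [{"claw":0.6,"travel":[3.0,-1.3,0.8],"turn":-3.3},{"claw":0.6,"travel":[0,0,0],"turn":0},{"claw":0.6,"travel":[0,0,0],"turn":0}]}}

```text
time: 34.67
ee_pos: [0.4081, 0.02, 0.3264]
tcp_rot: [176.0, 0.9, -162.0]
wrist_force: [-0.3, 0.1, 0.5]
opening: 0.0688
```

```bash
python3 - <<'E'
from h import *
im,p=cam('wrist','w26.png');print(p['xyz'].tolist(),p['rotation'].tolist())
im,p=cam('top','t26.png')
cv2.imwrite('pics/t26c.png',np.clip(1.5*cv2.resize(im[150:285,230:350],None,fx=5,fy=5,interpolation=cv2.INTER_CUBIC).astype(float),0,255).astype(np.uint8)[:600])
plan2(0.404,0.029,0.032,-162)
E
```

```text
[0.3342382788202523, -0.0013446026488609332, 0.29482228933100796] [-18.734668835744426, -3.9515810429474376, 108.10475964127548]
tip [0.4089 0.032  0.173 ] rot [ 176.05    0.99 -161.91] F [0.6 0.  0.3] op 0.0685 t 34.77 D [-0.0049 -0.003  -0.141 ] rows 4 q [  1.8 -15.  -17.1  88.1   4.1 -16.3]
[0.2, -0.28, 3.51] 0.02
[0.2, -0.28, 3.51] 0.02
[0.2, -0.28, 3.51] 0.02
[0.2, -0.28, 3.51] 0.02
```

View pics/w26.png

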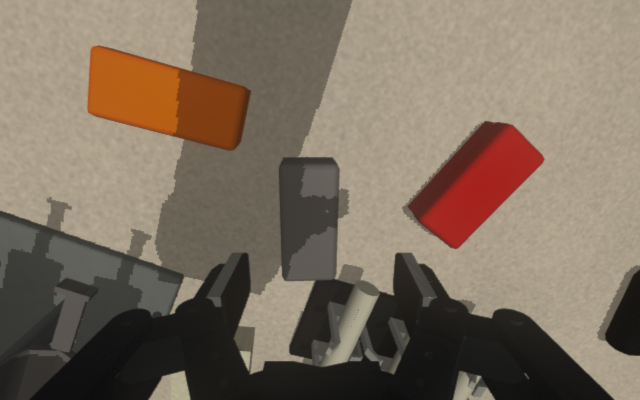

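View pics/t26c.png

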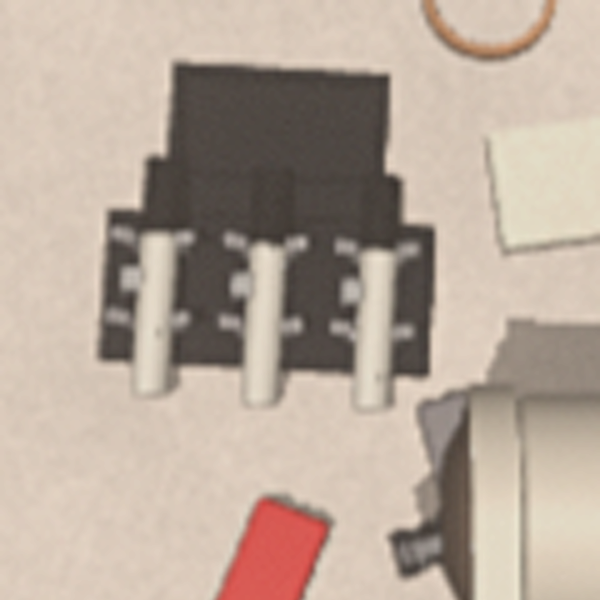

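```bash
python3 - <<'E'
from h import *
p={'camera_matrix':viewer.camera_params('wrist')['camera_matrix'],'xyz':[0.3342382788202523, -0.0013446026488609332, 0.29482228933100796],'rotation':[-18.734668835744426, -3.9515810429474376, 108.10475964127548]}
q=[atz(p,*a,.04)[:2] for a in [(280,166),(338,166),(337,279),(283,281)]]
print(np.round(q,4),np.mean(q,axis=0)); a=(q[3]+q[2]-q[0]-q[1])/2; print(np.linalg.norm(a),np.linalg.norm(q[1]-q[0]),np.linalg.norm(q[2]-q[3]),np.degrees(np.arctan2(a[1],a[0])))
E
```

```text
[[0.3937 0.0018]
 [0.3799 0.0464]
 [0.48   0.08  ]
 [0.4952 0.0332]] [0.4371971 0.0403212]
0.10588723909582198 0.04670496347521889 0.04918347069156714 17.888519440907164
```

>>> {"api": "move_arm", "payload": {"commands": [{"claw":0.6,"travel":[0.3,-0.4,2.5],"turn":0},{"claw":0.6,"travel":[0.2,-0.3,3.5],"turn":0},{"claw":0.6,"travel":[0.2,-0.2,3.5],"turn":0},{"claw":0.6,"travel":[0.1,-0.2,2.5],"turn":0},{"claw":0.6,"travel":[0,0,0],"turn":0}]}}

```text
time: 35.18
ee_pos: [0.4037, 0.0172, 0.202]
tcp_rot: [175.9, 0.5, -161.8]
wrist_force: [-0.7, 0.1, -0.8]
opening: 0.0683
```

```bash
python3 - <<'E'
from h import *
im,p=cam('wrist','w27.png')
plan2(0.4042,0.0294,0.032,-162.1)
E
```

```text
tip [0.403  0.0282 0.0507] rot [ 175.97    0.71 -161.79] F [0.6 0.3 0.6] op 0.0682 t 35.23 D [ 0.0012  0.0012 -0.0187] rows 1 q [  1.3 -14.  -29.9  74.6   4.1 -16.9]
[-0.13, -0.05, 1.87] 0.31
```

View pics/w27.png

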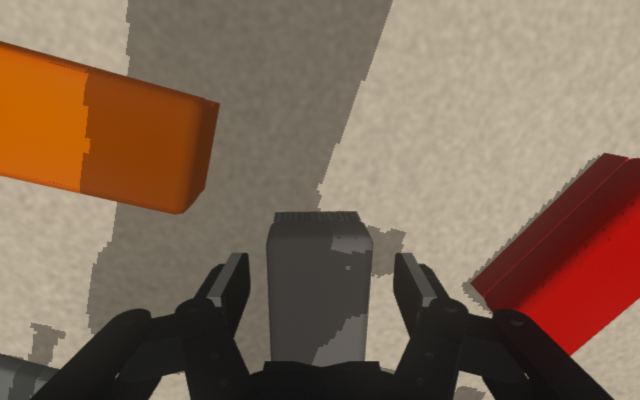

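Eraser centred between the fingers (mid 319 vs 321). Down and grip.

>>> {"api": "move_arm", "payload": {"commands": [{"claw":0.6,"travel":[-0.1,0,1.0],"turn":0.3},{"claw":0.6,"travel":[0,0,0.8],"turn":0},{"claw":0.6,"travel":[0,0,0],"turn":0},{"claw":-1,"travel":[0,0,0],"turn":0},{"claw":-1,"travel":[0,0,0],"turn":0}], "squeeze": 70}}

```text
time: 35.65
ee_pos: [0.4062, 0.0186, 0.1904]
tcp_rot: [176.1, 1.0, -162.1]
wrist_force: [-1.1, -2.4, 2.3]
opening: 0.0488
```

>>> {"api": "move_arm", "payload": {"commands": [{"claw":-1,"travel":[0,0,0],"turn":0},{"claw":-1,"travel":[0,0,0],"turn":0}]}}

```text
time: 35.82
ee_pos: [0.4062, 0.0185, 0.1904]
tcp_rot: [176.1, 1.0, -162.1]
wrist_force: [-2.3, 1.2, 4.7]
opening: 0.0489
```

```bash
python3 h.py 0.4042 0.0294 0.15 -162.1
```

```text
tip [0.4056 0.0295 0.036 ] rot [ 176.07    1.04 -162.11] F [-2.3  1.2  4.7] op 0.0489 t 35.82 D [-1.40e-03 -1.00e-04  1.14e-01] rows 3 q [  1.5 -13.5 -31.1  72.5   4.1 -16.4]
[-0.02, 0.27, -3.79] -0.0
[-0.02, 0.27, -3.79] -0.0
[-0.02, 0.27, -3.79] -0.0
```

>>> {"api": "move_arm", "payload": {"commands": [{"claw":-1,"travel":[0,0.1,-1.0],"turn":0},{"claw":-1,"travel":[0,0.2,-2.5],"turn":0},{"claw":-1,"travel":[0,0.2,-3.5],"turn":0},{"claw":-1,"travel":[0,0.3,-4.0],"turn":0},{"claw":-1,"travel":[0,0.1,-1.0],"turn":0}]}}

```text
time: 36.23
ee_pos: [0.4042, 0.0186, 0.316]
tcp_rot: [176.2, 1.4, -162.1]
wrist_force: [1.2, 0.2, 0.5]
opening: 0.0489
```

```bash
python3 - <<'E'
from h import *
im,p=cam('scene','s28.png')
cv2.imwrite('pics/s28c.png',cv2.resize(im[75:285,170:450],None,fx=2.5,fy=2.5,interpolation=cv2.INTER_CUBIC))
plan2(0.662,0.138,0.15,-91.7)
E
```

```text
tip [0.4048 0.0296 0.1612] rot [ 176.17    1.4  -162.11] F [-0.4  0.1  1.3] op 0.0488 t 36.28 D [ 0.2572  0.1084 -0.0112] rows 11 q [  1.5 -16.1 -19.2  86.6   4.1 -16.4]
[-2.52, 0.21, 0.18] -6.4
[-2.53, -0.07, 0.18] -6.4
[-2.51, -0.36, 0.18] -6.4
[-2.45, -0.63, 0.18] -6.4
[-2.37, -0.9, 0.18] -6.4
[-2.25, -1.16, 0.18] -6.4
[-2.11, -1.41, 0.18] -6.4
[-1.94, -1.63, 0.18] -6.4
[-1.74, -1.84, 0.18] -6.4
[-1.53, -2.02, 0.18] -6.4
[-1.29, -2.18, 0.18] -6.4
```

View pics/s28c.png

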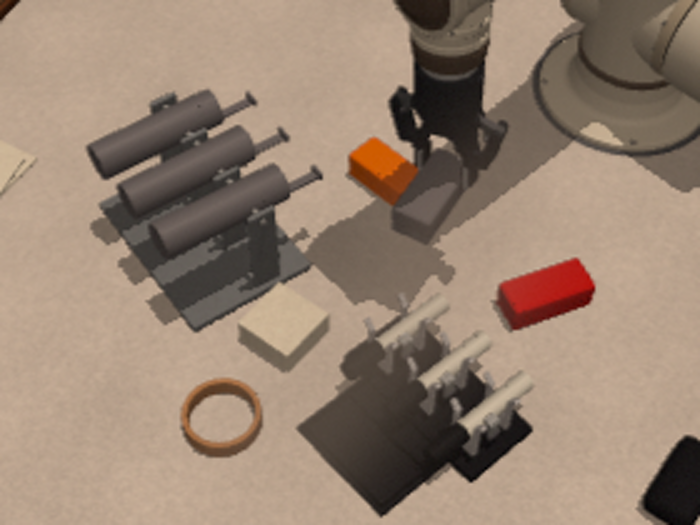

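>>> {"api": "move_arm", "payload": {"commands": [{"claw":-1,"travel":[-2.5,0.2,0.2],"turn":-6.4},{"claw":-1,"travel":[-2.5,-0.1,0.2],"turn":-6.4},{"claw":-1,"travel":[-2.5,-0.4,0.2],"turn":-6.4},{"claw":-1,"travel":[-2.4,-0.6,0.1],"turn":-6.4},{"claw":-1,"travel":[-2.4,-0.9,0.1],"turn":-6.4}]}}

```text
time: 36.7
ee_pos: [0.5208, 0.0675, 0.3037]
tcp_rot: [177.1, 2.9, -129.8]
wrist_force: [-0.2, -0.5, -1.3]
opening: 0.0488
```

>>> {"api": "move_arm", "payload": {"commands": [{"claw":-1,"travel":[-2.2,-1.2,0.1],"turn":-6.4},{"claw":-1,"travel":[-2.1,-1.4,0.1],"turn":-6.4},{"claw":-1,"travel":[-1.9,-1.6,0.1],"turn":-6.4},{"claw":-1,"travel":[-1.7,-1.8,0.1],"turn":-6.4},{"claw":-1,"travel":[-1.4,-1.9,0.1],"turn":-6.4}]}}

```text
time: 37.12
ee_pos: [0.6353, 0.1145, 0.3012]
tcp_rot: [179.1, 4.0, -97.8]
wrist_force: [1.1, -0.3, -2.0]
opening: 0.0489
```

>>> {"api": "move_arm", "payload": {"commands": [{"claw":-1,"travel":[-0.8,-1.7,0],"turn":-6.2},{"claw":-1,"travel":[0,0,0],"turn":0},{"claw":-1,"travel":[0,0,0],"turn":0}]}}

```text
time: 37.37
ee_pos: [0.6526, 0.1197, 0.3009]
tcp_rot: [179.4, 4.0, -92.0]
wrist_force: [-0.3, 0.1, -1.0]
opening: 0.0488
```

```bash
python3 - <<'E'
from h import *
im,p=cam('wrist','w29.png'); print(p['xyz'].tolist(),p['rotation'].tolist())
im,p=cam('top','t29.png')
cv2.imwrite('pics/t29c.png',cv2.resize(im[130:250,230:350],None,fx=5,fy=5,interpolation=cv2.INTER_CUBIC))
plan2(0.662,0.138,0.10,-91.7)
E
```

```text
[0.6505760100701582, 0.04442921837050714, 0.26499147545952356] [-21.821452395196978, -0.5498142798925969, 178.1093992700012]
tip [0.6508 0.1302 0.1474] rot [179.49   4.03 -92.01] F [-0.1 -0.7 -0.7] op 0.0487 t 37.47 D [ 0.0112  0.0078 -0.0474] rows 2 q [  9.7  19.6  15.8  85.9   4.  -78.3]
[-0.24, -0.57, 2.39] -0.16
[-0.24, -0.57, 2.39] -0.16
```

View pics/w29.png

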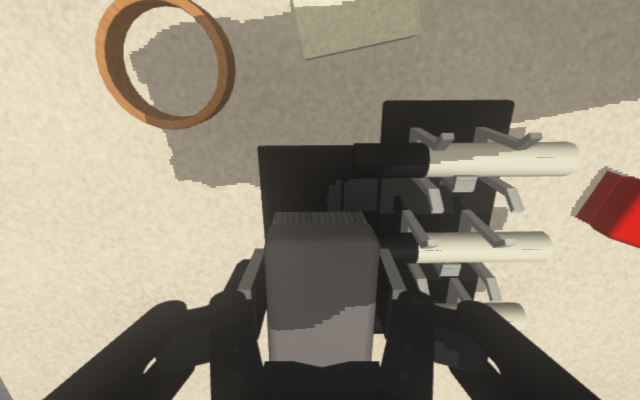

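View pics/t29c.png

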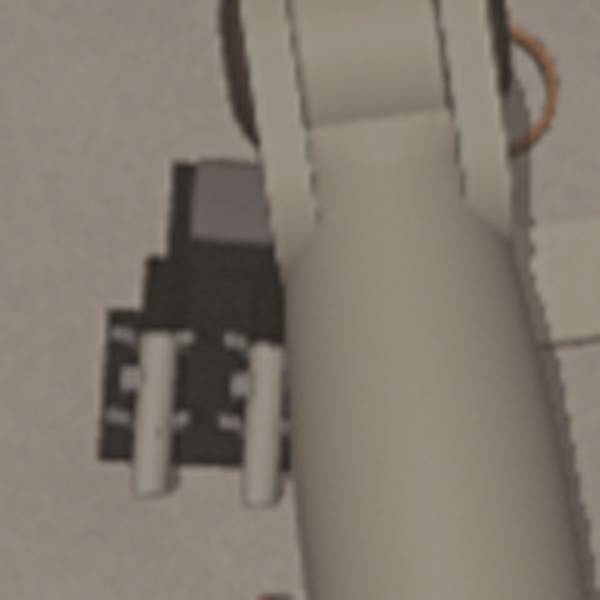

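```bash
python3 - <<'E'
from h import *
p={'camera_matrix':viewer.camera_params('wrist')['camera_matrix'],'xyz':[0.6505760100701582, 0.04442921837050714, 0.26499147545952356],'rotation':[-21.821452395196978, -0.5498142798925969, 178.1093992700012]}
for z in (.150,.146): print(z,atz(p,267,238,z).round(4),atz(p,379,238,z).round(4),atz(p,274,212,z-.037).round(4),atz(p,373,212,z-.037).round(4))
print('pocket left rim px',[proj(p,(x,y,.016)).round(0) for x,y in [(.630,.110),(.690,.110),(.625,.1025),(.697,.1025)]])
E
```

```text
0.15 [0.6734 0.1063 0.15  ] [0.6283 0.1081 0.15  ] [0.6757 0.1113 0.113 ] [0.6247 0.1132 0.113 ]
0.146 [0.6742 0.1085 0.146 ] [0.6275 0.1103 0.146 ] [0.6764 0.1131 0.109 ] [0.624 0.115 0.109]
pocket left rim px [array([347., 159.]), array([271., 161.]), array([353., 149.]), array([262., 152.])]
```

>>> {"api": "move_arm", "payload": {"commands": [{"claw":-1,"travel":[-0.4,-0.7,1.0],"turn":0},{"claw":-1,"travel":[-0.1,-0.2,2.0],"turn":0},{"claw":-1,"travel":[-0.1,0,2.0],"turn":0},{"claw":-1,"travel":[0,0,0],"turn":0},{"claw":-1,"travel":[0,0,0],"turn":0}]}}

```text
time: 37.88
ee_pos: [0.6605, 0.1287, 0.2514]
tcp_rot: [179.4, 4.0, -91.9]
wrist_force: [-0.7, 0.3, -0.5]
opening: 0.049
```

```bash
python3 - <<'E'
from h import *
plan2(0.661,0.138,0.06,-91.7)
im,p=cam('wrist','w30.png'); print(p['xyz'].tolist(),p['rotation'].tolist())
E
```

```text
tip [0.6593 0.1396 0.0971] rot [179.42   4.02 -91.93] F [-0.7  0.3 -0.5] op 0.049 t 37.88 D [ 0.0017 -0.0016 -0.0371] rows 1 q [ 10.4  21.4  12.6  80.9   4.  -77.7]
[0.41, -0.21, 3.69] -0.23
[0.6585190487622657, 0.05338991812688514, 0.2155456675729723] [-21.816424432816955, -0.585646108059764, 178.13357419435533]
```

View pics/w30.png

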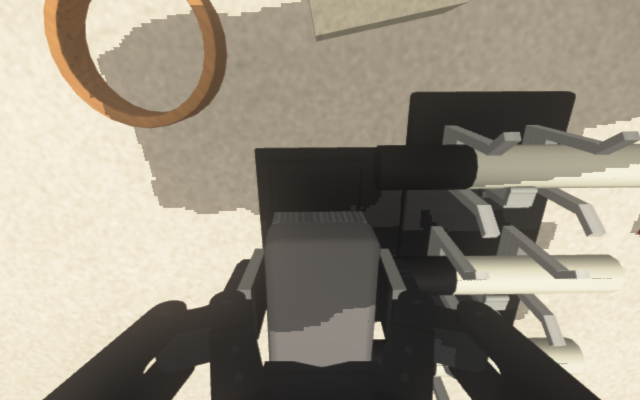

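>>> {"api": "move_arm", "payload": {"commands": [{"claw":-1,"travel":[0.2,-0.2,1.3],"turn":-0.2},{"claw":-1,"travel":[0.1,0,1.3],"turn":0},{"claw":-1,"travel":[0.1,0,1.1],"turn":0},{"claw":-1,"travel":[0,0,0],"turn":0},{"claw":-1,"travel":[0,0,0],"turn":0}]}}

```text
time: 38.35
ee_pos: [0.6624, 0.1271, 0.2139]
tcp_rot: [179.4, 4.0, -91.7]
wrist_force: [-0.2, 0.0, -0.7]
opening: 0.0492
```

```bash
python3 - <<'E'
from h import *
plan2(0.661,0.138,0.045,-91.7)
im,p=cam('wrist','w31.png'); print(p['xyz'].tolist(),p['rotation'].tolist())
im,p=cam('scene','s31.png')
cv2.imwrite('pics/s31c.png',cv2.resize(im[150:300,230:430],None,fx=4,fy=4,interpolation=cv2.INTER_CUBIC))
E
```

```text
tip [0.6612 0.138  0.0596] rot [179.44   4.02 -91.71] F [-0.2  0.  -0.7] op 0.0492 t 38.35 D [-0.0002  0.     -0.0146] rows 1 q [ 10.2  22.3   9.5  77.    4.  -78.1]
[0.1, 0.01, 1.46] -0.01
[0.6607047992865571, 0.051823708962319213, 0.1780709200251598] [-21.82235457739487, -0.5581465958309421, 178.35158617892662]
```

View pics/w31.png

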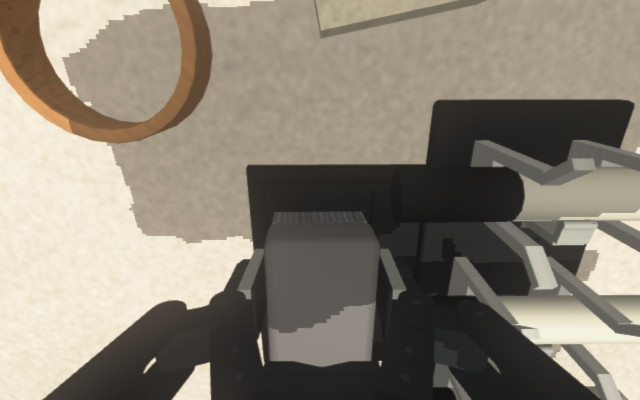

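View pics/s31c.png

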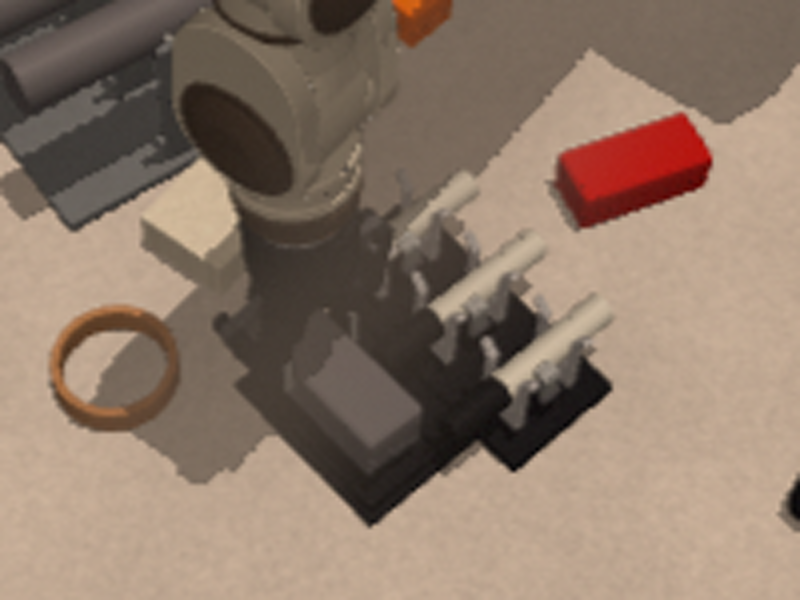

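>>> {"api": "move_arm", "payload": {"commands": [{"claw":-1,"travel":[0.05,0,0.7],"turn":0},{"claw":-1,"travel":[0.05,0,0.6],"turn":0},{"claw":-1,"travel":[0,0,0.2],"turn":0},{"claw":-1,"travel":[0,0,0],"turn":0}]}}

```text
time: 38.78
ee_pos: [0.6624, 0.1273, 0.1992]
tcp_rot: [179.5, 4.0, -91.7]
wrist_force: [-0.8, -0.0, -0.5]
opening: 0.0488
```

```bash
python3 h.py 0.661 0.138 0.045 -91.7
```

```text
tip [0.6613 0.1382 0.0449] rot [179.48   4.03 -91.7 ] F [-0.8 -0.  -0.5] op 0.0488 t 38.78 D [-0.0003 -0.0002  0.0001] rows 1 q [ 10.2  22.6   8.3  75.4   4.  -78.1]
[0.02, 0.03, -0.02] 0.0
```

>>> {"api": "move_arm", "payload": {"commands": [{"claw":-1,"travel":[0,0,0.2],"turn":0},{"claw":-1,"travel":[0,0,0.2],"turn":0},{"claw":-1,"travel":[0,0,0],"turn":0}]}}

```text
time: 39.03
ee_pos: [0.6626, 0.1277, 0.1981]
tcp_rot: [179.6, 4.1, -91.7]
wrist_force: [-4.4, -1.1, 10.0]
opening: 0.0489
```

>>> {"api": "move_arm", "payload": {"commands": [{"claw":0.4,"travel":[0,0,-0.1],"turn":0},{"claw":0.4,"travel":[0,0,0],"turn":0},{"claw":0.4,"travel":[0,0,0],"turn":0},{"claw":0.4,"travel":[-0.1,0,-1.0],"turn":0},{"claw":0.4,"travel":[-0.2,0,-3.0],"turn":0}]}}

```text
time: 39.45
ee_pos: [0.6619, 0.1275, 0.2333]
tcp_rot: [179.1, 4.0, -91.7]
wrist_force: [-0.1, -0.1, 0.3]
opening: 0.0598
```

>>> {"api": "move_arm", "payload": {"commands": [{"claw":0.4,"travel":[-0.3,0,-4.0],"turn":0},{"claw":0.4,"travel":[1.5,0,-4.0],"turn":0},{"claw":0.4,"travel":[3.0,0,-2.0],"turn":0},{"claw":0.4,"travel":[0,0,0],"turn":0},{"claw":0.4,"travel":[0,0,0],"turn":0}]}}

```text
time: 39.87
ee_pos: [0.6625, 0.078, 0.3354]
tcp_rot: [179.8, 4.1, -91.8]
wrist_force: [0.4, 0.4, -0.6]
opening: 0.0596
```

```bash
python3 - <<'E'
from h import *
plan2(0.45,-0.05,0.25,-120)
im,p=cam('wrist','w32.png'); print(p['xyz'].tolist(),p['rotation'].tolist())
im,p=cam('scene','s32.png')
cv2.imwrite('pics/s32c.png',cv2.resize(im[150:300,230:430],None,fx=4,fy=4,interpolation=cv2.INTER_CUBIC))
E
```

```text
tip [0.6622 0.089  0.1811] rot [179.75   4.07 -91.8 ] F [ 0.4  0.4 -0.6] op 0.0596 t 39.87 D [-0.2122 -0.139   0.0689] rows 7 q [  6.   20.5  20.6  89.8   4.1 -82.2]
[2.0, 2.97, -1.12] 4.03
[2.21, 2.82, -1.12] 4.03
[2.4, 2.66, -1.12] 4.03
[2.58, 2.49, -1.12] 4.03
[2.75, 2.3, -1.12] 4.03
[2.91, 2.1, -1.12] 4.03
[3.05, 1.89, -1.12] 4.03
[0.660884801928121, 0.0027108692830273085, 0.2994517192266069] [-21.87373080695543, -0.24646749487272823, 178.2440515580648]
```

View pics/w32.png

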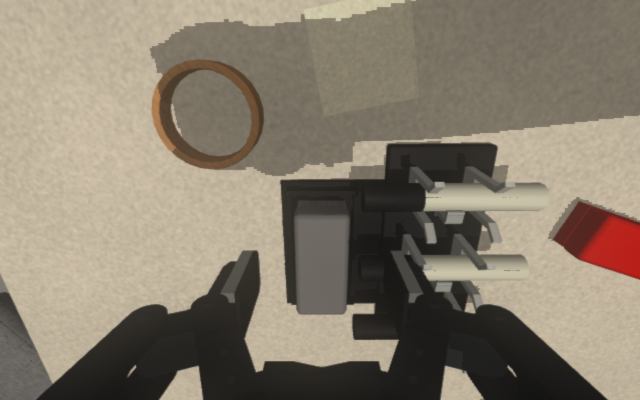

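View pics/s32c.png

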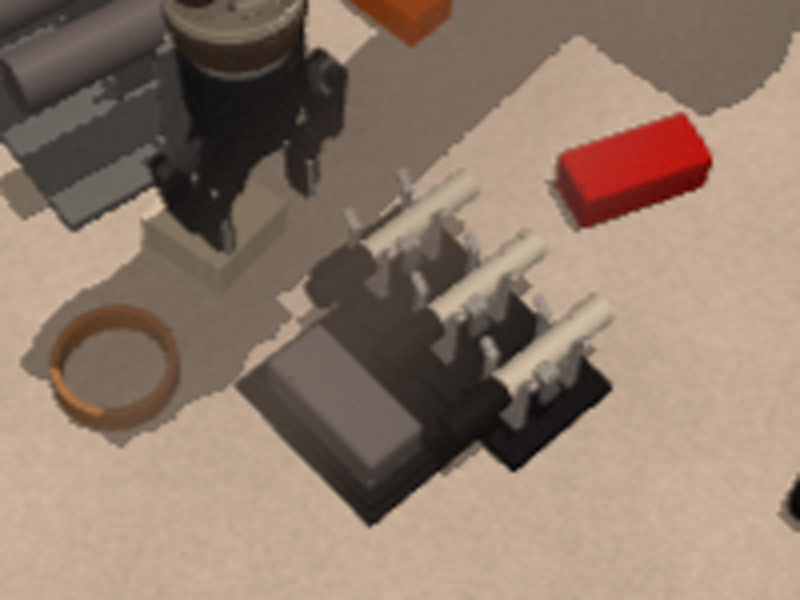

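```bash
python3 - <<'E'
from h import *
im=cv2.imread('pics/w32.png')
cv2.imwrite('pics/w32c.png',np.clip(2.0*cv2.resize(im[165:345,265:445],None,fx=3.3,fy=3.3,interpolation=cv2.INTER_CUBIC).astype(float),0,255).astype(np.uint8))
p={'camera_matrix':viewer.camera_params('wrist')['camera_matrix'],'xyz':[0.660884801928121, 0.0027108692830273085, 0.2994517192266069],'rotation':[-21.87373080695543, -0.24646749487272823, 178.2440515580648]}
for z in (.046,.052): print(z,[atz(p,*q,z)[:2].round(4) for q in [(296,213),(347,211),(348,312),(297,314)]])
print([proj(p,(x,y,.046)).round(1) for x,y in [(.687,.1175),(.637,.1175),(.637,.2275),(.687,.2275)]])
print('rim',[proj(p,(x,y,.016)).round(1) for x,y in [(.690,.110),(.630,.110),(.630,.234),(.690,.234)]])
E
```

```text
0.046 [array([0.6851, 0.1162]), array([0.6412, 0.1158]), array([0.6403, 0.2246]), array([0.6906, 0.2253])]
0.052 [array([0.6845, 0.1135]), array([0.6416, 0.1131]), array([0.6408, 0.2193]), array([0.6899, 0.22  ])]
[array([293.9, 214.4]), array([351.9, 212.7]), array([351.3, 314.3]), array([300.8, 315.7])]
rim [array([292.6, 194. ]), array([356.4, 192.1]), array([355.3, 299.4]), array([299.9, 300.9])]
```

View pics/w32c.png

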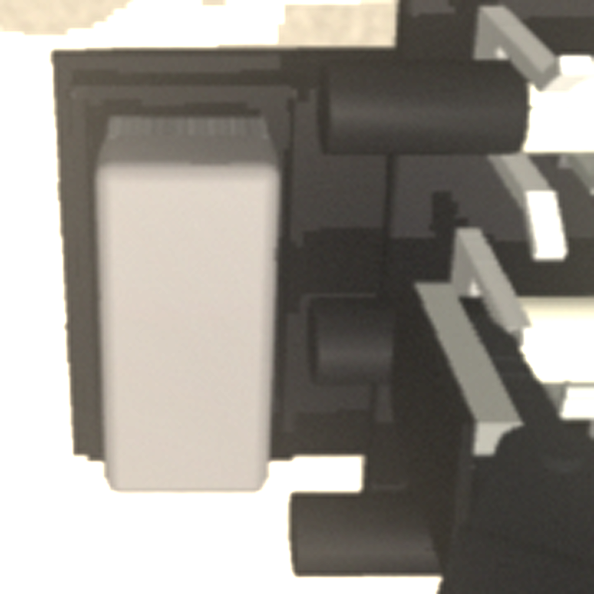

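Eraser measures flat at the right height (length 109 mm at z = 46 mm), centre ≈ (0.664, 0.171), inside the rim. Retreating and checking the tubes and everything else.

>>> {"api": "move_arm", "payload": {"commands": [{"claw":0.4,"travel":[0,0,-4.0],"turn":4},{"claw":0.4,"travel":[2.0,3.0,-2.0],"turn":4},{"claw":0.4,"travel":[2.2,2.8,-1.0],"turn":4},{"claw":0.4,"travel":[2.4,2.7,-1.0],"turn":4},{"claw":0.4,"travel":[2.6,2.5,0],"turn":4}]}}

```text
time: 40.38
ee_pos: [0.5348, 0.006, 0.4092]
tcp_rot: [178.2, 3.7, -111.9]
wrist_force: [-0.5, -0.4, 0.9]
opening: 0.0601
```

>>> {"api": "move_arm", "payload": {"commands": [{"claw":0.4,"travel":[1.0,3.0,0],"turn":4},{"claw":0.4,"travel":[1.0,3.0,0],"turn":4},{"claw":0.4,"travel":[1.0,3.0,0],"turn":4},{"claw":0.4,"travel":[0,0,0],"turn":0},{"claw":0.4,"travel":[0,0,0],"turn":0}]}}

```text
time: 40.8
ee_pos: [0.4409, 0.0183, 0.4099]
tcp_rot: [177.5, 3.2, -123.7]
wrist_force: [0.4, 0.4, 0.3]
opening: 0.0597
```

```bash
python3 - <<'E'
from h import *
plan2(0.45,-0.05,0.25,-120)
im,p=cam('wrist','w33.png'); print(p['xyz'].tolist(),p['rotation'].tolist())
im,p=cam('scene','s33.png')
cv2.imwrite('pics/s33c.png',cv2.resize(im[80:300,170:480],None,fx=2.5,fy=2.5,interpolation=cv2.INTER_CUBIC))
im,p=cam('top','t33.png')
cv2.imwrite('pics/t33c.png',cv2.resize(im[120:290,180:450],None,fx=2.9,fy=2.9,interpolation=cv2.INTER_CUBIC))
E
```

```text
tip [0.44   0.0293 0.2556] rot [ 177.48    3.21 -123.66] F [0.4 0.4 0.3] op 0.0597 t 40.8 D [ 0.01   -0.0793 -0.0056] rows 3 q [  1.3  -9.6  -3.4  96.4   4.1 -55.1]
[2.02, -1.74, -0.0] -1.22
[2.06, -1.7, -0.0] -1.22
[2.09, -1.66, -0.0] -1.22
[0.39820709150675654, -0.04395634423490694, 0.37515956742243994] [-21.013465007764577, -2.5099435561632926, 146.50695802063143]
```

View pics/s33c.png

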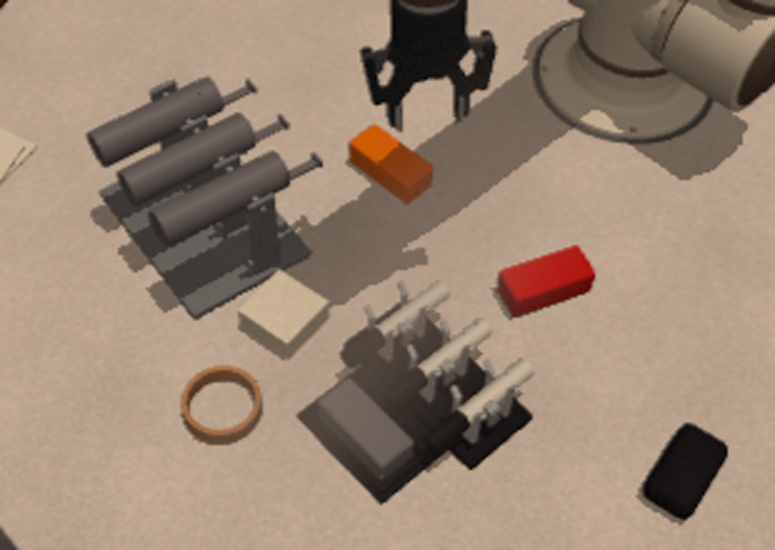

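View pics/t33c.png

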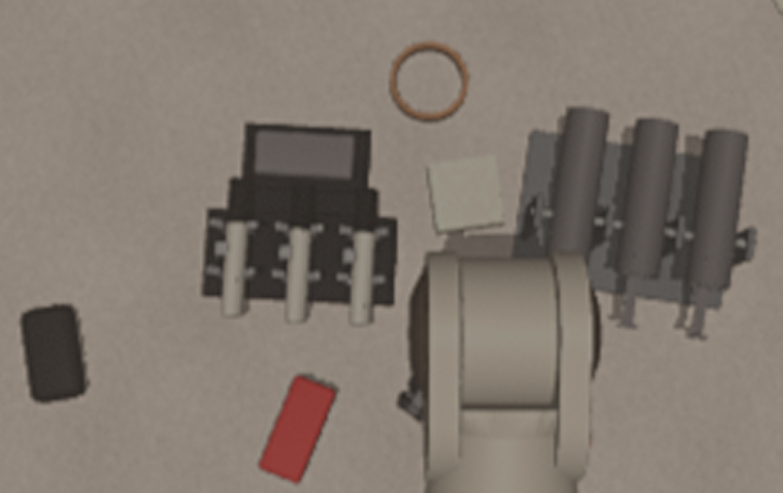

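View pics/w33.png

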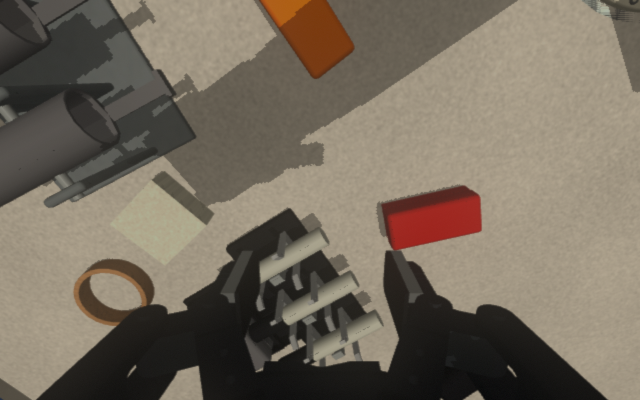

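```bash
python3 - <<'E'
from h import *
a=cv2.imread('pics/scene0.png'); b=cv2.imread('pics/s33.png')
d=cv2.absdiff(a,b).max(2)
for n,(y0,y1,x0,x1) in dict(tubes=(105,210,200,300),note=(185,225,262,305),tape=(222,262,238,280),mouse=(245,292,422,466),orange=(125,165,305,348),red=(175,210,365,412)).items(): print(n,int((d[y0:y1,x0:x1]>40).sum()))
cv2.imwrite('pics/d33.png',cv2.resize(np.vstack([a[95:230,195:320],b[95:230,195:320]]).copy(),None,fx=2.2,fy=2.2,interpolation=cv2.INTER_CUBIC))
cv2.imwrite('pics/d33b.png',cv2.resize(np.minimum(d*3,255)[90:300,190:480],None,fx=2.7,fy=2.7))
E
```

```text
tubes 285
note 220
tape 0
mouse 0
orange 637
red 0
```

View pics/d33b.png

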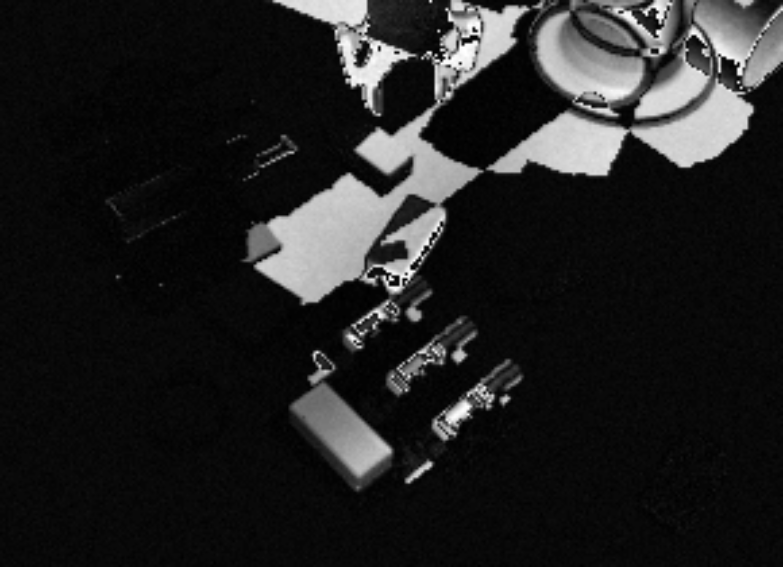

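```bash
python3 - <<'E'
from h import *
a=cv2.imread('pics/scene0.png'); b=cv2.imread('pics/s33.png')
A=cv2.resize(a[125:190,220:310],None,fx=7,fy=7,interpolation=cv2.INTER_CUBIC)[:300];B=cv2.resize(b[125:190,220:310],None,fx=7,fy=7,interpolation=cv2.INTER_CUBIC)
cv2.imwrite('pics/e33.png',np.vstack([cv2.resize(a[130:185,222:312],None,fx=5.4,fy=5.4,interpolation=cv2.INTER_CUBIC),cv2.resize(b[130:185,222:312],None,fx=5.4,fy=5.4,interpolation=cv2.INTER_CUBIC)]))
# sub-pixel shift of the rear end and of the lip stop of each tube, template matching
g0=cv2.cvtColor(a,6).astype(np.float32); g1=cv2.cvtColor(b,6).astype(np.float32)
for n,(x0,y0,x1,y1) in dict(Arear=(226,160,246,180),Astop=(288,136,304,150),Brear=(213,144,228,162),Bstop=(276,122,290,136),Crear=(202,128,216,146),Cstop=(263,108,277,122)).items():
    s,r=cv2.phaseCorrelate(g0[y0:y1,x0:x1].copy(),g1[y0:y1,x0:x1].copy(),cv2.createHanningWindow((x1-x0,y1-y0),cv2.CV_32F)); print(n,np.round(s,2),round(r,2))
p=viewer.camera_params('scene')
P=np.array([.5895,-.1128,.13]);u=np.array([.9918,-.1281,0])
for t in (0,.02,.05,.1):
    f=lambda x,z: P+u*(x*np.cos(t)-z*np.sin(t))+np.array([0,0,x*np.sin(t)+z*np.cos(t)])
    print(t,proj(p,f(.113,.023)).round(2),proj(p,f(-.1,-.012)).round(2))
E
```

```text
Arear [ 0.62 -0.25] 0.88
Astop [-0.03  0.65] 1.11
Brear [ 0.6  -0.05] 1.01
Bstop [0.59 0.55] 1.0
Crear [ 0.5  -0.03] 0.96
Cstop [0.48 0.5 ] 1.0
0 [232.46 166.25] [296.46 141.66]
0.02 [232.5  165.66] [296.41 142.15]
0.05 [232.59 164.75] [296.3  142.88]
0.1 [232.81 163.22] [296.07 144.13]
```

View pics/e33.png

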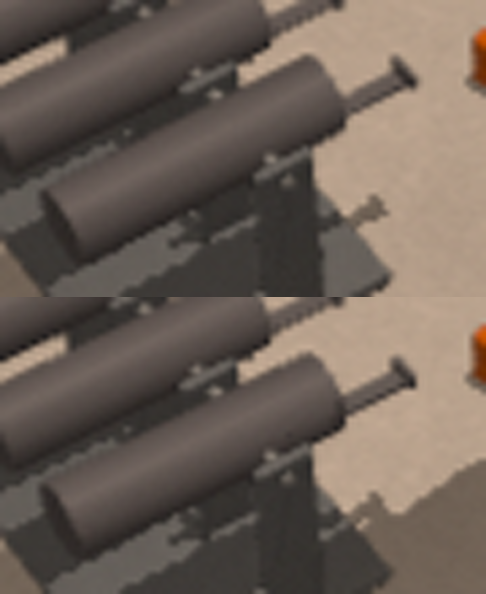

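Everything else matches the start picture, but tube A shows a sub-pixel outline difference (possibly ~0.01 rad off level). There's plenty of time, so I'll press its closed end against the level stop once more.

```bash
python3 - <<'E'
from h import *
plan2(0.654,-0.1211,0.19,172.6,L=.173)
E
```

```text
tip [0.4415 0.0301 0.2369] rot [ 177.43    3.16 -123.68] F [ 0.7  0.3 -0.2] op 0.0595 t 40.95 D [ 0.2125 -0.1512 -0.0469] rows 10 q [  1.3  -9.3  -3.3  96.3   4.1 -55.1]
[0.11, -2.62, 0.35] 6.37
[-0.19, -2.62, 0.35] 6.37
[-0.48, -2.58, 0.35] 6.37
[-0.76, -2.51, 0.35] 6.37
[-1.03, -2.41, 0.35] 6.37
[-1.3, -2.29, 0.35] 6.37
[-1.54, -2.13, 0.35] 6.37
[-1.77, -1.94, 0.35] 6.37
[-1.97, -1.73, 0.35] 6.37
[-2.15, -1.51, 0.35] 6.37
```

>>> {"api": "move_arm", "payload": {"commands": [{"claw":-1,"travel":[0.1,-2.6,0.3],"turn":6.4},{"claw":-1,"travel":[-0.2,-2.6,0.3],"turn":6.4},{"claw":-1,"travel":[-0.5,-2.6,0.3],"turn":6.4},{"claw":-1,"travel":[-0.8,-2.5,0.3],"turn":6.4},{"claw":-1,"travel":[-1.0,-2.4,0.3],"turn":6.4}], "squeeze": 40}}

```text
time: 41.37
ee_pos: [0.5501, -0.0585, 0.3877]
tcp_rot: [176.1, 1.3, -156.0]
wrist_force: [0.3, 1.0, 0.6]
opening: -0.0001
```

>>> {"api": "move_arm", "payload": {"commands": [{"claw":-1,"travel":[-1.3,-2.3,0.3],"turn":6.4},{"claw":-1,"travel":[-1.5,-2.1,0.3],"turn":6.4},{"claw":-1,"travel":[-1.8,-1.9,0.3],"turn":6.4},{"claw":-1,"travel":[-2.0,-1.7,0.3],"turn":6.4},{"claw":-1,"travel":[-2.1,-1.3,0.3],"turn":6.1}]}}

```text
time: 41.78
ee_pos: [0.6555, -0.1322, 0.3662]
tcp_rot: [176.0, -1.0, 172.3]
wrist_force: [0.6, 0.3, -0.4]
opening: -0.0002
```

>>> {"api": "move_arm", "payload": {"commands": [{"claw":-1,"travel":[0,0,0],"turn":0},{"claw":-1,"travel":[0,0,0],"turn":0}]}}

```text
time: 41.95
ee_pos: [0.6551, -0.1319, 0.3651]
tcp_rot: [176.0, -1.1, 172.7]
wrist_force: [0.4, 0.5, 0.8]
opening: -0.0001
```

```bash
python3 - <<'E'
from h import *
plan2(0.654,-0.1211,0.155,172.6,L=.173)
E
```

```text
tip [ 0.6535 -0.1195  0.1925] rot [175.99  -1.08 172.65] F [0.4 0.5 0.8] op -0.0001 t 41.95 D [ 0.0005 -0.0016 -0.0375] rows 1 q [-12.   22.3  26.3  95.4   3.9  -4.7]
[-0.14, -0.42, 3.73] 0.05
```

>>> {"api": "move_arm", "payload": {"commands": [{"claw":-1,"travel":[-0.1,-0.4,1.5],"turn":0},{"claw":-1,"travel":[0,0,1.5],"turn":0},{"claw":-1,"travel":[0,0,0.7],"turn":0},{"claw":-1,"travel":[0,0,0.3],"turn":0},{"claw":-1,"travel":[0,0,0],"turn":0}]}}

```text
time: 42.37
ee_pos: [0.6536, -0.1319, 0.328]
tcp_rot: [176.0, -0.9, 172.7]
wrist_force: [0.5, 0.8, -0.9]
opening: -0.0
```

```bash
python3 - <<'E'
from h import *
plan2(0.654,-0.1211,0.153,172.6,L=.173)
E
```

```text
tip [ 0.6525 -0.1196  0.1554] rot [176.01  -0.87 172.72] F [ 0.5  0.8 -0.9] op -0.0 t 42.37 D [ 0.0015 -0.0015 -0.0024] rows 1 q [-12.1  21.4  21.   90.8   3.9  -4.8]
[-0.17, -0.15, 0.23] 0.12
```

>>> {"api": "move_arm", "payload": {"commands": [{"claw":-1,"travel":[0,0,0.2],"turn":0},{"claw":-1,"travel":[0,0,0.2],"turn":0},{"claw":-1,"travel":[0,0,0.2],"turn":0},{"claw":-1,"travel":[0,0,0],"turn":0}]}}

```text
time: 42.7
ee_pos: [0.6535, -0.1318, 0.3261]
tcp_rot: [176.0, -0.6, 172.7]
wrist_force: [-4.9, -0.4, 14.7]
opening: 0.0001
```

```bash
python3 - <<'E'
from h import *
plan2(0.654,-0.1211,0.153,172.6,L=.173)
E
```

```text
tip [ 0.6533 -0.1197  0.1535] rot [176.04  -0.57 172.66] F [-4.9 -0.4 14.7] op 0.0001 t 42.7 D [ 0.0007 -0.0014 -0.0005] rows 1 q [-12.1  21.1  20.4  90.2   3.9  -4.7]
[-0.08, -0.13, 0.04] 0.06
```

At the stop (15 N, tube top at 153 mm). Lift away and check.

>>> {"api": "move_arm", "payload": {"commands": [{"claw":-1,"travel":[0,0.1,-2.0],"turn":0},{"claw":-1,"travel":[0,0.2,-4.0],"turn":0},{"claw":-1,"travel":[2.0,0.2,-4.0],"turn":0},{"claw":-1,"travel":[4.0,0,-1.0],"turn":0},{"claw":-1,"travel":[4.0,0,0],"turn":0}]}}

```text
time: 43.12
ee_pos: [0.557, -0.122, 0.4348]
tcp_rot: [176.1, -0.5, 172.7]
wrist_force: [-0.1, -0.1, 0.3]
opening: 0.0001
```

>>> {"api": "move_arm", "payload": {"commands": [{"claw":-1,"travel":[4.0,0,0],"turn":0},{"claw":-1,"travel":[4.0,1.0,0],"turn":0},{"claw":-1,"travel":[3.0,2.0,0],"turn":0},{"claw":-1,"travel":[0,0,0],"turn":0},{"claw":-1,"travel":[0,0,0],"turn":0}]}}

```text
time: 43.53
ee_pos: [0.4506, -0.0775, 0.4365]
tcp_rot: [176.0, -0.6, 172.7]
wrist_force: [0.4, -0.5, 0.5]
opening: 0.0001
```

```bash
python3 - <<'E'
from h import *
o=status.get_obs(); print(o['ee_pos'],o['time'],o['wrist_force'])
im,p=cam('scene','s34.png'); b=im
im,p=cam('wrist','w34.png')
a=cv2.imread('pics/scene0.png')
d=cv2.absdiff(a,b).max(2)
for n,(y0,y1,x0,x1) in dict(tubes=(105,210,200,300),note=(185,225,262,305),tape=(222,262,238,280),mouse=(245,292,422,466),red=(175,210,365,412)).items(): print(n,int((d[y0:y1,x0:x1]>40).sum()))
cv2.imwrite('pics/d34b.png',cv2.resize(np.minimum(d.astype(int)*3,255).astype(np.uint8)[90:300,190:480],None,fx=2.7,fy=2.7))
cv2.imwrite('pics/s34c.png',cv2.resize(b[80:300,170:480],None,fx=2.5,fy=2.5,interpolation=cv2.INTER_CUBIC))
E
```

```text
[ 0.45057235 -0.07751171  0.43646658] 43.5333 [ 0.42911981 -0.45158158  0.54866004]
tubes 538
note 0
tape 0
mouse 0
red 0
```

View pics/d34b.png

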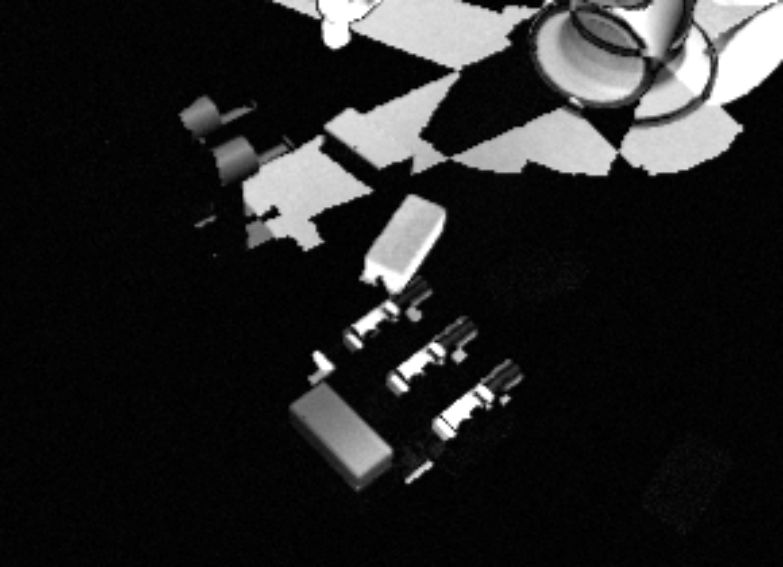

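View pics/s34c.png

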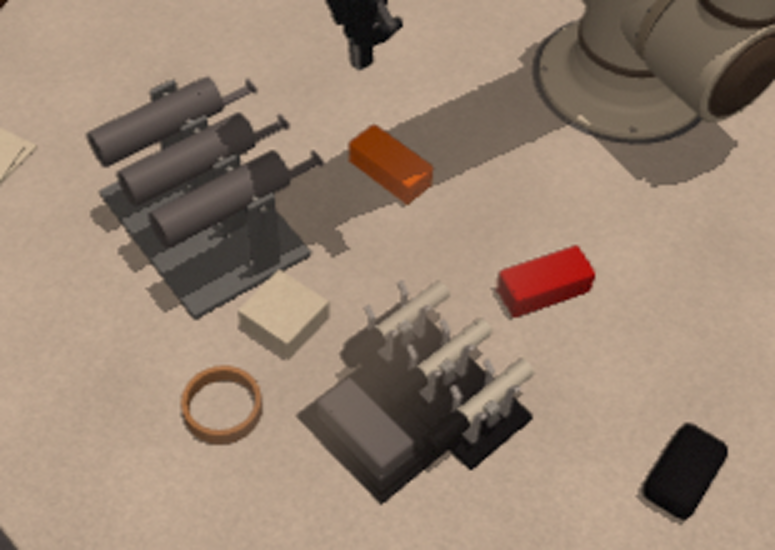

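View pics/w34.png

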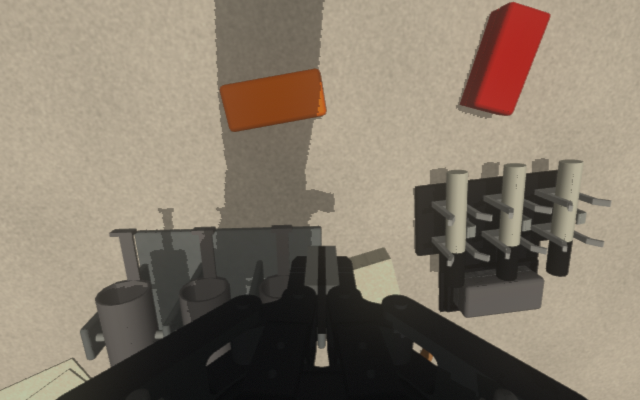

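The tube outlines now match the level start picture; the only differences left there are shadows. Note block, tape roll, mouse and red block show zero change. Handing in.

```bash
python3 -c "
from workcell import bot
print(bot.job_done())"
```

```text
the job is handed in; nothing more can be done
None
```

The whiteboard kit is ready, and I handed the job in at about 44 s of robot time. All three tubes held a marker. I tipped and levelled each tube, drew the markers out by their exposed ends, and pressed each one home in its own clip. Then I laid the eraser in the pocket.

**Last checks:**
- **Markers:** each press bottomed out with the marker's top 57 mm above the desk, the height of a fully seated marker. In the wrist picture each jaw lies over its marker. They sit about 1–2 mm off centre lengthwise in two clips and about 5 mm off in the +y clip.
- **Eraser:** flat in the pocket and inside the rim, about 4 mm off the pocket's centre.
- **Tubes:** tube A showed a slight outline difference after its marker was drawn, so I pressed it against its level stop again. All three outlines now match the start picture.
- **Bystanders:** the note block, tape roll, mouse and red block show no change from the start. The orange block was never touched; its picture differs only because the arm's shadow falls on it.

**What went wrong:**
- **Tool tilt:** early on, the last joint reached its 180° range limit (it read 179.94°). That left the tool tilted about 4° for the rest of the run, and I allowed for this in every later move.
- **Forces:** the firmest press against a stop read about 35 N upward at the wrist.

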